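Fit the matching bottle plate to the sample changer, load it and index it to the reader

TASK

Get the sample changer ready for a run: find by trial the bottle plate whose dowel holes drop over both pins of the turntable, so that it lies flat on the table, leave the plates that do not fit lying flat on the bench, and stand every dropper bottle upright in a pocket of its own in the fitted plate. Only when all the bottles are in, work the ratchet lever, a full stroke for each tooth, until the index mark on the turntable stands at the pointer of the reader; turn the table only by its lever, let the lever go back to rest, and leave the beaker and the white bottle alone.

Things in the scene. Friction and masses are not known exactly. Their poses are not given: they have to be found in the camera images.
- plate_a: white disc plate, 134 mm wide, 24 mm thick, 0.3 kg; one of three present, of which one fits (unmarked). Four 39 mm through-pockets at (+-30, +-30) mm; two 11.5 mm dowel holes on its x axis, equally far from the centre, how far differs by plate. Bar handle 52 (x) x 12 (y) x 12 mm over the centre, its middle 60 mm up. Origin: centre of underside, z up; a half turn changes nothing. May be absent.
- plate_b: white disc plate, 134 mm wide, 24 mm thick, 0.3 kg; one of three present, of which one fits (unmarked). Four 39 mm through-pockets at (+-30, +-30) mm; two 11.5 mm dowel holes on its x axis, equally far from the centre, how far differs by plate. Bar handle 52 (x) x 12 (y) x 12 mm over the centre, its middle 60 mm up. Origin: centre of underside, z up; a half turn changes nothing. May be absent.
- plate_c: white disc plate, 134 mm wide, 24 mm thick, 0.3 kg; one of three present, of which one fits (unmarked). Four 39 mm through-pockets at (+-30, +-30) mm; two 11.5 mm dowel holes on its x axis, equally far from the centre, how far differs by plate. Bar handle 52 (x) x 12 (y) x 12 mm over the centre, its middle 60 mm up. Origin: centre of underside, z up; a half turn changes nothing. May be absent.
- plate_d: white disc plate, 134 mm wide, 24 mm thick, 0.3 kg; one of three present, of which one fits (unmarked). Four 39 mm through-pockets at (+-30, +-30) mm; two 11.5 mm dowel holes on its x axis, equally far from the centre, how far differs by plate. Bar handle 52 (x) x 12 (y) x 12 mm over the centre, its middle 60 mm up. Origin: centre of underside, z up; a half turn changes nothing. May be absent.
- plate_e: white disc plate, 134 mm wide, 24 mm thick, 0.3 kg; one of three present, of which one fits (unmarked). Four 39 mm through-pockets at (+-30, +-30) mm; two 11.5 mm dowel holes on its x axis, equally far from the centre, how far differs by plate. Bar handle 52 (x) x 12 (y) x 12 mm over the centre, its middle 60 mm up. Origin: centre of underside, z up; a half turn changes nothing. May be absent.
- plate_f: white disc plate, 134 mm wide, 24 mm thick, 0.3 kg; one of three present, of which one fits (unmarked). Four 39 mm through-pockets at (+-30, +-30) mm; two 11.5 mm dowel holes on its x axis, equally far from the centre, how far differs by plate. Bar handle 52 (x) x 12 (y) x 12 mm over the centre, its middle 60 mm up. Origin: centre of underside, z up; a half turn changes nothing. May be absent.
- bottle_1: amber dropper bottle, 103 mm tall: body 35 mm across up to 66 mm, collar 24 mm up to 74 mm, stiff black bulb 17 mm across from 74 to 103 mm (may be gripped). Origin at the centre of its foot, z up the bottle. May be absent.
- bottle_2: amber dropper bottle, 103 mm tall: body 35 mm across up to 66 mm, collar 24 mm up to 74 mm, stiff black bulb 17 mm across from 74 to 103 mm (may be gripped). Origin at the centre of its foot, z up the bottle. May be absent.
- bottle_3: amber dropper bottle, 103 mm tall: body 35 mm across up to 66 mm, collar 24 mm up to 74 mm, stiff black bulb 17 mm across from 74 to 103 mm (may be gripped). Origin at the centre of its foot, z up the bottle. May be absent.
- bottle_4: amber dropper bottle, 103 mm tall: body 35 mm across up to 66 mm, collar 24 mm up to 74 mm, stiff black bulb 17 mm across from 74 to 103 mm (may be gripped). Origin at the centre of its foot, z up the bottle. May be absent.
- changer: the sample changer, fixed: grey base 196 x 196 x 18 mm with a turntable, a 176 mm toothed wheel under it, a lever and, on its +x edge, a white reader pillar 46 x 62 mm, 112 mm high, 104 mm from the turntable's axis. Origin: centre of the underside, on the turntable's axis; z up. Left behind it a cabinet 0.32 m high begins at x = 0.64 m.
- table_centre (a point): centre of the turntable's flat top (disc 152 mm wide, 46 mm above the bench). Turns with it: x axis along the two dowel pins, at +38 and -38 mm, 9 mm thick, 14 mm high, the top 5 mm tapered. A fitting plate drops over both and lies on the disc, its origin here, its x along this x (either way round); any other stays on the pin tips, 14 mm up.
- pocket_1 (a point): point on the turntable's top where a bottle in pocket 1 of a seated plate stands (it goes through the plate and stands on the disc), 30 mm and 30 mm off the centre; turns with the table.
- pocket_2 (a point): point on the turntable's top where a bottle in pocket 2 of a seated plate stands (it goes through the plate and stands on the disc), 30 mm and 30 mm off the centre; turns with the table.
- pocket_3 (a point): point on the turntable's top where a bottle in pocket 3 of a seated plate stands (it goes through the plate and stands on the disc), 30 mm and 30 mm off the centre; turns with the table.
- pocket_4 (a point): point on the turntable's top where a bottle in pocket 4 of a seated plate stands (it goes through the plate and stands on the disc), 30 mm and 30 mm off the centre; turns with the table.
- index_mark (a point): outer end of the black index line on the turntable's rim, 76 mm from the axis, on the diagonal through pocket 1; turns with the table.
- reader_mark (a point): tip of the fixed pointer in front of the reader's window, 91 mm from the axis. With the index mark at the pointer the two points are 15 mm apart, in one line with the axis.
- turntable (a joint): angle of the turntable, rad, growing anticlockwise seen from above; 0 = index mark at the pointer. Starts between -1.95 and -0.85. Stiff (0.5 N m of friction); a holding pawl keeps it from turning back.
- lever (a joint): angle of the ratchet lever, rad: 0 at rest, grows anticlockwise from above (away from the robot) to its stop at 0.49; a spring returns it. A full stroke to the stop (6 to 8 N at the knob) moves the table to its next tooth, 16 teeth of 0.393 rad (the first may move it less); back at rest it catches the next. One tooth has the mark at the pointer.
- lever_knob (a point): middle of the lever's upright round black grip, 22 mm across, from 85 to 135 mm above the bench (this point 112 mm) on a 12 mm rod, 150 mm from the turntable's axis, right of the changer; it moves on a circle about that axis.
- beaker: 100 ml glass beaker, 56 mm across, 70 mm tall; a bystander, to be left alone. Origin at the centre of its foot.
- wide_bottle: white wide-mouth bottle, 62 mm across, 137 mm tall; a bystander, to be left alone. Origin at the centre of its foot.

How it is judged:
By the outcome, as a careful person would: the job done as asked, in the order asked, and still so for the second after the job is handed in, with the robot touching nothing.
Of plate_a, plate_d only 1 to 1 are there at a start; the rules pass over those that are not, and their reading is None.
Of plate_b, plate_f only 1 to 1 are there at a start; the rules pass over those that are not, and their reading is None.
Of plate_c, plate_e only 1 to 1 are there at a start; the rules pass over those that are not, and their reading is None.
Of bottle_1, bottle_2, bottle_3, bottle_4 only 3 to 4 are there at a start; the rules pass over those that are not, and their reading is None.
At some moment in a run one of plate_a, plate_b, plate_c, plate_d, plate_e, plate_f may be knocked a few centimetres aside while the robot is not near it.
It also fails if it takes over 210 s, if anything falls off the work surface, if the arm or the gripper's body presses on something with over 40 N, if the wrist force passes 120 N, or if a joint passes its speed limit or range.

ROBOT

A 6-joint arm with a two-finger parallel gripper is mounted at the origin on a cart in front of the work surface, level with it; the furniture and walls round the work are solid. World frame = base frame: x ahead of the robot, y to its left, z up, the work surface at z = 0. Lengths are in mm, angles in degrees, forces in N, time in s.
With the tool pointing down it reaches from about 350 to 850 mm from the base axis. Payload 8.1 kg.
Tool frame: the origin (TCP) lies at the very end of the fingers, on their centre line; the grasp point (between the pads) lies grip_depth behind it (grip_depth is the distance from the TCP to the grasp point, in mm); z points along the fingers, y is the direction in which the jaws open and shut (so a half turn about z gives the same grasp; the last joint's range is limited). The gripper opens to 85 mm and grips with 20 to 120 N. Pads are 22 mm wide; open, the fingers measure 114 mm over their backs; the gripper's body (76 mm by 85 mm) begins 54 mm behind the grasp point. The pads swing forward as they close: fully open they stand 13 mm farther back than shut.
Start: joints at [63.404, 7.471, 85.268, -0, 87.261, -4.893], TCP at [221.863, 557.478, 231.292] pointing down, gripper open.
Joint ranges: [-169.43, 169.43], [-51.17, 129.36], [1.28, 143.12], [-76.62, 256.62], [0, 156.53], [-152.29, 152.29]. Speed limits (degrees/s): [136.94, 136.94, 159.86, 180, 180, 180].

INTERFACE

Orientations are given as [roll, pitch, yaw] about the fixed x, y, z axes, in that order (R = Rz(yaw) Ry(pitch) Rx(roll)).
In Python, from bench import * gives the robot as it stands.
- The arm moves only by the tool step_arm, never from a script. Its argument "plan" is a list of rows, each an object of numbers: "grip": the finger opening in cm, from 0 to 8.54; "tx", "ty", "tz": the shift along the tool's x, y, z in cm; "ax", "ay", "az": the turn, a rotation vector about the tool's x, y, z in degrees. In form: [{"grip": .., "tx": .., "ty": .., "tz": .., "ax": .., "ay": .., "az": ..}, ...]. A call has 1 to 8 rows; each row shifts and turns the commanded pose from where the row before left it, along the tool's axes as they then stand; what a row does not reach is not made up. A row lasts 1/12 s, in which the tool goes at most 41.7 mm and 7.16 degrees, less where a joint would pass 70% of its speed; a pose out of reach is approached as far as the arm can. A call with a gripper value outside its range is refused whole. The fingers move at their own pace and stop on an object; "newtons" is the grip in N (left out, the last holds). Time passes only in rows, so rows that do not move let the fingers close. It gives the time, the measured TCP pose, the force and the opening at its end, in the units of the state.
- sense(): the state, without advancing time (a new reading comes with each control period).
- snapshot(name): name is "side" or "top" or "wrist"; returns the picture (420x560x3 uint8, red, green, blue); there is no depth.
- camera_model(name): a dict with "intrinsics" (3x3 intrinsics, pixels), "pose" (4x4, takes a point from camera to world coordinates); the wrist camera has in their place "T_tool_cam" (4x4, takes a point from camera to tool coordinates, whose origin is the TCP and whose axes are the flange's). Camera axes: x right, y down, z forward; pixel columns grow to the right and rows downward; lengths in mm; the calibration is good to about 2 mm. A picture is of the moment at which its call begins: read the wrist's pose just before it. camera_model takes no time and is no camera call.
- hand_in(): hands the job in, once; it reports no verdict.
The state is a dict: "time": time; "joint_pos": joint angles; "qd": joint speeds; "joint_efforts": joint torques, N m; "tool_pos": TCP position; "tcp_rot": TCP orientation; "ft_force": force on the tool from outside, world axes, zero at the start; "wrist_torque": the same for the moment, N m; "finger_gap": finger opening in mm.
Only numpy, scipy, OpenCV 4.12 (cv2) and the standard library are available. Lean on these libraries where they do the work, as an engineer would, in place of code of your own. Each camera call takes 0.05 s, during which the arm holds its last target.

## Working session

There is one attempt and no reset: what is moved stays moved. The work goes in short steps, Python scripts to look and compute and a tool call to move; the robot and the scene stay as the last step left them, time stands still between calls to the robot, and variables do not carry over. Pictures are saved under pics/ and viewed, and the job is handed in when it is done.

Besides the shell and the picture viewer there is one more tool, called after "Call:" as name([rows], argument=value, ...), one row to a line, values as JSON. step_arm: Moves the arm, as the interface text tells. Its arguments: {"type":"object","properties":{"plan":{"type":"array","items":{"type":"object","properties":{"grip":{"type":"number"},"tx":{"type":"number"},"ty":{"type":"number"},"tz":{"type":"number"},"ax":{"type":"number"},"ay":{"type":"number"},"az":{"type":"number"}}}},"newtons":{"type":"number"}},"required":["plan"]}

```bash
ls; mkdir -p pics; python3 - <<'E'
from bench import *
import cv2
s=sense();print(s)
for n in("side","top","wrist"):
    print(n,camera_model(n))
    cv2.imwrite(f"pics/{n}0.png",snapshot(n)[:,:,::-1])
E
```

```text
pics
{'time': 0.0, 'joint_pos': array([ 6.34049981e+01,  7.51607291e+00,  8.53301453e+01,  8.53659209e-04,
        8.72608688e+01, -4.89168454e+00]), 'qd': array([-0.02182705,  0.02341988, -0.0082899 ,  0.09772186, -0.08642011,
        0.08119726]), 'joint_efforts': array([-1.14124927e-03, -5.69375145e+01, -5.00567830e+01, -1.54210798e-04,
        1.42360645e-02,  3.71605449e-05]), 'tool_pos': array([221.59293547, 556.98655471, 230.22606953]), 'tcp_rot': array([-1.79893376e+02, -9.98105047e-03,  1.58296632e+02]), 'ft_force': array([-0.32602022, -0.17709142, -0.43498714]), 'wrist_torque': array([0.03693888, 0.01074301, 0.00383746]), 'finger_gap': 85.31411092678987}
side {'intrinsics': array([[417.83472524,   0.        , 272.67512154],
       [  0.        , 417.83472524, 214.52099031],
       [  0.        ,   0.        ,   1.        ]]), 'pose': array([[ 9.44454008e-01, -9.51906728e-02,  3.14555819e-01,
         2.08114321e+02],
       [-3.27433470e-01, -3.54613434e-01,  8.75806277e-01,
        -1.02811822e+03],
       [ 2.81771305e-02, -9.30154852e-01, -3.66084691e-01,
         5.2362
[... 453 characters left out ...]
    [ 1.30509312e-02, -1.85012305e-01, -9.82649541e-01,
         1.75155368e+03],
       [ 0.00000000e+00,  0.00000000e+00,  0.00000000e+00,
         1.00000000e+00]])}
wrist {'intrinsics': array([[330.51409546,   0.        , 282.05264371],
       [  0.        , 330.51409546, 205.29986649],
       [  0.        ,   0.        ,   1.        ]]), 'T_tool_cam': array([[ 7.96297708e-04, -9.57539819e-01, -2.88299949e-01,
         7.32739118e+01],
       [ 9.99999584e-01,  8.90565345e-04, -1.95818287e-04,
         5.62763477e-01],
       [ 4.44253751e-04, -2.88299674e-01,  9.57540130e-01,
        -1.42739442e+02],
       [ 0.00000000e+00,  0.00000000e+00,  0.00000000e+00,
         1.00000000e+00]])}
```

View pics/top0.png

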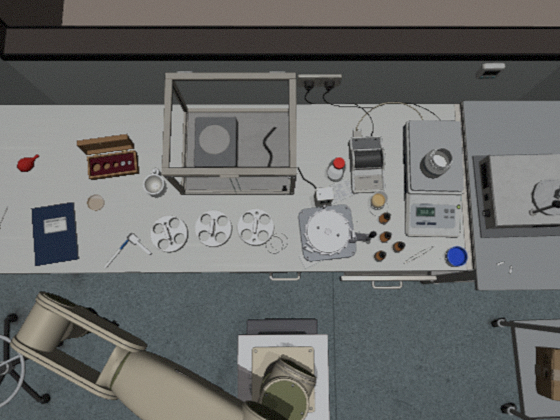

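View pics/side0.png

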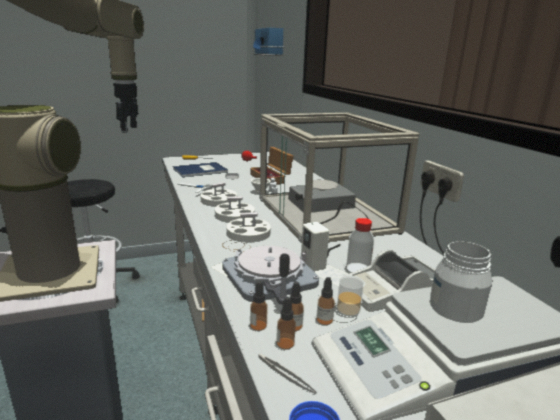

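View pics/wrist0.png

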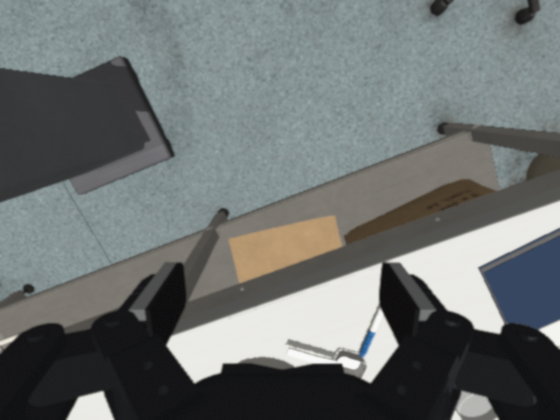

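```bash
cat > h.py <<'E'
from bench import *
import numpy as np, cv2
from scipy.spatial.transform import Rotation as R
def campose(n,s=None):
    c=camera_model(n)
    if n!="wrist": return c["intrinsics"],c["pose"]
    s=s or sense()
    T=np.eye(4);T[:3,:3]=R.from_euler('xyz',s['tcp_rot'],degrees=True).as_matrix();T[:3,3]=s['tool_pos']
    return c["intrinsics"],T@c["T_tool_cam"]
def back(n,uv,z,s=None):
    K,P=campose(n,s)
    uv=np.atleast_2d(np.array(uv,float))
    d=np.c_[uv,np.ones(len(uv))]@np.linalg.inv(K).T@P[:3,:3].T
    o=P[:3,3]
    return o+d*((z-o[2])/d[:,2])[:,None]
def proj(n,X,s=None):
    K,P=campose(n,s)
    X=np.atleast_2d(np.array(X,float))
    c=(X-P[:3,3])@P[:3,:3]
    p=c@K.T
    return p[:,:2]/p[:,2:]
def snap(n,f,crop=None,k=1):
    s=sense();im=snapshot(n)
    o=im[:,:,::-1]
    if crop:
        x0,y0,x1,y1=crop;o=o[y0:y1,x0:x1]
    o=cv2.resize(o,None,fx=k,fy=k,interpolation=cv2.INTER_CUBIC)
    cv2.imwrite("pics/"+f+".png",o)
    return s,im
E
python3 - <<'E'
from h import *
s,im=snap("top","top1",(140,180,420,290),2.8)
snap("side","side1",(180,170,400,380),2.8)
print(back("top",[(169,233),(214,228),(255,227)],24))
print(back("top",[(327,231)],46))
print(back("top",[(385,218),(386,237),(399,246),(380,256)],100))
E
```

```text
[[513.87922545 411.66212613  24.        ]
 [531.38107104 248.94813978  24.        ]
 [534.31526767  99.72328924  24.        ]]
[[ 515.33705896 -160.73958898   46.        ]]
[[ 553.09466021 -360.35462565  100.        ]
 [ 485.99955292 -360.81343638  100.        ]
 [ 454.32272768 -404.69262747  100.        ]
 [ 420.02958043 -336.97214709  100.        ]]
```

View pics/top1.png

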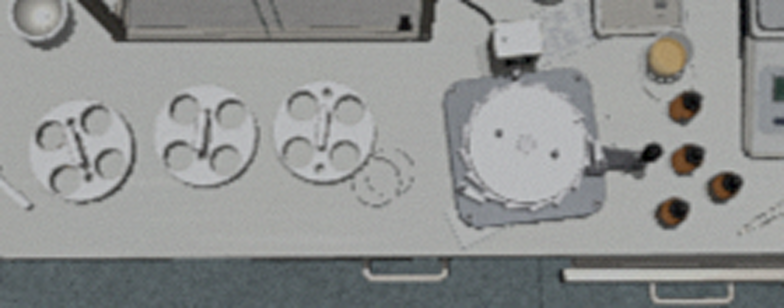

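View pics/side1.png

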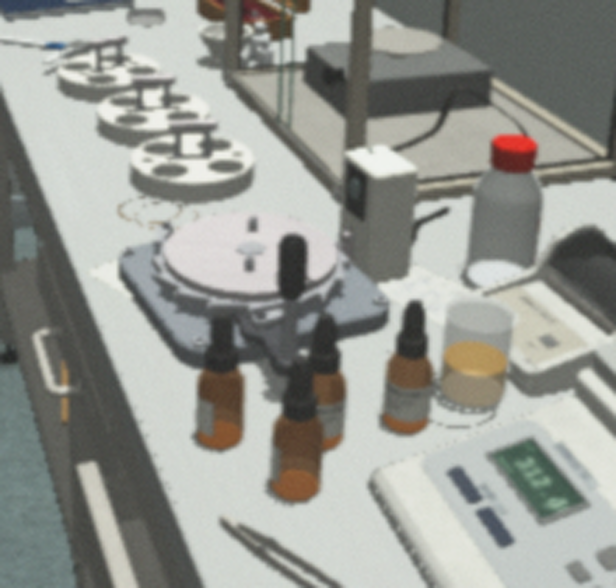

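```bash
python3 -c "
import bench;print([x for x in dir(bench) if not x.startswith('__')]);print(getattr(bench,'grip_depth',None))"
cat >> h.py <<'E'
def go(x=None,y=None,z=None,yaw=None):
    """translation in tool axes (now), cm, and az in degrees, assuming tool down"""
    s=sense();p=s['tool_pos'];r=R.from_euler('xyz',s['tcp_rot'],degrees=True)
    t=np.array([p[i] if v is None else v for i,v in enumerate((x,y,z))])
    d=r.as_matrix().T@(t-p)/10
    print("t=%.2f pos %s rpy %s F %s gap %.1f"%(s['time'],p.round(1),s['tcp_rot'].round(2),s['ft_force'].round(1),s['finger_gap']))
    n=max(1,int(np.ceil(np.linalg.norm(d)/4.1)))
    print("shift cm",d.round(2),"n",n,"per row",(d/n).round(3))
    if yaw is not None:
        dy=(yaw-s['tcp_rot'][2]+180)%360-180
        tgt=R.from_euler('xyz',[180,0,yaw],degrees=True)
        rv=(r.inv()*tgt).as_rotvec(degrees=True)
        m=max(1,int(np.ceil(abs(dy)/7.1)))
        print("turn",rv.round(2),"n",m,"per row",(rv/m).round(3))
E
python3 - <<'E'
from h import *
go(575,412,200,180)
E
```

```text
['PlanningError', 'camera_model', 'grip_depth', 'hand_in', 'sense', 'snapshot']
18.700000000000003
t=0.25 pos [221.7 557.2 230.8] rpy [-179.95   -0.    158.3 ] F [ 0.4 -0.5  0.6] gap 85.3
shift cm [-38.19  -0.43   3.08] n 10 per row [-3.819 -0.043  0.308]
turn [-5.00e-02 -1.00e-02 -2.17e+01] n 4 per row [-1.200e-02 -3.000e-03 -5.426e+00]
```

Call:
step_arm([
  {"tx": -3.8,"tz": 0.3},
  {"tx": -3.8,"tz": 0.3},
  {"tx": -3.8,"tz": 0.3},
  {"tx": -3.8,"tz": 0.3},
  {"tx": -3.8,"tz": 0.3},
  {"tx": -3.8,"tz": 0.3},
  {"tx": -3.8,"tz": 0.3},
  {"tx": -3.8,"tz": 0.3},
])

```text
invalid input
```

Call:
step_arm([
  {"tx": -3.8,"tz": 0.3},
  {"tx": -3.8,"tz": 0.3},
  {"az": -5.4},
  {"az": -5.4},
  {"az": -5.4},
  {"az": -5.4},
  {"tz": 2},
  {"tz": 2},
])

```text
invalid input
```

```bash
python3 - <<'E'
from h import *
go(575,412,150,180)
s,im=snap("wrist","w1",None,1.3)
E
```

```text
t=0.25 pos [221.7 557.2 230.8] rpy [-179.95   -0.    158.3 ] F [ 0.4 -0.5  0.6] gap 85.3
shift cm [-38.19  -0.42   8.08] n 10 per row [-3.819 -0.042  0.808]
turn [-5.00e-02 -1.00e-02 -2.17e+01] n 4 per row [-1.200e-02 -3.000e-03 -5.426e+00]
```

View pics/w1.png

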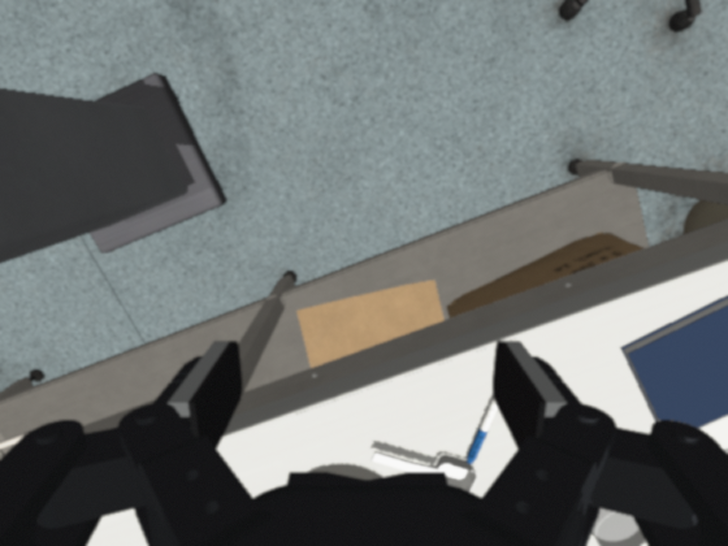

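Call:
step_arm([
  {"grip": 8.5,"tx": -3.8,"ty": 0,"tz": 0.3,"ax": 0,"ay": 0,"az": 0},
])

```text
time: 0.38
tool_pos: [252.7, 545.8, 228.9]
tcp_rot: [179.9, -0.2, 158.6]
ft_force: [0.8, 0.2, 1.1]
finger_gap: 84.8
```

Call:
step_arm([
  {"grip": 8.5,"tx": -3.8,"ty": 0,"tz": 0.3,"az": 0},
])

```text
invalid input
```

Call:
step_arm([
  {"grip": 8.5,"tx": -3.8,"ty": 0,"tz": 0.3,"ax": 0,"ay": 0,"az": 0},
  {"grip": 8.5,"tx": -3.8,"ty": 0,"tz": 0.3,"ax": 0,"ay": 0,"az": 0},
  {"grip": 8.5,"tx": -3.8,"ty": 0,"tz": 0.3,"ax": 0,"ay": 0,"az": 0},
  {"grip": 8.5,"tx": -3.8,"ty": 0,"tz": 0.3,"ax": 0,"ay": 0,"az": 0},
  {"grip": 8.5,"tx": -3.8,"ty": 0,"tz": 0.3,"ax": 0,"ay": 0,"az": 0},
  {"grip": 8.5,"tx": -3.8,"ty": 0,"tz": 0.3,"ax": 0,"ay": 0,"az": 0},
  {"grip": 8.5,"tx": -3.8,"ty": 0,"tz": 0.3,"ax": 0,"ay": 0,"az": 0},
  {"grip": 8.5,"tx": -3.8,"ty": 0,"tz": 0.3,"ax": 0,"ay": 0,"az": 0},
])

```text
time: 1.05
tool_pos: [541.2, 430.0, 204.1]
tcp_rot: [180.0, -0.0, 158.3]
ft_force: [0.2, 1.1, 1.1]
finger_gap: 85.0
```

Call:
step_arm([
  {"grip": 8.5,"tx": -3.8,"ty": 0,"tz": 1,"ax": 0,"ay": 0,"az": 0},
  {"grip": 8.5,"tx": 0,"ty": 0,"tz": 2,"ax": 0,"ay": 0,"az": -5.4},
  {"grip": 8.5,"tx": 0,"ty": 0,"tz": 2,"ax": 0,"ay": 0,"az": -5.4},
  {"grip": 8.5,"tx": 0,"ty": 0,"tz": 0,"ax": 0,"ay": 0,"az": -5.4},
  {"grip": 8.5,"tx": 0,"ty": 0,"tz": 0,"ax": 0,"ay": 0,"az": -5.4},
  {"grip": 8.5,"tx": 0,"ty": 0,"tz": 0,"ax": 0,"ay": 0,"az": 0},
])

```text
time: 1.55
tool_pos: [574.7, 416.6, 153.2]
tcp_rot: [-180.0, -0.1, -179.9]
ft_force: [-0.2, 0.0, 0.0]
finger_gap: 85.3
```

```bash
python3 - <<'E'
from h import *
go(575,412,150,180)
s,im=snap("wrist","w2",None,1.3)
E
```

```text
t=1.55 pos [574.7 416.6 153.2] rpy [-1.7995e+02 -8.0000e-02 -1.7987e+02] F [-0.2  0.   0. ] gap 85.3
shift cm [-0.03 -0.46  0.32] n 1 per row [-0.033 -0.455  0.32 ]
turn [-0.05 -0.08  0.13] n 1 per row [-0.048 -0.081  0.133]
```

View pics/w2.png

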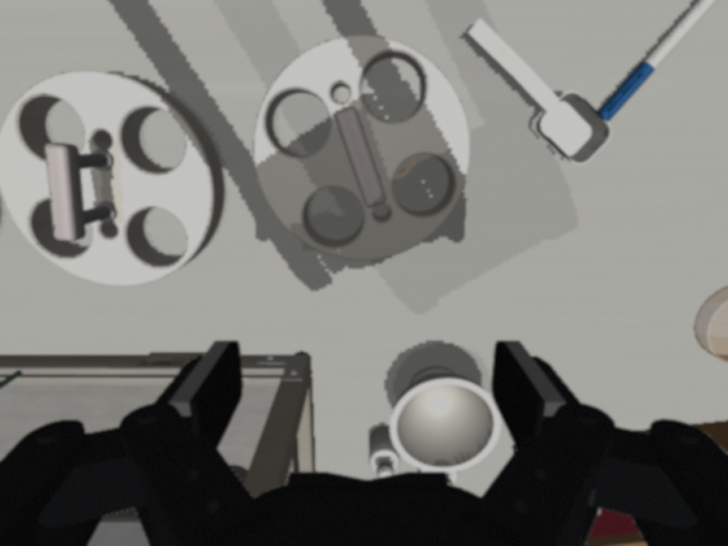

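```bash
python3 - <<'E'
from h import *
b=back("wrist",np.array([(341,92),(381,213),(102,140),(109,229)])/1.3,24)
print(b.round(1))
for i in(0,2):
    d=b[i+1]-b[i];print((b[i]+b[i+1])/2,np.linalg.norm(d)/2,np.degrees(np.arctan2(d[1],d[0])))
# plate circle top
print(back("wrist",np.array([(362,37),(362,260),(255,150),(469,150)])/1.3,24).round(1))
go(540,99,150)
E
```

```text
[[475.9 402.3  24. ]
 [547.9 426.4  24. ]
 [502.7 256.3  24. ]
 [557.8 250.9  24. ]]
[511.90452027 414.38176926  24.        ] 37.94381520873499 18.53440353193698
[530.28731171 253.57368971  24.        ] 27.684080727724968 -5.589676840474939
[[446.7 414.9  24. ]
 [579.  414.1  24. ]
 [508.8 349.   24. ]
 [509.2 480.1  24. ]]
t=1.60 pos [574.9 416.8 153.9] rpy [-1.7998e+02 -3.0000e-02  1.7981e+02] F [-1.3 -0.3 -0.8] gap 85.1
shift cm [  3.38 -31.8    0.4 ] n 8 per row [ 0.423 -3.975  0.05 ]
```

```bash
python3 - <<'E'
from h import *
b=back("wrist",np.array([(344,112),(374,203)])/1.3,66);print(b.round(1),b.mean(0))
go(512,414.4,120,198.5)
E
```

```text
[[489.3 406.   66. ]
 [535.4 421.3  66. ]] [512.36094304 413.63809934  66.        ]
t=1.60 pos [574.9 416.8 153.9] rpy [-1.7998e+02 -3.0000e-02  1.7981e+02] F [-1.3 -0.3 -0.8] gap 85.1
shift cm [ 6.29 -0.27  3.39] n 2 per row [ 3.143 -0.133  1.697]
turn [-1.000e-02 -3.000e-02 -1.869e+01] n 3 per row [-4.000e-03 -9.000e-03 -6.231e+00]
```

Call:
step_arm([
  {"grip": 7,"tx": 3.14,"ty": -0.14,"tz": 0,"ax": 0,"ay": 0,"az": 0},
  {"grip": 7,"tx": 3.14,"ty": -0.14,"tz": 0,"ax": 0,"ay": 0,"az": 0},
  {"grip": 7,"tx": 0,"ty": 0,"tz": 1.6,"ax": 0,"ay": 0,"az": -6.2},
  {"grip": 7,"tx": 0,"ty": 0,"tz": 1.6,"ax": 0,"ay": 0,"az": -6.2},
  {"grip": 7,"tx": 0,"ty": 0,"tz": 0,"ax": 0,"ay": 0,"az": -6.2},
  {"grip": 7,"tx": 0,"ty": 0,"tz": 0,"ax": 0,"ay": 0,"az": 0},
  {"grip": 7,"tx": 0,"ty": 0,"tz": 0,"ax": 0,"ay": 0,"az": 0},
])

```text
time: 2.18
tool_pos: [512.3, 414.6, 122.9]
tcp_rot: [180.0, 0.1, -161.8]
ft_force: [0.2, 0.1, 0.8]
finger_gap: 69.9
```

```bash
python3 - <<'E'
from h import *
go(512.2,414,44,198.5)
s,im=snap("wrist","w3",None,1.3)
E
```

```text
t=2.18 pos [512.3 414.6 122.9] rpy [ 1.7999e+02  5.0000e-02 -1.6182e+02] F [0.2 0.1 0.8] gap 69.9
shift cm [ 0.04 -0.05  7.89] n 2 per row [ 0.019 -0.026  3.947]
turn [ 0.01  0.05 -0.32] n 1 per row [ 0.015  0.051 -0.318]
```

View pics/w3.png

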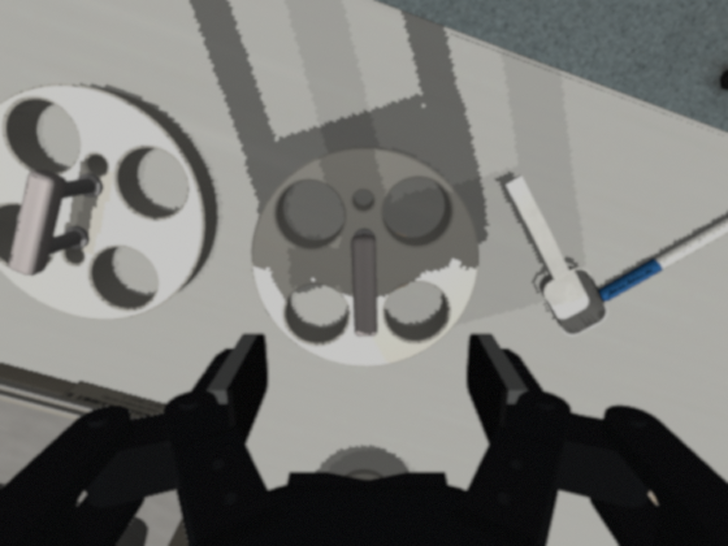

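Call:
step_arm([
  {"grip": 7,"tx": 0,"ty": -0.05,"tz": 3,"ax": 0,"ay": 0,"az": 0},
  {"grip": 7,"tx": 0,"ty": 0,"tz": 3,"ax": 0,"ay": 0,"az": 0},
  {"grip": 6,"tx": 0,"ty": 0,"tz": 1.8,"ax": 0,"ay": 0,"az": 0},
  {"grip": 3,"tx": 0,"ty": 0,"tz": 0,"ax": 0,"ay": 0,"az": 0},
  {"grip": 1,"tx": 0,"ty": 0,"tz": 0,"ax": 0,"ay": 0,"az": 0},
  {"grip": 1,"tx": 0,"ty": 0,"tz": 0,"ax": 0,"ay": 0,"az": 0},
  {"grip": 0.5,"tx": 0,"ty": 0,"tz": 0,"ax": 0,"ay": 0,"az": 0},
  {"grip": 0.5,"tx": 0,"ty": 0,"tz": 0,"ax": 0,"ay": 0,"az": 0},
], newtons=60)

```text
time: 2.9
tool_pos: [514.1, 415.0, 47.4]
tcp_rot: [179.9, 0.3, -161.5]
ft_force: [0.5, -0.6, 5.2]
finger_gap: 10.7
```

Call:
step_arm([
  {"grip": 0.5,"tx": 0,"ty": 0,"tz": 0,"ax": 0,"ay": 0,"az": 0},
  {"grip": 0.5,"tx": 0,"ty": 0,"tz": 0,"ax": 0,"ay": 0,"az": 0},
  {"grip": 0.5,"tx": 0,"ty": 0,"tz": 0,"ax": 0,"ay": 0,"az": 0},
])

```text
time: 3.15
tool_pos: [514.1, 415.0, 47.4]
tcp_rot: [179.9, 0.3, -161.5]
ft_force: [-0.2, -0.2, 6.4]
finger_gap: 10.7
```

Call:
step_arm([
  {"grip": 0.5,"tx": 0,"ty": 0,"tz": -1,"ax": 0,"ay": 0,"az": 0},
  {"grip": 0.5,"tx": 0,"ty": 0,"tz": -3,"ax": 0,"ay": 0,"az": 0},
  {"grip": 0.5,"tx": 0,"ty": 0,"tz": -3,"ax": 0,"ay": 0,"az": 0},
  {"grip": 0.5,"tx": 0,"ty": 0,"tz": -3,"ax": 0,"ay": 0,"az": 0},
  {"grip": 0.5,"tx": 0,"ty": 0,"tz": 0,"ax": 0,"ay": 0,"az": 0},
  {"grip": 0.5,"tx": 0,"ty": 0,"tz": 0,"ax": 0,"ay": 0,"az": 0},
])

```text
time: 3.65
tool_pos: [513.9, 415.0, 148.3]
tcp_rot: [179.9, 0.3, -161.5]
ft_force: [-0.1, -0.3, -2.7]
finger_gap: 10.6
```

```bash
python3 - <<'E'
from h import *
go(512.2,414,160,198.5)
s,im=snap("wrist","w4",None,1.3)
s,im=snap("side","s4",(60,60,340,270),2.8)
E
```

```text
t=3.65 pos [513.9 415.  148.3] rpy [ 179.9     0.34 -161.51] F [-0.1 -0.3 -2.7] gap 10.6
shift cm [ 0.19 -0.04 -1.17] n 1 per row [ 0.186 -0.036 -1.168]
turn [ 0.1   0.34 -0.01] n 1 per row [ 0.097  0.336 -0.013]
```

View pics/w4.png

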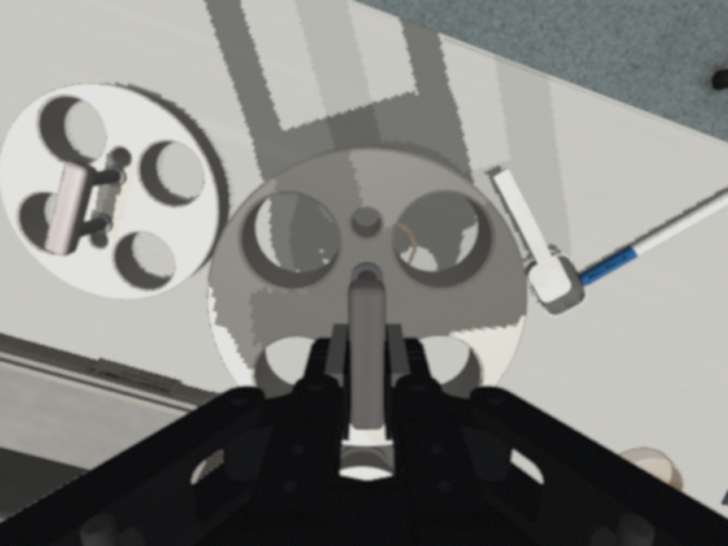

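View pics/s4.png

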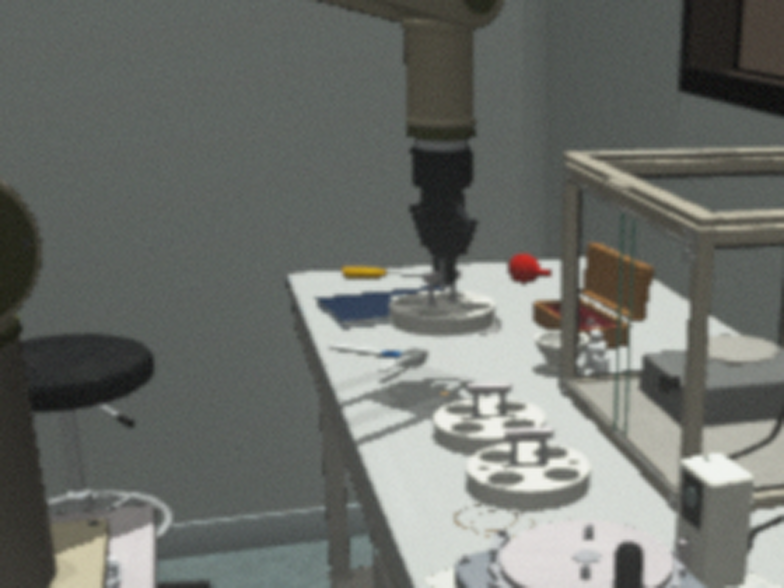

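Call:
step_arm([
  {"grip": 0.5,"tx": 0,"ty": 0,"tz": -3,"ax": 0,"ay": 0,"az": 0},
  {"grip": 0.5,"tx": 0,"ty": 0,"tz": -3,"ax": 0,"ay": 0,"az": 0},
  {"grip": 0.5,"tx": 0,"ty": 0,"tz": -2,"ax": 0,"ay": 0,"az": 6.8},
  {"grip": 0.5,"tx": 0,"ty": 0,"tz": 0,"ax": 0,"ay": 0,"az": 6.8},
  {"grip": 0.5,"tx": 0,"ty": 0,"tz": 0,"ax": 0,"ay": 0,"az": 6.8},
  {"grip": 0.5,"tx": 0,"ty": 0,"tz": 0,"ax": 0,"ay": 0,"az": 6.8},
  {"grip": 0.5,"tx": 0,"ty": 0,"tz": 0,"ax": 0,"ay": 0,"az": 6.8},
  {"grip": 0.5,"tx": 0,"ty": 0,"tz": 0,"ax": 0,"ay": 0,"az": 6.8},
])

```text
time: 4.42
tool_pos: [511.2, 413.0, 221.5]
tcp_rot: [-179.8, -0.1, 157.4]
ft_force: [-0.0, 0.0, -2.7]
finger_gap: 10.8
```

Call:
step_arm([
  {"grip": 0.5,"tx": 0,"ty": 0,"tz": 0,"ax": 0,"ay": 0,"az": 6.8},
  {"grip": 0.5,"tx": 0,"ty": 0,"tz": 0,"ax": 0,"ay": 0,"az": 6.8},
  {"grip": 0.5,"tx": 0,"ty": 0,"tz": 0,"ax": 0,"ay": 0,"az": 6.8},
  {"grip": 0.5,"tx": 0,"ty": 0,"tz": 0,"ax": 0,"ay": 0,"az": 6.8},
  {"grip": 0.5,"tx": 0,"ty": 0,"tz": 0,"ax": 0,"ay": 0,"az": 6.8},
  {"grip": 0.5,"tx": 0,"ty": 0,"tz": 0,"ax": 0,"ay": 0,"az": 6.8},
  {"grip": 0.5,"tx": 0,"ty": 0,"tz": 0,"ax": 0,"ay": 0,"az": 6.8},
  {"grip": 0.5,"tx": 0,"ty": 0,"tz": 0,"ax": 0,"ay": 0,"az": 6.8},
])

```text
time: 5.08
tool_pos: [511.2, 413.0, 221.4]
tcp_rot: [-179.8, 0.1, 103.0]
ft_force: [0.7, 0.6, -3.4]
finger_gap: 10.4
```

```bash
python3 - <<'E'
from h import *
go(515,-310,230,90)
E
```

```text
t=5.08 pos [511.2 413.  221.4] rpy [-1.7975e+02  1.0000e-01  1.0295e+02] F [ 0.7  0.6 -3.4] gap 10.4
shift cm [-70.55 -15.84  -0.67] n 18 per row [-3.919 -0.88  -0.037]
turn [-0.24  0.12 12.95] n 2 per row [-0.118  0.062  6.477]
```

Call:
step_arm([
  {"grip": 0.5,"tx": 0,"ty": 0,"tz": 0,"ax": 0,"ay": 0,"az": 6.5},
  {"grip": 0.5,"tx": 0,"ty": 0,"tz": 0,"ax": 0,"ay": 0,"az": 6.5},
  {"grip": 0.5,"tx": -4,"ty": 0,"tz": 0,"ax": 0,"ay": 0,"az": 0},
  {"grip": 0.5,"tx": -4,"ty": 0,"tz": 0,"ax": 0,"ay": 0,"az": 0},
  {"grip": 0.5,"tx": -4,"ty": 0,"tz": 0,"ax": 0,"ay": 0,"az": 0},
  {"grip": 0.5,"tx": -4,"ty": 0,"tz": 0,"ax": 0,"ay": 0,"az": 0},
  {"grip": 0.5,"tx": -4,"ty": 0,"tz": 0,"ax": 0,"ay": 0,"az": 0},
  {"grip": 0.5,"tx": -4,"ty": 0,"tz": 0,"ax": 0,"ay": 0,"az": 0},
])

```text
time: 5.75
tool_pos: [511.8, 171.8, 221.9]
tcp_rot: [-179.8, 0.1, 90.3]
ft_force: [1.0, -0.5, -1.9]
finger_gap: 10.9
```

Call:
step_arm([
  {"grip": 0.5,"tx": -4,"ty": 0,"tz": 0,"ax": 0,"ay": 0,"az": 0},
  {"grip": 0.5,"tx": -4,"ty": 0,"tz": 0,"ax": 0,"ay": 0,"az": 0},
  {"grip": 0.5,"tx": -4,"ty": 0,"tz": 0,"ax": 0,"ay": 0,"az": 0},
  {"grip": 0.5,"tx": -4,"ty": 0,"tz": 0,"ax": 0,"ay": 0,"az": 0},
  {"grip": 0.5,"tx": -4,"ty": 0,"tz": 0,"ax": 0,"ay": 0,"az": 0},
  {"grip": 0.5,"tx": -4,"ty": 0,"tz": 0,"ax": 0,"ay": 0,"az": 0},
  {"grip": 0.5,"tx": -4,"ty": 0,"tz": 0,"ax": 0,"ay": 0,"az": 0},
  {"grip": 0.5,"tx": -4,"ty": 0,"tz": 0,"ax": 0,"ay": 0,"az": 0},
])

```text
time: 6.42
tool_pos: [513.6, -147.7, 222.1]
tcp_rot: [-179.8, -0.1, 90.3]
ft_force: [0.8, -0.2, -2.4]
finger_gap: 10.5
```

Call:
step_arm([
  {"grip": 0.5,"tx": -4,"ty": 0,"tz": 0,"ax": 0,"ay": 0,"az": 0},
  {"grip": 0.5,"tx": -4,"ty": 0,"tz": 0,"ax": 0,"ay": 0,"az": 0},
  {"grip": 0.5,"tx": -4,"ty": 0,"tz": 0,"ax": 0,"ay": 0,"az": 0},
  {"grip": 0.5,"tx": -2,"ty": 0,"tz": 0,"ax": 0,"ay": 0,"az": 0},
  {"grip": 0.5,"tx": 0,"ty": 0,"tz": 0,"ax": 0,"ay": 0,"az": 0},
  {"grip": 0.5,"tx": 0,"ty": 0,"tz": 0,"ax": 0,"ay": 0,"az": 0},
])

```text
time: 6.92
tool_pos: [514.5, -286.8, 221.7]
tcp_rot: [-179.8, -0.2, 90.1]
ft_force: [0.6, 0.4, -2.7]
finger_gap: 10.7
```

```bash
python3 - <<'E'
from h import *
go(515,-310,230,90)
s,im=snap("wrist","w5",None,1.4)
s,im=snap("top","t5",(180,150,440,290),2.8)
E
```

```text
t=6.92 pos [ 514.5 -286.8  221.7] rpy [-1.7979e+02 -1.5000e-01  9.0140e+01] F [ 0.6  0.4 -2.7] gap 10.7
shift cm [-2.32  0.04 -0.84] n 1 per row [-2.315  0.045 -0.837]
turn [-0.21 -0.15  0.14] n 1 per row [-0.208 -0.154  0.143]
```

View pics/w5.png

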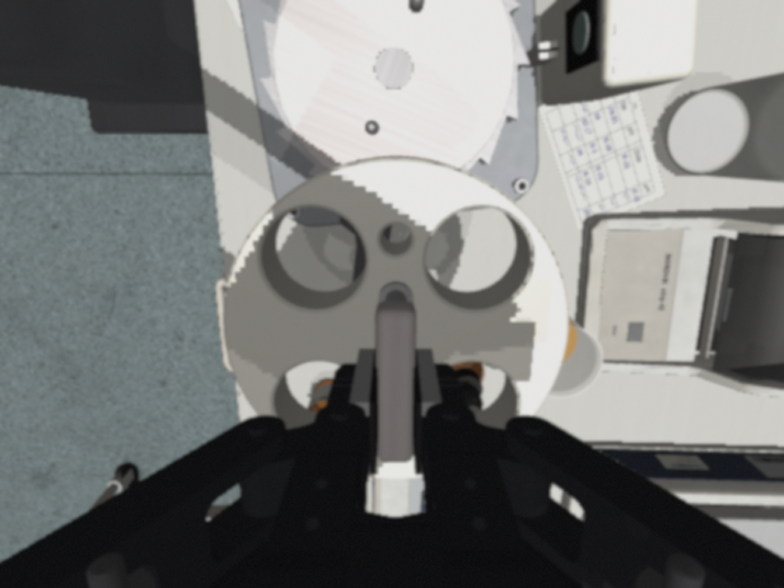

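View pics/t5.png

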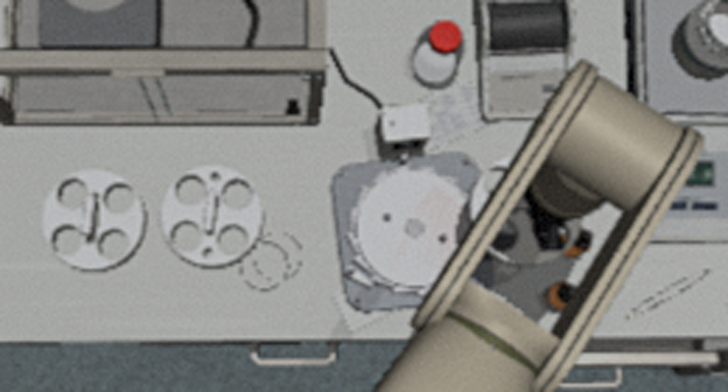

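Call:
step_arm([
  {"grip": 0.5,"tx": -1.6,"ty": 0,"tz": 0,"ax": 0,"ay": 0,"az": 0},
  {"grip": 0.5,"tx": -1.6,"ty": 0,"tz": 0,"ax": 0,"ay": 0,"az": 0},
  {"grip": 0.5,"tx": 0,"ty": 0,"tz": 0,"ax": 0,"ay": 0,"az": 0},
  {"grip": 0.5,"tx": 0,"ty": 0,"tz": 0,"ax": 0,"ay": 0,"az": 0},
])

```text
time: 7.35
tool_pos: [516.0, -318.9, 224.1]
tcp_rot: [-180.0, -0.0, 90.3]
ft_force: [-0.6, 0.5, -1.8]
finger_gap: 10.2
```

```bash
python3 - <<'E'
from h import *
go()
s,im=snap("wrist","w6",(150,0,450,210),2.6)
E
```

```text
t=7.35 pos [ 516.  -318.9  224.1] rpy [-179.98   -0.     90.26] F [-0.6  0.5 -1.8] gap 10.2
shift cm [0. 0. 0.] n 1 per row [0. 0. 0.]
```

View pics/w6.png

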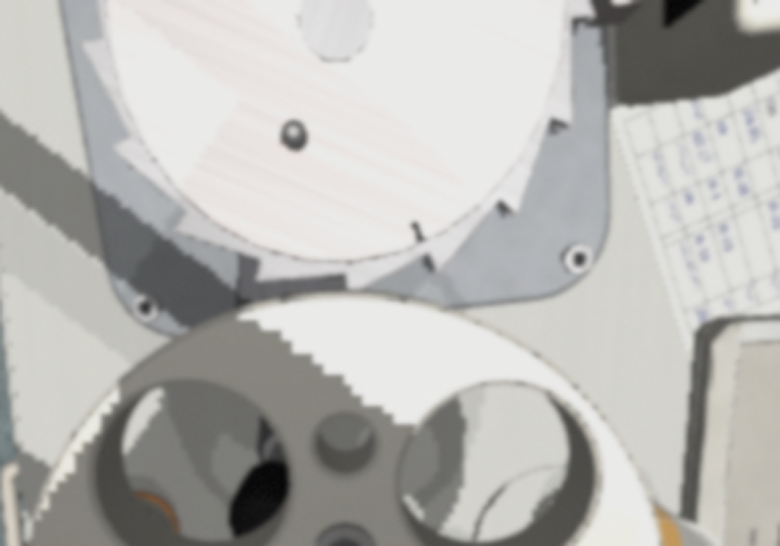

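Call:
step_arm([
  {"grip": 0.5,"tx": 2,"ty": 0,"tz": -3,"ax": 0,"ay": 0,"az": 0},
  {"grip": 0.5,"tx": 0,"ty": 0,"tz": -4,"ax": 0,"ay": 0,"az": 0},
  {"grip": 0.5,"tx": 0,"ty": 0,"tz": -3,"ax": 0,"ay": 0,"az": 0},
  {"grip": 0.5,"tx": 0,"ty": 0,"tz": 0,"ax": 0,"ay": 0,"az": 0},
  {"grip": 0.5,"tx": 0,"ty": 0,"tz": 0,"ax": 0,"ay": 0,"az": 0},
  {"grip": 0.5,"tx": 0,"ty": 0,"tz": 0,"ax": 0,"ay": 0,"az": 0},
])

```text
time: 7.9
tool_pos: [515.9, -297.8, 323.5]
tcp_rot: [-180.0, -0.0, 90.3]
ft_force: [-0.2, 0.9, -3.7]
finger_gap: 10.3
```

```bash
python3 - <<'E'
from h import *
go()
s,im=snap("wrist","w7",(140,0,440,225),2.6)
E
```

```text
t=7.90 pos [ 515.9 -297.8  323.5] rpy [-1.7997e+02 -3.0000e-02  9.0320e+01] F [-0.2  0.9 -3.7] gap 10.3
shift cm [0. 0. 0.] n 1 per row [0. 0. 0.]
```

View pics/w7.png

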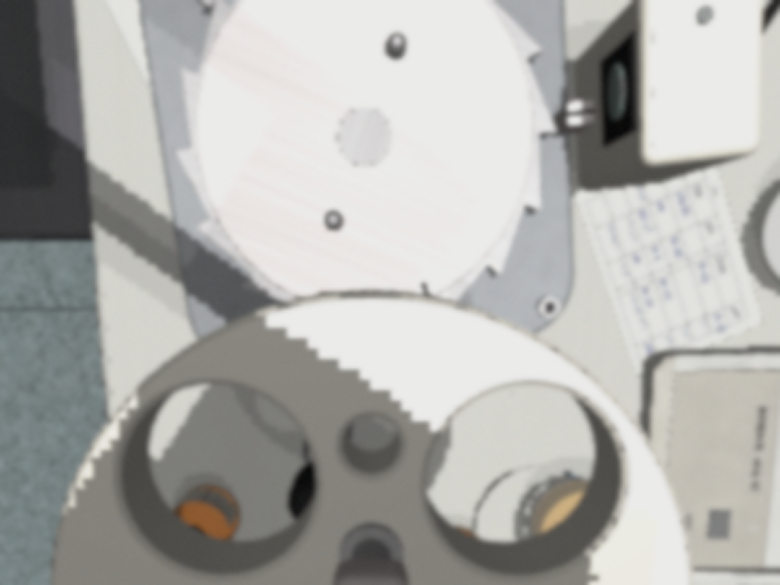

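```bash
python3 - <<'E'
from h import *
s=sense()
f=lambda p:np.array(p)/2.6+[140,0]
z=s['tool_pos'][2]-47.4+24
h=back("wrist",f([(371,442)]),z,s)[0]
Rm=R.from_euler('xyz',s['tcp_rot'],degrees=True).as_matrix()
print("hole tool",Rm.T@(h-s['tool_pos']))
# pockets top rims in w7: left x120-316,y380-575?; right 425-622
print("pockets",[Rm.T@(back("wrist",f([p]),z,s)[0]-s['tool_pos']) for p in [(218,477),(524,477)]])
p=back("wrist",f([(397,40),(334,217)]),60,s);hub=back("wrist",f([(363,137)]),46,s)
d=p[0]-p[1];print(p,np.linalg.norm(d)/2,p.mean(0),np.degrees(np.arctan2(d[1],d[0])),hub)
i=back("wrist",f([(427,293)]),46,s);print("idx",i,i-hub,np.degrees(np.arctan2(*(i-hub)[0,[1,0]])))
i=back("wrist",f([(556,122)]),60,s);print("ptr",i,i-hub,np.degrees(np.arctan2(*(i-hub)[0,[1,0]])))
E
```

```text
hole tool [42.57298226  0.73254733 23.46739068]
pockets [array([ 35.51554158, -29.57843772,  23.52307169]), array([35.60412935, 31.03055819, 23.38903021])]
[[ 525.73242377 -128.9053685    60.        ]
 [ 498.88905239 -198.94420991   60.        ]] 37.503352826966065 [ 512.31073808 -163.92478921   60.        ] 69.02996674772734 [[ 511.46352764 -164.3555326    46.        ]]
idx [[ 541.81269592 -231.38298691   46.        ]] [[ 30.34916828 -67.02745432   0.        ]] -65.63959457328295
ptr [[ 594.62250113 -159.93373941   60.        ]] [[83.15897349  4.42179319 14.        ]] 3.043709076337101
```

```bash
python3 - <<'E'
from h import *
s=sense()
f=lambda p:np.array(p)/2.6+[140,0]
Rm=R.from_euler('xyz',s['tcp_rot'],degrees=True).as_matrix()
for dz in(23.4,):
  z=s['tool_pos'][2]-dz
  for p in [(371,292),(395,292)]: print(Rm.T@(back("wrist",f([p]),z,s)[0]-s['tool_pos']))
  for p in [(222,330),(568,330)]: print(Rm.T@(back("wrist",np.array([p])/1.4,z,s)[0]-s['tool_pos']))
# handle top near end in w4-like: bar top front end w5 (395,305) -> z tool -47.4+66=+18.6 above tcp
  for p in [(376,310),(415,310),(378,460),(412,460)]: print("bar",Rm.T@(back("wrist",np.array([p])/1.4,s['tool_pos'][2]+18.6,s)[0]-s['tool_pos']))
E
```

```text
[70.83838433  0.69435683 23.51323614]
[70.84217683  5.16442212 23.50334581]
[  6.53504904 -66.33582027  23.55753185]
[ 6.79719317 67.14955832 23.26242714]
bar [ 29.77351068  -4.92534856 -18.54096302]
bar [ 29.79372639   6.17161071 -18.56549834]
bar [-20.41168754  -4.84240171 -18.62239512]
bar [-20.37960558   5.89185469 -18.64610821]
```

```bash
python3 - <<'E'
from h import *
go(509.8,-168.1,180,69)
E
```

```text
t=7.95 pos [ 515.5 -297.6  322.4] rpy [-1.7987e+02 -9.0000e-02  9.0320e+01] F [ 0.5  0.3 -2.2] gap 10.5
shift cm [12.93 -0.47 14.26] n 5 per row [ 2.586 -0.093  2.853]
turn [-0.14 -0.07 21.32] n 4 per row [-0.036 -0.017  5.329]
```

Call:
step_arm([
  {"grip": 0.5,"tx": 3.2,"ty": -0.12,"tz": 0,"ax": 0,"ay": 0,"az": 0},
  {"grip": 0.5,"tx": 3.2,"ty": -0.12,"tz": 2,"ax": 0,"ay": 0,"az": 0},
  {"grip": 0.5,"tx": 3.2,"ty": -0.12,"tz": 2,"ax": 0,"ay": 0,"az": 0},
  {"grip": 0.5,"tx": 3.2,"ty": -0.12,"tz": 2,"ax": 0,"ay": 0,"az": 0},
  {"grip": 0.5,"tx": 0,"ty": 0,"tz": 3,"ax": 0,"ay": 0,"az": 5.4},
  {"grip": 0.5,"tx": 0,"ty": 0,"tz": 3,"ax": 0,"ay": 0,"az": 5.4},
  {"grip": 0.5,"tx": 0,"ty": 0,"tz": 2.2,"ax": 0,"ay": 0,"az": 5.3},
  {"grip": 0.5,"tx": 0,"ty": 0,"tz": 0,"ax": 0,"ay": 0,"az": 5.3},
])

```text
time: 8.62
tool_pos: [505.8, -167.7, 173.6]
tcp_rot: [-179.2, -0.0, 68.7]
ft_force: [-0.6, -0.0, -3.1]
finger_gap: 10.3
```

Call:
step_arm([
  {"grip": 0.5,"tx": 0,"ty": 0,"tz": 3,"ax": 0,"ay": 0,"az": 0},
  {"grip": 0.5,"tx": 0,"ty": 0,"tz": 2,"ax": 0,"ay": 0,"az": 0},
  {"grip": 0.5,"tx": 0,"ty": 0,"tz": 0,"ax": 0,"ay": 0,"az": 0},
  {"grip": 0.5,"tx": 0,"ty": 0,"tz": 0,"ax": 0,"ay": 0,"az": 0},
])

```text
time: 8.95
tool_pos: [508.2, -169.2, 129.5]
tcp_rot: [-179.6, -0.0, 68.9]
ft_force: [-0.5, -1.0, -1.7]
finger_gap: 10.4
```

```bash
python3 - <<'E'
from h import *
go(509.8,-168.1,120,69)
s,im=snap("wrist","w8",(120,20,440,250),2.4)
E
```

```text
t=8.95 pos [ 508.2 -169.2  129.5] rpy [-1.7964e+02 -2.0000e-02  6.8900e+01] F [-0.5 -1.  -1.7] gap 10.4
shift cm [0.16 0.12 0.95] n 1 per row [0.158 0.12  0.945]
turn [-0.36 -0.02 -0.1 ] n 1 per row [-0.362 -0.019 -0.096]
```

View pics/w8.png

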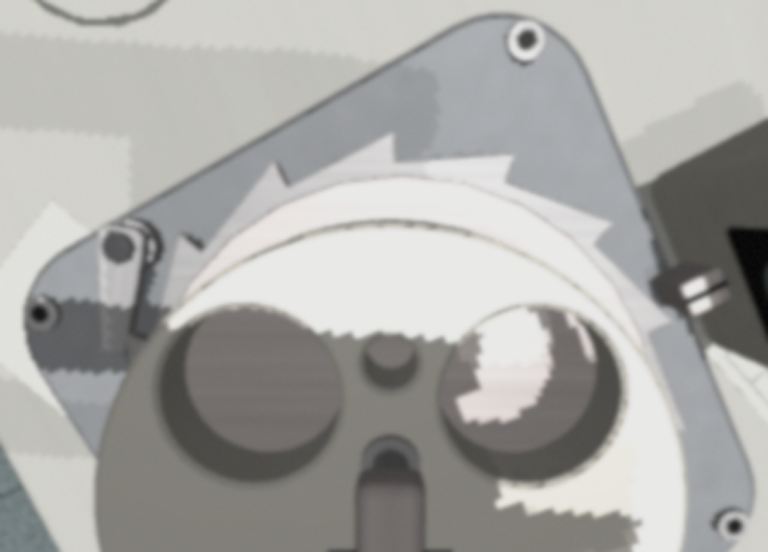

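```bash
python3 - <<'E'
from h import *
from scipy.optimize import least_squares
s,im=snap("wrist","w9",(170,60,410,210),3.2)
f=lambda p:np.array(p)/2.4+[120,20]
pts=f([(215,255),(270,214),(330,187),(400,177),(470,187),(540,220),(590,262)])
X=back("wrist",pts,46,s)
r=least_squares(lambda c:np.hypot(X[:,0]-c[0],X[:,1]-c[1])-76,[512,-164])
print(r.x,r.fun.round(1))
pp=f([(150,370),(200,300),(260,252),(330,227),(390,221),(450,227),(520,252),(590,300),(640,360)])
Y=back("wrist",pp,s['tool_pos'][2]-23.4,s)
r2=least_squares(lambda c:np.hypot(Y[:,0]-c[0],Y[:,1]-c[1])-67,[512,-164]);print(r2.x,r2.fun.round(1))
Rm=R.from_euler('xyz',s['tcp_rot'],degrees=True).as_matrix()
print(s['tool_pos'],s['tcp_rot'],Rm.T@np.r_[r2.x-r.x,0])
E
```

```text
[ 514.22630877 -166.1060252 ] [-0.1 -0.4  0.2  0.3  0.2 -0.2 -0.2]
[ 512.26029833 -167.68529032] [-2.6 -0.7  0.9  1.3  1.1  0.8 -0.  -1.  -1.8]
[ 509.62596201 -169.84573681  131.5207474 ] [-1.79853957e+02 -6.16227501e-03  6.88997338e+01] [-2.18114433 -1.26565233  0.00299148]
```

View pics/w9.png

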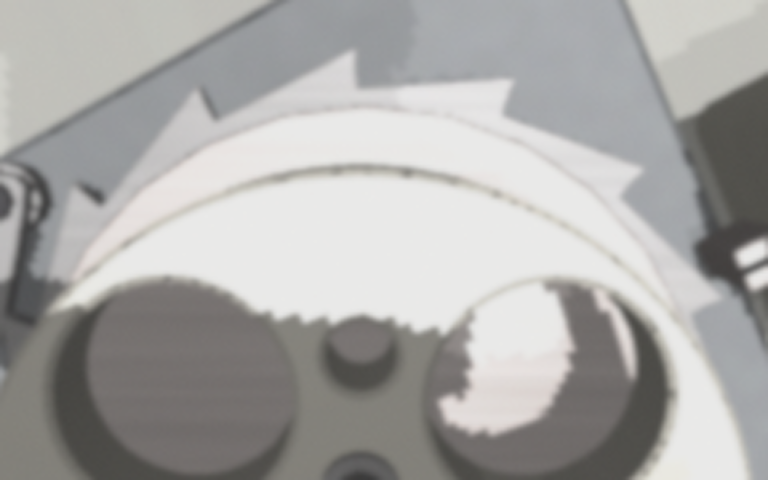

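```bash
python3 - <<'E'
from h import *
for i in range(5):
    s=sense();print(s['time'],s['tool_pos'].round(2),s['tcp_rot'].round(2));im=snapshot("wrist")
f=(170,60,410,210)
cv2.imwrite("pics/w10.png",cv2.resize(im[60:210,170:410,::-1],None,fx=3.2,fy=3.2,interpolation=cv2.INTER_CUBIC))
E
```

```text
9.05 [ 510.62 -170.29  132.86] [179.99  -0.    68.9 ]
9.1 [ 511.21 -170.55  133.62] [179.9   0.   68.9]
9.15 [ 511.42 -170.66  133.93] [1.7986e+02 1.0000e-02 6.8900e+01]
9.2 [ 511.46 -170.68  133.97] [1.7985e+02 1.0000e-02 6.8890e+01]
9.25 [ 511.38 -170.63  133.81] [1.7986e+02 1.0000e-02 6.8890e+01]
```

View pics/w10.png

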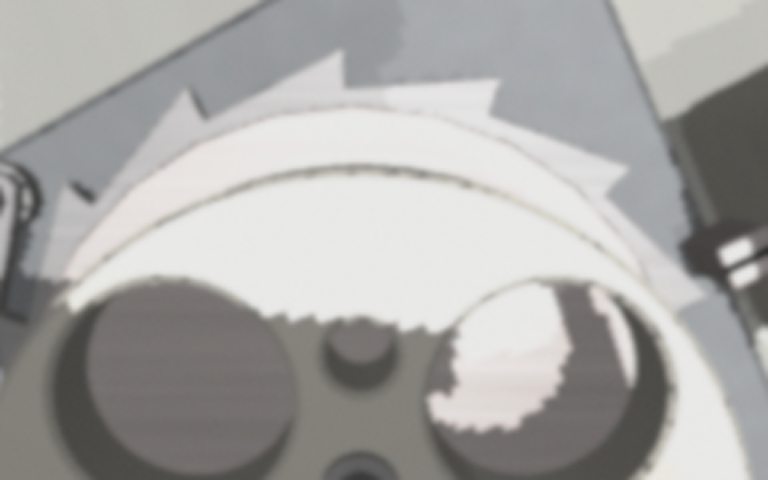

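```bash
cat >> h.py <<'E'
from scipy.optimize import least_squares
from scipy.ndimage import map_coordinates,gaussian_filter
def circfit(im,s,c,r,z,angs,cam="wrist",w=5,it=4,verbose=1):
    g=gaussian_filter(im.astype(float).mean(2),0.7)
    c=np.array(c,float)
    for k in range(it):
        A=np.radians(angs);n=np.c_[np.cos(A),np.sin(A)]
        P=proj(cam,np.c_[c+r*n,np.full(len(A),z)],s);Q=proj(cam,np.c_[c+(r+1)*n,np.full(len(A),z)],s)
        d=Q-P;L=np.linalg.norm(d,axis=1);u=d/L[:,None]
        t=np.arange(-w,w+.01,.25)
        S=P[:,None]+t[None,:,None]*u[:,None]
        v=map_coordinates(g,[S[...,1],S[...,0]],order=1)
        gr=np.abs(np.gradient(v,axis=1));j=gr.argmax(1)
        e=t[j]/L # mm radial
        st=gr.max(1)
        ok=st>np.median(st)*.4
        M=n[ok];sol=least_squares(lambda x:M@x-e[ok],[0,0],loss='soft_l1',f_scale=.5).x
        c=c+sol
    if verbose:print("c",c.round(2),"res",(e-n@sol).round(1)[ok])
    return c
E
python3 - <<'E'
from h import *
s=sense();im=snapshot("wrist")
yaw=s['tcp_rot'][2]
X=circfit(im,s,[515,-167],76,46,yaw+np.arange(-50,51,5))
Y=circfit(im,s,[514,-168],67,s['tool_pos'][2]-23.4,yaw+np.arange(-60,61,5))
Rm=R.from_euler('xyz',s['tcp_rot'],degrees=True).as_matrix()
print(s['tool_pos'],Rm.T@np.r_[Y-X,0],Rm.T@np.r_[Y-s['tool_pos'][:2],0])
o=im.copy()
for c,r,z in((X,76,46),(Y,67,s['tool_pos'][2]-23.4)):
    A=np.radians(yaw+np.arange(-70,71,2))
    for p in proj("wrist",np.c_[c+r*np.c_[np.cos(A),np.sin(A)],np.full(len(A),z)],s): cv2.circle(o,(int(round(p[0])),int(round(p[1]))),0,(255,0,0),-1)
cv2.imwrite("pics/w11.png",cv2.resize(o[60:210,150:430,::-1],None,fx=2.8,fy=2.8,interpolation=0))
E
```

```text
c [ 512.86 -165.37] res [ 3.4  3.3 -0.4 -0.6 -0.6  3.2 -0.8 -0.1  0.  -0.2  0.3 -0.2  0.1  0.1
 -0.2  0.3 -0.1  0.1  0.2 -0.2  0.1]
c [ 512.56 -167.28] res [-0.1 -0.2 -0.1 -2.4 -0.7  0.6 -0.7  0.6 -0.5  0.7  1.   1.   1.2  1.1
  1.  -0.8 -0.8 -0.9 -0.9 -1.  -1.   0.6  1.6 -0.1]
[ 511.22933981 -170.57358538  133.58880159] [-1.88225367e+00  4.08209712e-01  1.05377082e-03] [ 3.55528226e+00  5.51198192e-02 -2.55176576e-04]
```

View pics/w11.png

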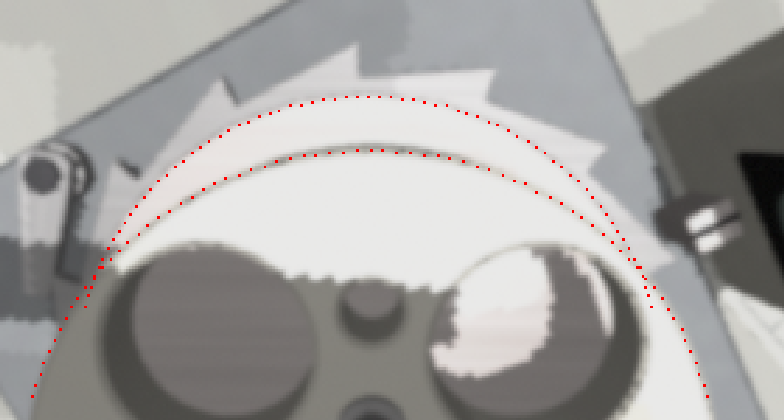

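Call:
step_arm([
  {"grip": 0.5,"tx": 0.14,"ty": -0.05,"tz": 1,"ax": 0,"ay": 0,"az": 0},
  {"grip": 0.5,"tx": 0,"ty": 0,"tz": 1,"ax": 0,"ay": 0,"az": 0},
  {"grip": 0.5,"tx": 0,"ty": 0,"tz": 0,"ax": 0,"ay": 0,"az": 0},
  {"grip": 0.5,"tx": 0,"ty": 0,"tz": 0,"ax": 0,"ay": 0,"az": 0},
  {"grip": 0.5,"tx": 0,"ty": 0,"tz": 0,"ax": 0,"ay": 0,"az": 0},
  {"grip": 0.5,"tx": 0,"ty": 0,"tz": 0,"ax": 0,"ay": 0,"az": 0},
  {"grip": 0.5,"tx": 0,"ty": 0,"tz": 0,"ax": 0,"ay": 0,"az": 0},
])

```text
time: 9.93
tool_pos: [510.8, -168.9, 112.6]
tcp_rot: [180.0, 0.0, 68.9]
ft_force: [0.9, -0.3, -3.7]
finger_gap: 10.3
```

```bash
cat > chk.py <<'E'
from h import *
import sys
s=sense();im=snapshot("wrist")
yaw=s['tcp_rot'][2]
X=circfit(im,s,[513,-165.5],76,46,yaw+np.arange(-35,36,5))
Rm=R.from_euler('xyz',s['tcp_rot'],degrees=True).as_matrix()
print(s['tool_pos'],s['tcp_rot'],s['ft_force'],"disc in tool",Rm.T@np.r_[X-s['tool_pos'][:2],0])
cv2.imwrite("pics/%s.png"%sys.argv[1],cv2.resize(im[60:230,150:430,::-1],None,fx=2.8,fy=2.8,interpolation=2))
E
python3 chk.py w12
```

```text
c [ 512.39 -165.33] res [-0.3 -0.1  0.1 -0.1 -0.   0.1  0.1  0.4  0.1 -0.2  0.1 -0.   0.1 -0.2
 -0.2]
[ 510.81507284 -168.888652    112.64589316] [1.79962846e+02 3.11383371e-03 6.88944657e+01] [ 0.90070195 -0.2751783  -3.72786104] disc in tool [ 3.88570942e+00  1.90456015e-01 -8.76739414e-05]
```

View pics/w12.png

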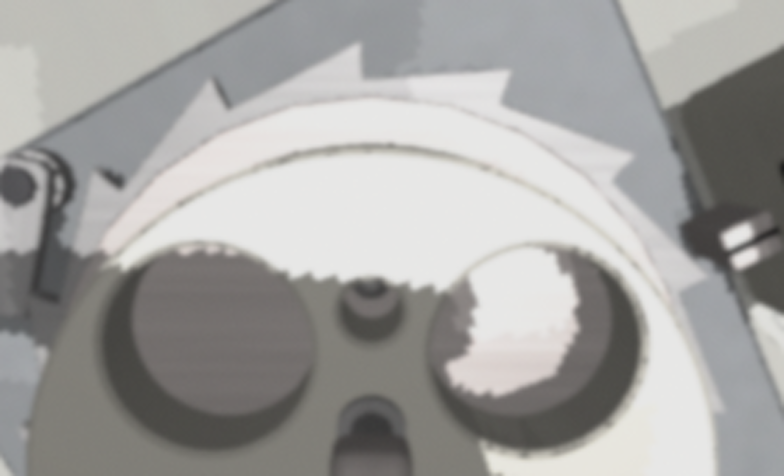

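```bash
python3 - <<'E'
from h import *
s=sense();Rm=R.from_euler('xyz',s['tcp_rot'],degrees=True).as_matrix()
tl=lambda uv,z:(Rm.T@(back("wrist",[uv],z,s)[0]-s['tool_pos'])).round(2)
T=s['tool_pos'][2]
px=lambda x,y:(150+x/2.8,60+y/2.8)
print("hole",tl(px(371,310),T-23.4))
for y in (280,284,287,290,294): print("pin",y,tl(px(371,y),60))
E
python3 - <<'E'
from h import *
im=snapshot("wrist");cv2.imwrite("pics/w13.png",cv2.resize(im[140:190,250:315,::-1],None,fx=12,fy=12,interpolation=2))
E
```

```text
hole [42.33  0.47 23.4 ]
pin 280 [43.16  0.49 52.7 ]
pin 284 [42.3   0.49 52.7 ]
pin 287 [41.67  0.5  52.7 ]
pin 290 [41.02  0.5  52.7 ]
pin 294 [40.17  0.5  52.7 ]
```

View pics/w13.png

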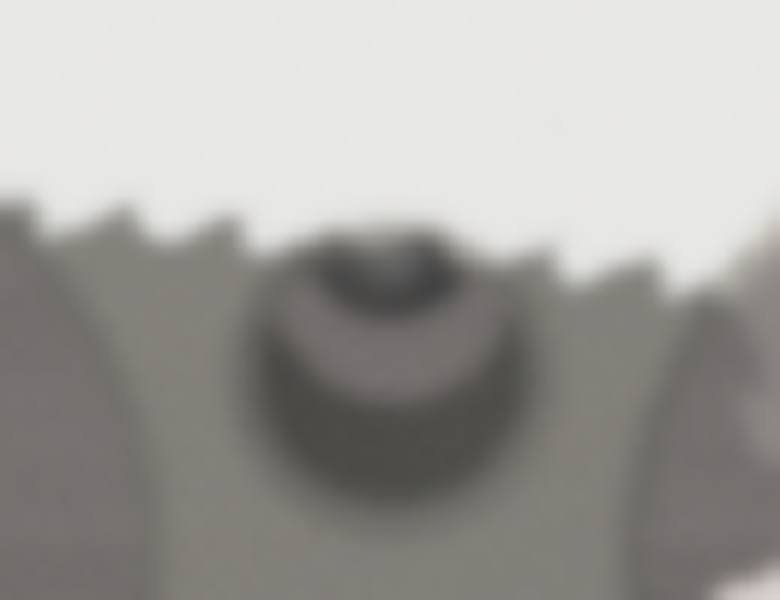

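Call:
step_arm([
  {"grip": 0.5,"tx": 0,"ty": 0,"tz": 0.4,"ax": 0,"ay": 0,"az": 0},
  {"grip": 0.5,"tx": 0,"ty": 0,"tz": 0.3,"ax": 0,"ay": 0,"az": 0},
  {"grip": 0.5,"tx": 0,"ty": 0,"tz": 0.3,"ax": 0,"ay": 0,"az": 0},
  {"grip": 0.5,"tx": 0,"ty": 0,"tz": 0.2,"ax": 0,"ay": 0,"az": 0},
  {"grip": 0.5,"tx": 0,"ty": 0,"tz": 0,"ax": 0,"ay": 0,"az": 0},
  {"grip": 0.5,"tx": 0,"ty": 0,"tz": 0,"ax": 0,"ay": 0,"az": 0},
  {"grip": 0.5,"tx": 0,"ty": 0,"tz": 0,"ax": 0,"ay": 0,"az": 0},
])

```text
time: 10.62
tool_pos: [510.6, -168.8, 100.3]
tcp_rot: [180.0, 0.0, 68.9]
ft_force: [-0.0, 0.7, -2.2]
finger_gap: 10.5
```

Call:
step_arm([
  {"grip": 0.5,"tx": 0,"ty": 0,"tz": 0.3,"ax": 0,"ay": 0,"az": 0},
  {"grip": 0.5,"tx": 0,"ty": 0,"tz": 0.3,"ax": 0,"ay": 0,"az": 0},
  {"grip": 0.5,"tx": 0,"ty": 0,"tz": 0.1,"ax": 0,"ay": 0,"az": 0},
  {"grip": 0.5,"tx": 0,"ty": 0,"tz": 0,"ax": 0,"ay": 0,"az": 0},
  {"grip": 0.5,"tx": 0,"ty": 0,"tz": 0,"ax": 0,"ay": 0,"az": 0},
  {"grip": 0.5,"tx": 0,"ty": 0,"tz": 0,"ax": 0,"ay": 0,"az": 0},
])

```text
time: 11.12
tool_pos: [510.7, -168.8, 93.5]
tcp_rot: [180.0, 0.0, 68.9]
ft_force: [-0.5, 0.1, 1.4]
finger_gap: 10.6
```

Call:
step_arm([
  {"grip": 2,"tx": 0,"ty": 0,"tz": 0,"ax": 0,"ay": 0,"az": 0},
  {"grip": 4,"tx": 0,"ty": 0,"tz": 0,"ax": 0,"ay": 0,"az": 0},
  {"grip": 5,"tx": 0,"ty": 0,"tz": 0,"ax": 0,"ay": 0,"az": 0},
  {"grip": 5,"tx": 0,"ty": 0,"tz": 0,"ax": 0,"ay": 0,"az": 0},
  {"grip": 5,"tx": 0,"ty": 0,"tz": -3,"ax": 0,"ay": 0,"az": 0},
  {"grip": 5,"tx": 0,"ty": 0,"tz": -4,"ax": 0,"ay": 0,"az": 0},
  {"grip": 5,"tx": 0,"ty": 0,"tz": -4,"ax": 0,"ay": 0,"az": 0},
  {"grip": 5,"tx": 0,"ty": 0,"tz": -4,"ax": 0,"ay": 0,"az": 0},
])

```text
time: 11.78
tool_pos: [510.0, -168.5, 244.7]
tcp_rot: [-180.0, -0.0, 68.9]
ft_force: [0.6, 0.3, 0.4]
finger_gap: 50.1
```

Call:
step_arm([
  {"grip": 5,"tx": -4,"ty": 0,"tz": -1,"ax": 0,"ay": 0,"az": 0},
  {"grip": 5,"tx": -4,"ty": 0,"tz": 0,"ax": 0,"ay": 0,"az": 0},
  {"grip": 5,"tx": 0,"ty": 0,"tz": 0,"ax": 0,"ay": 0,"az": 0},
  {"grip": 5,"tx": 0,"ty": 0,"tz": 0,"ax": 0,"ay": 0,"az": 0},
  {"grip": 5,"tx": 0,"ty": 0,"tz": 0,"ax": 0,"ay": 0,"az": 0},
  {"grip": 5,"tx": 0,"ty": 0,"tz": 0,"ax": 0,"ay": 0,"az": 0},
  {"grip": 5,"tx": 0,"ty": 0,"tz": 0,"ax": 0,"ay": 0,"az": 0},
])

```text
time: 12.37
tool_pos: [481.9, -242.3, 252.7]
tcp_rot: [-179.9, -0.0, 69.0]
ft_force: [0.3, -1.0, 0.4]
finger_gap: 49.8
```

```bash
python3 - <<'E'
from h import *
go()
snap("wrist","w14",None,1.4)
snap("side","s14",(180,170,400,380),2.8)
E
```

```text
t=12.37 pos [ 481.9 -242.3  252.7] rpy [-1.7995e+02 -3.0000e-02  6.8970e+01] F [ 0.3 -1.   0.4] gap 49.8
shift cm [0. 0. 0.] n 1 per row [0. 0. 0.]
```

View pics/w14.png

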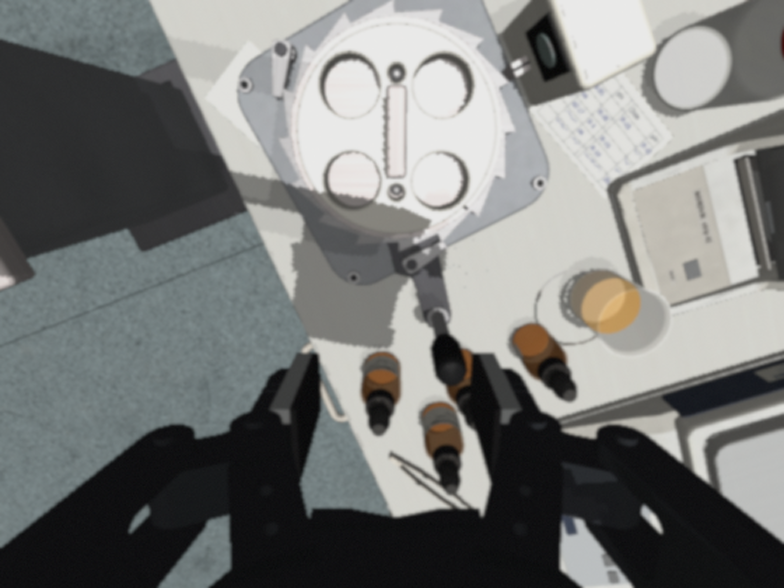

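View pics/s14.png

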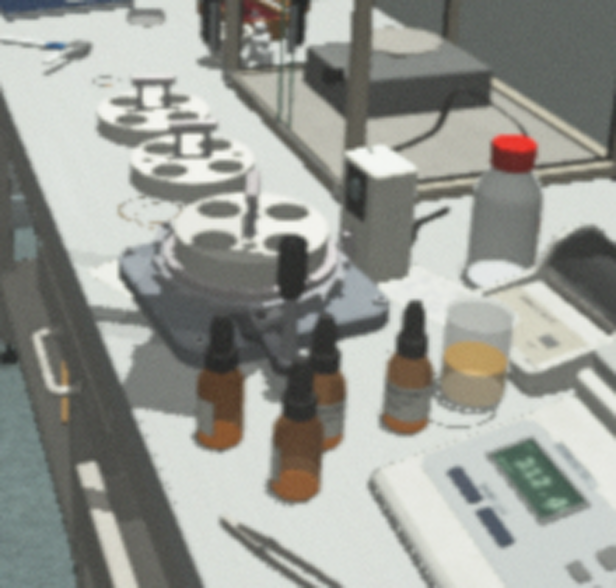

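Call:
step_arm([
  {"grip": 5,"tx": -4,"ty": 0,"tz": 0,"ax": 0,"ay": 0,"az": 0},
  {"grip": 5,"tx": -4,"ty": 0,"tz": 0,"ax": 0,"ay": 0,"az": 0},
  {"grip": 5,"tx": -4,"ty": 0,"tz": 0,"ax": 0,"ay": 0,"az": 0},
  {"grip": 5,"tx": 0,"ty": 0,"tz": 0,"ax": 0,"ay": 0,"az": 0},
  {"grip": 5,"tx": 0,"ty": 0,"tz": 0,"ax": 0,"ay": 0,"az": 0},
  {"grip": 5,"tx": 0,"ty": 0,"tz": 0,"ax": 0,"ay": 0,"az": 0},
  {"grip": 5,"tx": 0,"ty": 0,"tz": 0,"ax": 0,"ay": 0,"az": 0},
  {"grip": 5,"tx": 0,"ty": 0,"tz": 0,"ax": 0,"ay": 0,"az": 0},
])

```text
time: 13.13
tool_pos: [439.2, -354.1, 253.3]
tcp_rot: [180.0, -0.0, 69.0]
ft_force: [0.3, 0.1, -0.0]
finger_gap: 50.0
```

```bash
python3 - <<'E'
from h import *
go()
snap("wrist","w15",None,1.4)
E
```

```text
t=13.13 pos [ 439.2 -354.1  253.3] rpy [ 1.7999e+02 -1.0000e-02  6.9000e+01] F [ 0.3  0.1 -0. ] gap 50.0
shift cm [0. 0. 0.] n 1 per row [0. 0. 0.]
```

View pics/w15.png

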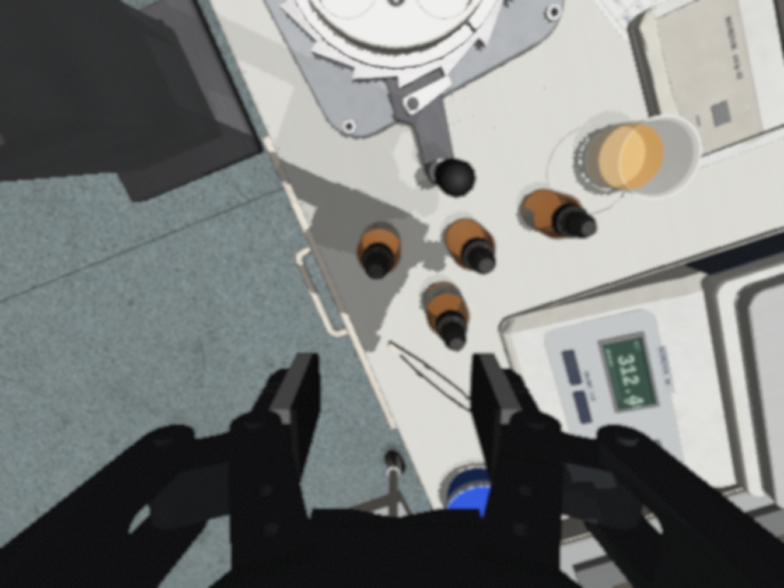

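```bash
python3 - <<'E'
from h import *
b=back("wrist",np.array([(376,268),(484,262),(586,226),(457,340)])/1.4,103);print(b.round(1))
print("knob",back("wrist",np.array([(458,175)])/1.4,135))
C=np.array([512.75,-164.9])
p=proj("wrist",np.r_[[[*C,46+24]]]);print(p*1.4)
a=np.radians(69)
for sx,sy in((1,1),(1,-1),(-1,1),(-1,-1)):
    print(sx,sy,C+30*np.array([sx*np.cos(a)-sy*np.sin(a),sx*np.sin(a)+sy*np.cos(a)]))
# beaker foot
print("beaker top",back("wrist",np.array([(655,157)])/1.4,70))
E
```

```text
[[ 427.5 -350.9  103. ]
 [ 494.6 -372.3  103. ]
 [ 562.4 -373.   103. ]
 [ 460.6 -418.1  103. ]]
knob [[ 493.19219151 -310.83288462  135.        ]]
[[396.19666299 -78.98175228]]
1 1 [ 495.49362569 -126.14154872]
1 -1 [ 551.50845128 -147.64362569]
-1 1 [ 473.99154872 -182.15637431]
-1 -1 [ 530.00637431 -203.65845128]
beaker top [[ 628.5476834  -353.75139655   70.        ]]
```

```bash
python3 - <<'E'
from h import *
go(427.5,-350.9,78)
E
```

```text
t=13.18 pos [ 439.2 -354.2  253.4] rpy [ 1.7999e+02 -1.0000e-02  6.9010e+01] F [-0.2 -0.2  0.7] gap 49.6
shift cm [-0.12 -1.21 17.54] n 5 per row [-0.024 -0.243  3.507]
```

Call:
step_arm([
  {"grip": 4,"tx": -0.12,"ty": -1.21,"tz": 0,"ax": 0,"ay": 0,"az": 0},
  {"grip": 4,"tx": 0,"ty": 0,"tz": 4,"ax": 0,"ay": 0,"az": 0},
  {"grip": 4,"tx": 0,"ty": 0,"tz": 4,"ax": 0,"ay": 0,"az": 0},
  {"grip": 4,"tx": 0,"ty": 0,"tz": 2,"ax": 0,"ay": 0,"az": 0},
  {"grip": 4,"tx": 0,"ty": 0,"tz": 0,"ax": 0,"ay": 0,"az": 0},
  {"grip": 4,"tx": 0,"ty": 0,"tz": 0,"ax": 0,"ay": 0,"az": 0},
  {"grip": 4,"tx": 0,"ty": 0,"tz": 0,"ax": 0,"ay": 0,"az": 0},
  {"grip": 4,"tx": 0,"ty": 0,"tz": 0,"ax": 0,"ay": 0,"az": 0},
])

```text
time: 13.85
tool_pos: [428.3, -353.2, 156.3]
tcp_rot: [179.8, 0.1, 68.9]
ft_force: [-0.5, -0.7, -0.4]
finger_gap: 40.0
```

```bash
python3 - <<'E'
from h import *
go(427.5,-350.9,78)
snap("wrist","w16",None,1.4)
E
```

```text
t=13.85 pos [ 428.3 -353.2  156.3] rpy [1.7976e+02 1.1000e-01 6.8920e+01] F [-0.5 -0.7 -0.4] gap 40.0
shift cm [ 0.2  -0.19  7.83] n 2 per row [ 0.098 -0.094  3.914]
```

View pics/w16.png

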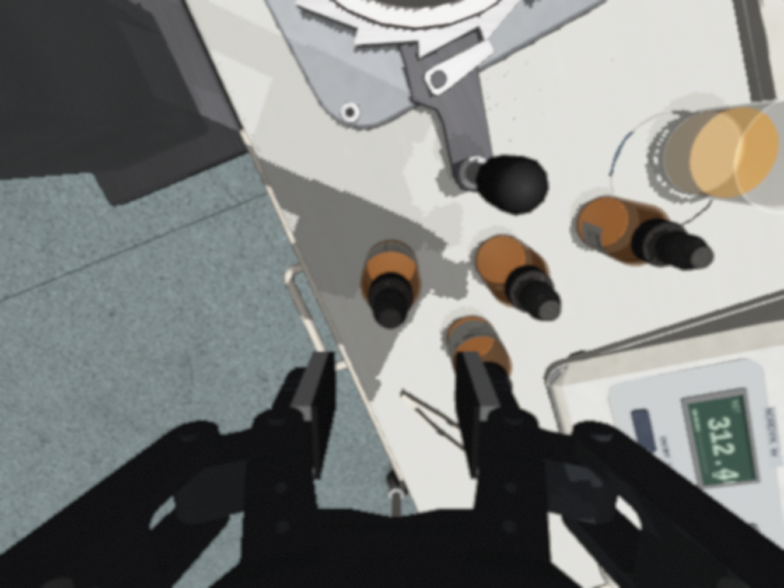

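```bash
python3 - <<'E'
from h import *
print(back("wrist",np.array([(391,318)])/1.4,103))
s=sense();print(s['tool_pos'],s['tcp_rot'])
E
```

```text
[[ 427.16804982 -352.25757299  103.        ]]
[ 428.18947124 -353.13794565  156.11742647] [1.79768495e+02 1.01322649e-01 6.89151842e+01]
```

Call:
step_arm([
  {"grip": 4,"tx": 0.1,"ty": -0.15,"tz": 3,"ax": 0,"ay": 0,"az": 0},
  {"grip": 4,"tx": 0,"ty": 0,"tz": 3,"ax": 0,"ay": 0,"az": 0},
  {"grip": 4,"tx": 0,"ty": 0,"tz": 1.8,"ax": 0,"ay": 0,"az": 0},
  {"grip": 4,"tx": 0,"ty": 0,"tz": 0,"ax": 0,"ay": 0,"az": 0},
  {"grip": 4,"tx": 0,"ty": 0,"tz": 0,"ax": 0,"ay": 0,"az": 0},
  {"grip": 3,"tx": 0,"ty": 0,"tz": 0,"ax": 0,"ay": 0,"az": 0},
  {"grip": 2,"tx": 0,"ty": 0,"tz": 0,"ax": 0,"ay": 0,"az": 0},
  {"grip": 1,"tx": 0,"ty": 0,"tz": 0,"ax": 0,"ay": 0,"az": 0},
], newtons=40)

```text
time: 14.57
tool_pos: [427.1, -352.0, 78.0]
tcp_rot: [179.8, 0.1, 68.9]
ft_force: [-1.4, 0.7, 6.8]
finger_gap: 15.8
```

Call:
step_arm([
  {"grip": 1,"tx": 0,"ty": 0,"tz": 0,"ax": 0,"ay": 0,"az": 0},
  {"grip": 1,"tx": 0,"ty": 0,"tz": 0,"ax": 0,"ay": 0,"az": 0},
  {"grip": 1,"tx": 0,"ty": 0,"tz": 0,"ax": 0,"ay": 0,"az": 0},
  {"grip": 1,"tx": 0,"ty": 0,"tz": 0,"ax": 0,"ay": 0,"az": 0},
])

```text
time: 14.9
tool_pos: [427.1, -352.0, 78.0]
tcp_rot: [179.8, 0.1, 68.9]
ft_force: [-1.2, -0.4, 7.0]
finger_gap: 15.5
```

Call:
step_arm([
  {"grip": 1,"tx": 0,"ty": 0,"tz": -3,"ax": 0,"ay": 0,"az": 0},
  {"grip": 1,"tx": 0,"ty": 0,"tz": -4,"ax": 0,"ay": 0,"az": 0},
  {"grip": 1,"tx": 0,"ty": 0,"tz": -4,"ax": 0,"ay": 0,"az": 0},
  {"grip": 1,"tx": 0,"ty": 0,"tz": -4,"ax": 0,"ay": 0,"az": 0},
  {"grip": 1,"tx": 0,"ty": 0,"tz": -2,"ax": 0,"ay": 0,"az": 0},
  {"grip": 1,"tx": 0,"ty": 0,"tz": 0,"ax": 0,"ay": 0,"az": 0},
])

```text
time: 15.4
tool_pos: [428.2, -353.0, 253.8]
tcp_rot: [179.3, 0.3, 68.9]
ft_force: [0.4, -0.1, 0.4]
finger_gap: 15.8
```

```bash
python3 - <<'E'
from h import *
snapshot("wrist");snapshot("wrist")
go(495.5,-126.1,220,69)
snap("wrist","w17",None,1.4)
E
```

```text
t=15.50 pos [ 426.5 -351.3  247.4] rpy [1.7979e+02 9.0000e-02 6.8890e+01] F [-0.9  0.5 -1.1] gap 15.6
shift cm [23.5  -1.68  2.69] n 6 per row [ 3.917 -0.28   0.449]
turn [ 0.21  0.09 -0.11] n 1 per row [ 0.205  0.09  -0.107]
```

View pics/w17.png

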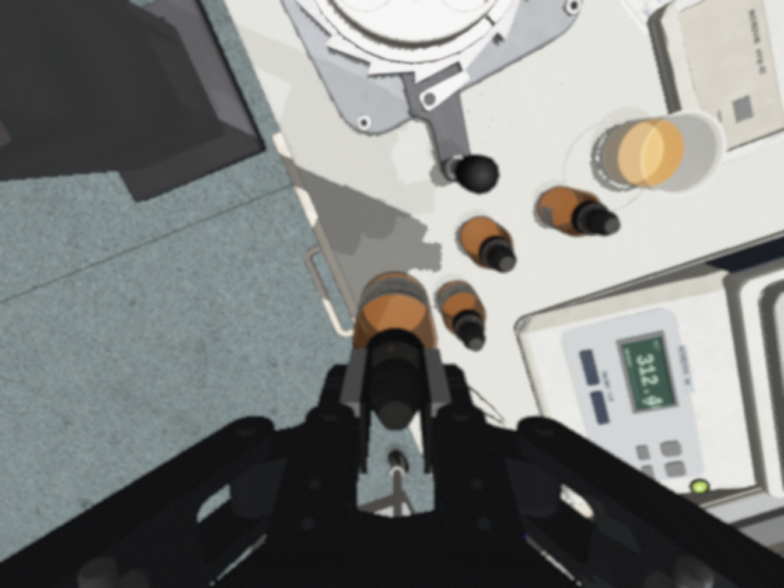

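```bash
python3 - <<'E'
from h import *
s=sense();Rm=R.from_euler('xyz',s['tcp_rot'],degrees=True).as_matrix();T=s['tool_pos'][2]
tl=lambda uv,tz:(Rm.T@(back("wrist",[np.array(uv)/1.4],T-tz,s)[0]-s['tool_pos'])).round(2)
print(tl((396,412),-25),"body left/right edge at z66",tl((353,340),12),tl((438,340),12),"foot front",tl((396,272),78), "shoulder")
o=snapshot("wrist");cv2.imwrite("pics/w18.png",cv2.resize(o[170:320,210:360,::-1],None,fx=4,fy=4,interpolation=2))
E
```

```text
[  0.91   0.63 -25.  ] body left/right edge at z66 [  7.5  -14.87  11.99] [ 7.53 15.88 12.01] foot front [15.39  0.79 78.  ] shoulder
```

View pics/w18.png

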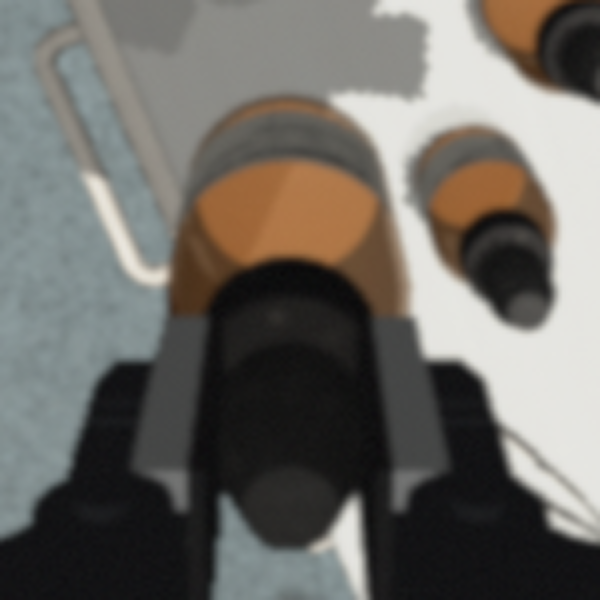

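```bash
python3 - <<'E'
from h import *
go(495.1,-125.9,220,69)
E
```

```text
t=15.60 pos [ 425.3 -350.2  244.2] rpy [-1.7991e+02 -3.0000e-02  6.8900e+01] F [-1.2 -0.6 -0.4] gap 15.5
shift cm [23.44 -1.56  2.44] n 6 per row [ 3.906 -0.26   0.406]
turn [-0.09 -0.03 -0.1 ] n 1 per row [-0.086 -0.035 -0.104]
```

Call:
step_arm([
  {"grip": 1,"tx": 3.9,"ty": -0.29,"tz": 0,"ax": 0,"ay": 0,"az": 0},
  {"grip": 1,"tx": 3.9,"ty": -0.29,"tz": 0,"ax": 0,"ay": 0,"az": 0},
  {"grip": 1,"tx": 3.9,"ty": -0.29,"tz": 0,"ax": 0,"ay": 0,"az": 0},
  {"grip": 1,"tx": 3.9,"ty": -0.29,"tz": 0,"ax": 0,"ay": 0,"az": 0},
  {"grip": 1,"tx": 3.9,"ty": -0.29,"tz": 0,"ax": 0,"ay": 0,"az": 0},
  {"grip": 1,"tx": 3.9,"ty": -0.29,"tz": 0,"ax": 0,"ay": 0,"az": 0},
  {"grip": 1,"tx": 0,"ty": 0,"tz": 3,"ax": 0,"ay": 0,"az": 0},
  {"grip": 1,"tx": 0,"ty": 0,"tz": 3,"ax": 0,"ay": 0,"az": 0},
])

```text
time: 16.27
tool_pos: [495.0, -123.7, 185.0]
tcp_rot: [179.9, -0.0, 69.1]
ft_force: [0.4, -0.6, -1.6]
finger_gap: 15.4
```

Call:
step_arm([
  {"grip": 1,"tx": 0,"ty": 0,"tz": 2,"ax": 0,"ay": 0,"az": 0},
  {"grip": 1,"tx": 0,"ty": 0,"tz": 0,"ax": 0,"ay": 0,"az": 0},
  {"grip": 1,"tx": 0,"ty": 0,"tz": 0,"ax": 0,"ay": 0,"az": 0},
  {"grip": 1,"tx": 0,"ty": 0,"tz": 0,"ax": 0,"ay": 0,"az": 0},
  {"grip": 1,"tx": 0,"ty": 0,"tz": 0,"ax": 0,"ay": 0,"az": 0},
  {"grip": 1,"tx": 0,"ty": 0,"tz": 0,"ax": 0,"ay": 0,"az": 0},
  {"grip": 1,"tx": 0,"ty": 0,"tz": 0,"ax": 0,"ay": 0,"az": 0},
])

```text
time: 16.85
tool_pos: [494.6, -126.5, 166.7]
tcp_rot: [179.9, -0.0, 68.9]
ft_force: [-0.0, 0.0, -0.8]
finger_gap: 15.6
```

```bash
python3 - <<'E'
from h import *
go(495.1,-125.9,160,69)
snap("wrist","w19",None,1.4)
E
```

```text
t=16.85 pos [ 494.6 -126.5  166.7] rpy [179.87  -0.    68.87] F [-0.   0.  -0.8] gap 15.6
shift cm [0.08 0.03 0.67] n 1 per row [0.079 0.026 0.673]
turn [ 0.13 -0.   -0.13] n 1 per row [ 0.133 -0.003 -0.126]
```

View pics/w19.png

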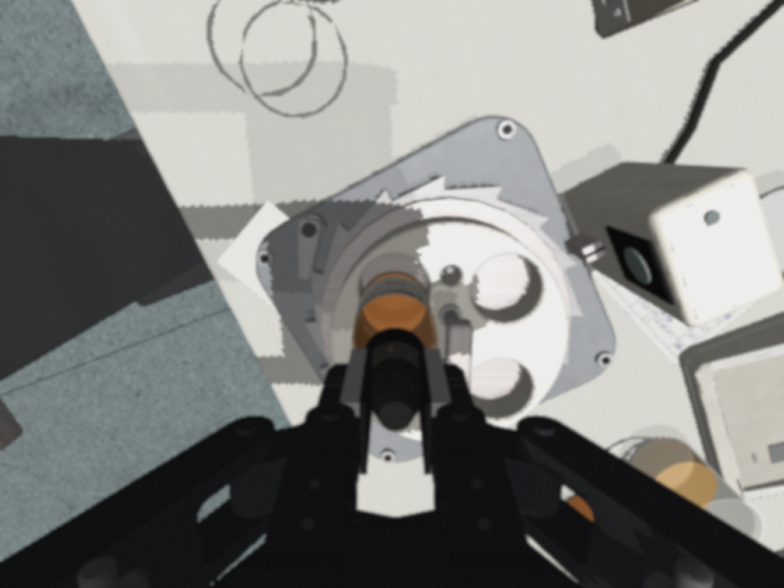

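```bash
cat > chk2.py <<'E'
from h import *
import sys
a,b=float(sys.argv[2]),float(sys.argv[3]) # angles range rel yaw
s=sense();im=snapshot("wrist");yaw=s['tcp_rot'][2]
Rm=R.from_euler('xyz',s['tcp_rot'],degrees=True).as_matrix()
for r,z in((76,46),(67,70)):
    X=circfit(im,s,[512.3,-164.9],r,z,yaw+np.arange(a,b,5),w=4)
    print(r,"centre in tool",(Rm.T@np.r_[X-s['tool_pos'][:2],0]).round(2))
o=im.copy();A=np.radians(np.arange(0,360,3))
for (cx,cy),r,z in ((X,67,70),):
    for p in proj("wrist",np.c_[X+r*np.c_[np.cos(A),np.sin(A)],np.full(len(A),z)],s): cv2.circle(o,tuple(np.int32(p.round())),0,(255,0,0),-1)
    th=np.radians(yaw)
    for sx,sy in((1,1),(1,-1),(-1,1),(-1,-1)):
        q=X+30*np.array([sx*np.cos(th)-sy*np.sin(th),sx*np.sin(th)+sy*np.cos(th)])
        for p in proj("wrist",np.c_[q+19.5*np.c_[np.cos(A),np.sin(A)],np.full(len(A),z)],s): cv2.circle(o,tuple(np.int32(p.round())),0,(0,200,0),-1)
print(s['tool_pos'],s['tcp_rot'])
cv2.imwrite("pics/%s.png"%sys.argv[1],cv2.resize(o[100:330,170:450,::-1],None,fx=2.8,fy=2.8,interpolation=0)[:600])
E
python3 chk2.py w20 -80 10
```

```text
c [ 512.56 -165.27] res [-0.4  3.2  2.2  2.  -1.  -0.2 -0.2  3.1 -0.4 -0.4 -0.4 -0.2 -0.4 -0.
  0.2  0.2  0.8  0.2]
76 centre in tool [-29.68  30.95   0.06]
c [ 505.18 -158.23] res [-0.4 -0.2 -0.1 -1.1  0.7  0.3  1.6  1.3  0.8  0.  -0.3 -1.1 -1.6]
67 centre in tool [-25.77  21.52   0.04]
[ 494.38758288 -126.43248984  166.45053335] [ 1.79893381e+02 -2.43201774e-03  6.88799463e+01]
```

View pics/w20.png

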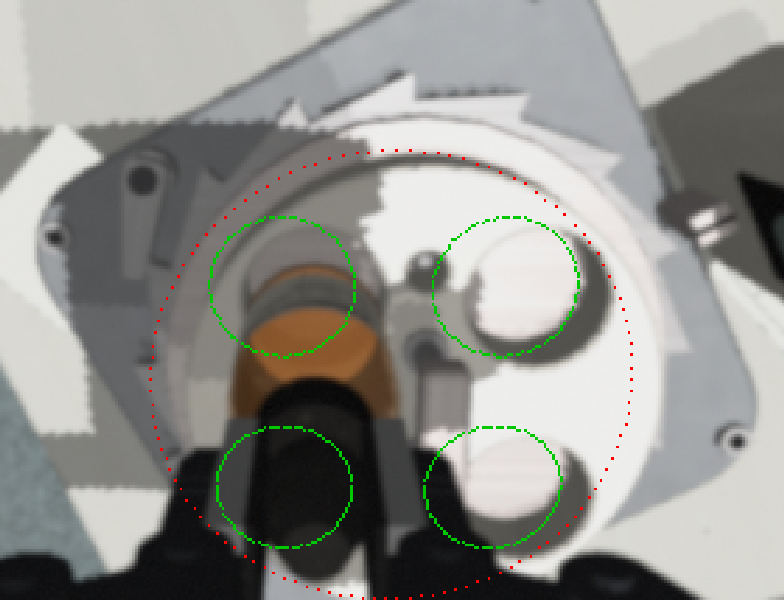

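Call:
step_arm([
  {"grip": 1,"tx": 0.03,"ty": 0.03,"tz": 1,"ax": 0,"ay": 0,"az": 0},
  {"grip": 1,"tx": 0,"ty": 0,"tz": 1,"ax": 0,"ay": 0,"az": 0},
  {"grip": 1,"tx": 0,"ty": 0,"tz": 0.5,"ax": 0,"ay": 0,"az": 0},
  {"grip": 1,"tx": 0,"ty": 0,"tz": 0,"ax": 0,"ay": 0,"az": 0},
  {"grip": 1,"tx": 0,"ty": 0,"tz": 0,"ax": 0,"ay": 0,"az": 0},
  {"grip": 1,"tx": 0,"ty": 0,"tz": 0,"ax": 0,"ay": 0,"az": 0},
])

```text
time: 17.45
tool_pos: [494.1, -125.9, 140.2]
tcp_rot: [-180.0, -0.0, 68.9]
ft_force: [0.3, 0.4, -0.2]
finger_gap: 15.4
```

Call:
step_arm([
  {"grip": 1,"tx": 0,"ty": 0,"tz": 0.6,"ax": 0,"ay": 0,"az": 0},
  {"grip": 1,"tx": 0,"ty": 0,"tz": 0.6,"ax": 0,"ay": 0,"az": 0},
  {"grip": 1,"tx": 0,"ty": 0,"tz": 0.3,"ax": 0,"ay": 0,"az": 0},
  {"grip": 1,"tx": 0,"ty": 0,"tz": 0,"ax": 0,"ay": 0,"az": 0},
  {"grip": 1,"tx": 0,"ty": 0,"tz": 0,"ax": 0,"ay": 0,"az": 0},
  {"grip": 1,"tx": 0,"ty": 0,"tz": 0,"ax": 0,"ay": 0,"az": 0},
])

```text
time: 17.95
tool_pos: [494.2, -125.8, 125.3]
tcp_rot: [-180.0, -0.0, 68.9]
ft_force: [0.1, 0.2, -0.2]
finger_gap: 15.3
```

Call:
step_arm([
  {"grip": 1,"tx": 0,"ty": 0,"tz": 0.1,"ax": 0,"ay": 0,"az": 0},
  {"grip": 1,"tx": 0,"ty": 0,"tz": 0,"ax": 0,"ay": 0,"az": 0},
  {"grip": 1,"tx": 0,"ty": 0,"tz": 0,"ax": 0,"ay": 0,"az": 0},
  {"grip": 2,"tx": 0,"ty": 0,"tz": 0,"ax": 0,"ay": 0,"az": 0},
  {"grip": 2.5,"tx": 0,"ty": 0,"tz": 0,"ax": 0,"ay": 0,"az": 0},
  {"grip": 3.2,"tx": 0,"ty": 0,"tz": 0,"ax": 0,"ay": 0,"az": 0},
  {"grip": 3.2,"tx": 0,"ty": 0,"tz": 0,"ax": 0,"ay": 0,"az": 0},
  {"grip": 3.2,"tx": 0,"ty": 0,"tz": 0,"ax": 0,"ay": 0,"az": 0},
])

```text
time: 18.62
tool_pos: [494.2, -125.9, 124.4]
tcp_rot: [180.0, -0.0, 68.9]
ft_force: [0.1, 0.3, 0.4]
finger_gap: 32.1
```

Call:
step_arm([
  {"grip": 3.2,"tx": 0,"ty": 0,"tz": -3,"ax": 0,"ay": 0,"az": 0},
  {"grip": 3.2,"tx": 0,"ty": 0,"tz": -4,"ax": 0,"ay": 0,"az": 0},
  {"grip": 3.2,"tx": 0,"ty": 0,"tz": -4,"ax": 0,"ay": 0,"az": 0},
  {"grip": 4,"tx": 0,"ty": 0,"tz": 0,"ax": 0,"ay": 0,"az": 0},
  {"grip": 4,"tx": -3.9,"ty": 0,"tz": 0,"ax": 0,"ay": 0,"az": 0},
  {"grip": 4,"tx": -3.9,"ty": 0,"tz": 0,"ax": 0,"ay": 0,"az": 0},
  {"grip": 4,"tx": -3.9,"ty": 0,"tz": 0,"ax": 0,"ay": 0,"az": 0},
  {"grip": 4,"tx": -3.9,"ty": 0,"tz": 0,"ax": 0,"ay": 0,"az": 0},
])

```text
time: 19.28
tool_pos: [437.4, -272.7, 234.5]
tcp_rot: [180.0, 0.0, 69.0]
ft_force: [1.4, -0.6, -0.0]
finger_gap: 40.0
```

```bash
python3 - <<'E'
from h import *
[snapshot("wrist") for i in range(5)]
go(494.6,-372.8,158,69)
snap("wrist","w21",None,1.4)
E
```

```text
t=19.53 pos [ 438.  -271.3  234.1] rpy [-1.7999e+02 -3.0000e-02  6.8830e+01] F [0.8 0.5 0.7] gap 40.2
shift cm [-7.42  8.94  7.61] n 4 per row [-1.856  2.236  1.902]
turn [-0.01 -0.03 -0.17] n 1 per row [-0.006 -0.03  -0.168]
```

View pics/w21.png

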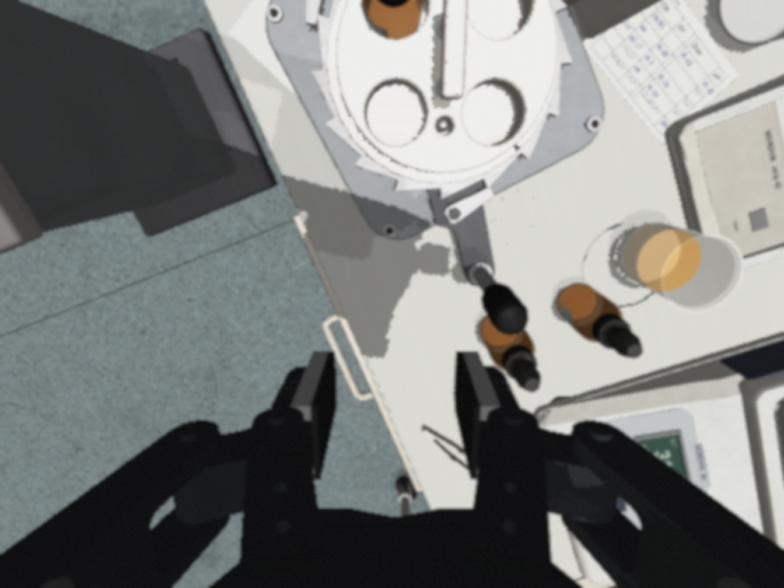

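Call:
step_arm([
  {"grip": 4,"tx": -2.47,"ty": 2.98,"tz": 0,"ax": 0,"ay": 0,"az": 0},
  {"grip": 4,"tx": -2.47,"ty": 2.98,"tz": 0,"ax": 0,"ay": 0,"az": 0},
  {"grip": 4,"tx": -2.47,"ty": 2.98,"tz": 2,"ax": 0,"ay": 0,"az": 0},
  {"grip": 4,"tx": 0,"ty": 0,"tz": 3,"ax": 0,"ay": 0,"az": 0},
  {"grip": 4,"tx": 0,"ty": 0,"tz": 2.6,"ax": 0,"ay": 0,"az": 0},
  {"grip": 4,"tx": 0,"ty": 0,"tz": 0,"ax": 0,"ay": 0,"az": 0},
  {"grip": 4,"tx": 0,"ty": 0,"tz": 0,"ax": 0,"ay": 0,"az": 0},
  {"grip": 4,"tx": 0,"ty": 0,"tz": 0,"ax": 0,"ay": 0,"az": 0},
])

```text
time: 20.25
tool_pos: [495.0, -370.6, 161.0]
tcp_rot: [179.9, 0.0, 69.0]
ft_force: [0.2, -0.1, 1.0]
finger_gap: 39.9
```

```bash
python3 - <<'E'
from h import *
[snapshot("wrist") for i in range(5)]
go(494.6,-372.8,78,69)
snap("wrist","w22",None,1.4)
E
```

```text
t=20.50 pos [ 494.8 -371.7  161.5] rpy [1.7982e+02 7.0000e-02 6.8920e+01] F [0.8 0.3 0. ] gap 40.0
shift cm [-0.1  -0.    8.35] n 3 per row [-3.400e-02 -1.000e-03  2.783e+00]
turn [ 0.18  0.07 -0.08] n 1 per row [ 0.184  0.07  -0.081]
```

View pics/w22.png

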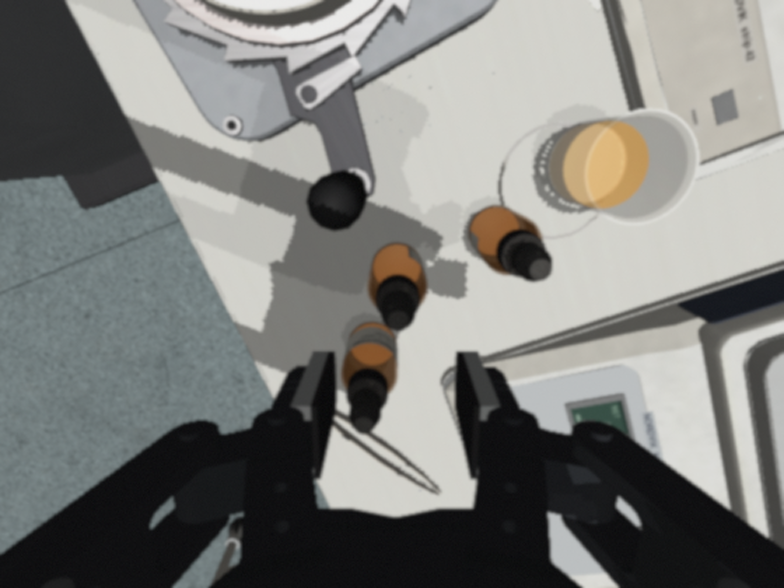

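```bash
python3 - <<'E'
from h import *
s=sense();Rm=R.from_euler('xyz',s['tcp_rot'],degrees=True).as_matrix()
for p in ((398,318),(366,421),(540,266)):
    b=back("wrist",np.array([p])/1.4,103)[0];print(b.round(1),(Rm.T@(b-s['tool_pos'])).round(1))
E
```

```text
[ 495.8 -373.6  103. ] [-1.3  1.7 58. ]
[ 461.5 -418.8  103. ] [-55.8 -14.   58. ]
[ 563.9 -373.2  103. ] [23.5 65.1 58.2]
```

Call:
step_arm([
  {"grip": 4,"tx": -0.1,"ty": 0.1,"tz": 3,"ax": 0,"ay": 0,"az": 0},
  {"grip": 4,"tx": 0,"ty": 0,"tz": 3,"ax": 0,"ay": 0,"az": 0},
  {"grip": 4,"tx": 0,"ty": 0,"tz": 2.3,"ax": 0,"ay": 0,"az": 0},
  {"grip": 4,"tx": 0,"ty": 0,"tz": 0,"ax": 0,"ay": 0,"az": 0},
  {"grip": 4,"tx": 0,"ty": 0,"tz": 0,"ax": 0,"ay": 0,"az": 0},
  {"grip": 3,"tx": 0,"ty": 0,"tz": 0,"ax": 0,"ay": 0,"az": 0},
  {"grip": 2,"tx": 0,"ty": 0,"tz": 0,"ax": 0,"ay": 0,"az": 0},
  {"grip": 1,"tx": 0,"ty": 0,"tz": 0,"ax": 0,"ay": 0,"az": 0},
], newtons=40)

```text
time: 21.22
tool_pos: [495.9, -373.9, 79.1]
tcp_rot: [179.8, 0.1, 68.9]
ft_force: [-0.0, 0.5, 4.7]
finger_gap: 15.2
```

Call:
step_arm([
  {"grip": 1,"tx": 0,"ty": 0,"tz": 0,"ax": 0,"ay": 0,"az": 0},
  {"grip": 1,"tx": 0,"ty": 0,"tz": 0,"ax": 0,"ay": 0,"az": 0},
  {"grip": 1,"tx": 0,"ty": 0,"tz": 0,"ax": 0,"ay": 0,"az": 0},
  {"grip": 1,"tx": 0,"ty": 0,"tz": 0,"ax": 0,"ay": 0,"az": 0},
])

```text
time: 21.55
tool_pos: [495.9, -373.8, 79.1]
tcp_rot: [179.8, 0.1, 68.9]
ft_force: [-0.3, 0.1, 7.3]
finger_gap: 15.6
```

Call:
step_arm([
  {"grip": 1,"tx": 0,"ty": 0,"tz": -3,"ax": 0,"ay": 0,"az": 0},
  {"grip": 1,"tx": 0,"ty": 0,"tz": -4,"ax": 0,"ay": 0,"az": 0},
  {"grip": 1,"tx": 0,"ty": 0,"tz": -4,"ax": 0,"ay": 0,"az": 0},
  {"grip": 1,"tx": 0,"ty": 0,"tz": -4,"ax": 0,"ay": 0,"az": 0},
  {"grip": 1,"tx": 0,"ty": 0,"tz": -2,"ax": 0,"ay": 0,"az": 0},
  {"grip": 1,"tx": 0,"ty": 0,"tz": 0,"ax": 0,"ay": 0,"az": 0},
])

```text
time: 22.05
tool_pos: [497.1, -374.8, 255.4]
tcp_rot: [179.3, 0.3, 68.9]
ft_force: [0.0, -1.5, 0.3]
finger_gap: 15.7
```

Call:
step_arm([
  {"grip": 1,"tx": 3.85,"ty": -0.5,"tz": 0,"ax": 0,"ay": 0,"az": 0},
  {"grip": 1,"tx": 3.85,"ty": -0.5,"tz": 0,"ax": 0,"ay": 0,"az": 0},
  {"grip": 1,"tx": 3.85,"ty": -0.5,"tz": 0,"ax": 0,"ay": 0,"az": 0},
  {"grip": 1,"tx": 3.85,"ty": -0.5,"tz": 0,"ax": 0,"ay": 0,"az": 0},
  {"grip": 1,"tx": 3.85,"ty": -0.5,"tz": 0,"ax": 0,"ay": 0,"az": 0},
  {"grip": 1,"tx": 3.85,"ty": -0.5,"tz": 0,"ax": 0,"ay": 0,"az": 0},
  {"grip": 1,"tx": 0,"ty": 0,"tz": 3,"ax": 0,"ay": 0,"az": 0},
  {"grip": 1,"tx": 0,"ty": 0,"tz": 3,"ax": 0,"ay": 0,"az": 0},
])

```text
time: 22.72
tool_pos: [552.1, -144.2, 188.4]
tcp_rot: [179.6, -0.0, 69.1]
ft_force: [0.5, -1.1, -0.7]
finger_gap: 15.6
```

Call:
step_arm([
  {"grip": 1,"tx": 0,"ty": 0,"tz": 2,"ax": 0,"ay": 0,"az": 0},
  {"grip": 1,"tx": 0,"ty": 0,"tz": 0,"ax": 0,"ay": 0,"az": 0},
  {"grip": 1,"tx": 0,"ty": 0,"tz": 0,"ax": 0,"ay": 0,"az": 0},
  {"grip": 1,"tx": 0,"ty": 0,"tz": 0,"ax": 0,"ay": 0,"az": 0},
  {"grip": 1,"tx": 0,"ty": 0,"tz": 0,"ax": 0,"ay": 0,"az": 0},
  {"grip": 1,"tx": 0,"ty": 0,"tz": 0,"ax": 0,"ay": 0,"az": 0},
  {"grip": 1,"tx": 0,"ty": 0,"tz": 0,"ax": 0,"ay": 0,"az": 0},
])

```text
time: 23.3
tool_pos: [550.5, -146.8, 167.8]
tcp_rot: [179.9, -0.0, 68.9]
ft_force: [-0.0, 0.0, -0.3]
finger_gap: 15.2
```

```bash
cat > chk2.py <<'E'
from h import *
import sys
a,b=float(sys.argv[2]),float(sys.argv[3]) # angles range rel yaw
s=sense();im=snapshot("wrist");yaw=s['tcp_rot'][2]
Rm=R.from_euler('xyz',s['tcp_rot'],degrees=True).as_matrix()
X=circfit(im,s,[512.4,-165.2],76,46,yaw+np.arange(a,b,5),w=3)
print("disc centre in tool",(Rm.T@np.r_[X-s['tool_pos'][:2],0]).round(2))
print(s['tool_pos'],s['tcp_rot'])
o=im.copy();A=np.radians(np.arange(0,360,3))
for r,z in ((76,46),(67,70)):
    for p in proj("wrist",np.c_[X+r*np.c_[np.cos(A),np.sin(A)],np.full(len(A),z)],s): cv2.circle(o,tuple(np.int32(p.round())),0,(255,0,0),-1)
cv2.imwrite("pics/%s.png"%sys.argv[1],cv2.resize(o[100:314,140:420,::-1],None,fx=2.8,fy=2.8,interpolation=0)[:600])
E
python3 chk2.py w23 -10 60
```

```text
c [ 514.54 -163.88] res [-0.5 -0.9 -0.1  0.1  0.3  0.1  1.   2.2 -0.4 -0.5]
disc centre in tool [-28.9  -27.37  -0.07]
[ 550.48722814 -146.78570739  167.80354796] [ 1.79853117e+02 -2.91135274e-03  6.88731880e+01]
```

View pics/w23.png

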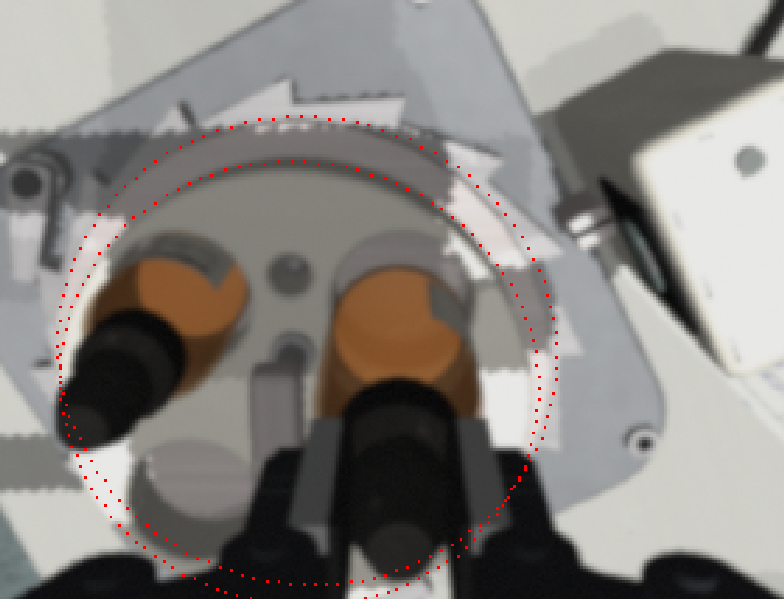

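Call:
step_arm([
  {"grip": 1,"tx": 0,"ty": 0,"tz": 1,"ax": 0,"ay": 0,"az": 0},
  {"grip": 1,"tx": 0,"ty": 0,"tz": 1,"ax": 0,"ay": 0,"az": 0},
  {"grip": 1,"tx": 0,"ty": 0,"tz": 0.6,"ax": 0,"ay": 0,"az": 0},
  {"grip": 1,"tx": 0,"ty": 0,"tz": 0,"ax": 0,"ay": 0,"az": 0},
  {"grip": 1,"tx": 0,"ty": 0,"tz": 0,"ax": 0,"ay": 0,"az": 0},
  {"grip": 1,"tx": 0,"ty": 0,"tz": 0,"ax": 0,"ay": 0,"az": 0},
])

```text
time: 23.85
tool_pos: [549.4, -146.1, 139.9]
tcp_rot: [-179.9, -0.0, 68.9]
ft_force: [0.8, -0.4, -0.4]
finger_gap: 15.4
```

Call:
step_arm([
  {"grip": 1,"tx": 0,"ty": 0.05,"tz": 0.6,"ax": 0,"ay": 0,"az": 0},
  {"grip": 1,"tx": 0,"ty": 0,"tz": 0.6,"ax": 0,"ay": 0,"az": 0},
  {"grip": 1,"tx": 0,"ty": 0,"tz": 0.2,"ax": 0,"ay": 0,"az": 0},
  {"grip": 1,"tx": 0,"ty": 0,"tz": 0,"ax": 0,"ay": 0,"az": 0},
  {"grip": 1,"tx": 0,"ty": 0,"tz": 0,"ax": 0,"ay": 0,"az": 0},
  {"grip": 1,"tx": 0,"ty": 0,"tz": 0,"ax": 0,"ay": 0,"az": 0},
])

```text
time: 24.35
tool_pos: [550.0, -146.4, 126.0]
tcp_rot: [-180.0, 0.0, 68.9]
ft_force: [0.2, 0.2, -1.1]
finger_gap: 15.5
```

Call:
step_arm([
  {"grip": 1,"tx": 0,"ty": 0,"tz": 0.1,"ax": 0,"ay": 0,"az": 0},
  {"grip": 1,"tx": 0,"ty": 0,"tz": 0,"ax": 0,"ay": 0,"az": 0},
  {"grip": 1,"tx": 0,"ty": 0,"tz": 0,"ax": 0,"ay": 0,"az": 0},
  {"grip": 2,"tx": 0,"ty": 0,"tz": 0,"ax": 0,"ay": 0,"az": 0},
  {"grip": 2.5,"tx": 0,"ty": 0,"tz": 0,"ax": 0,"ay": 0,"az": 0},
  {"grip": 3.2,"tx": 0,"ty": 0,"tz": 0,"ax": 0,"ay": 0,"az": 0},
  {"grip": 3.2,"tx": 0,"ty": 0,"tz": 0,"ax": 0,"ay": 0,"az": 0},
  {"grip": 3.2,"tx": 0,"ty": 0,"tz": 0,"ax": 0,"ay": 0,"az": 0},
])

```text
time: 25.02
tool_pos: [550.1, -146.4, 125.2]
tcp_rot: [180.0, 0.0, 68.9]
ft_force: [0.5, -0.3, -0.2]
finger_gap: 31.9
```

Call:
step_arm([
  {"grip": 3.2,"tx": 0,"ty": 0,"tz": -3,"ax": 0,"ay": 0,"az": 0},
  {"grip": 3.2,"tx": 0,"ty": 0,"tz": -4,"ax": 0,"ay": 0,"az": 0},
  {"grip": 3.2,"tx": 0,"ty": 0,"tz": -4,"ax": 0,"ay": 0,"az": 0},
  {"grip": 4,"tx": 0,"ty": 0,"tz": 0,"ax": 0,"ay": 0,"az": 0},
  {"grip": 4,"tx": -3.9,"ty": 0,"tz": 0,"ax": 0,"ay": 0,"az": 0},
  {"grip": 4,"tx": -3.9,"ty": 0,"tz": 0,"ax": 0,"ay": 0,"az": 0},
  {"grip": 4,"tx": -3.9,"ty": 0,"tz": 0,"ax": 0,"ay": 0,"az": 0},
  {"grip": 4,"tx": -3.9,"ty": 0,"tz": 0,"ax": 0,"ay": 0,"az": 0},
])

```text
time: 25.68
tool_pos: [493.4, -293.2, 235.3]
tcp_rot: [180.0, 0.0, 69.0]
ft_force: [0.3, -0.8, -0.6]
finger_gap: 40.3
```

```bash
python3 - <<'E'
from h import *
[snapshot("wrist") for i in range(6)]
go(563.6,-374.0,158,69)
snap("wrist","w24",None,1.4)
snap("side","s24",(180,170,400,380),2.8)
E
```

```text
t=25.98 pos [ 494.3 -291.3  235.1] rpy [-1.800e+02 -3.000e-02  6.891e+01] F [-0.8 -0.4 -0.3] gap 39.8
shift cm [-5.23  9.45  7.7 ] n 4 per row [-1.308  2.362  1.926]
turn [-0.   -0.03 -0.09] n 1 per row [-0.002 -0.029 -0.087]
```

View pics/w24.png

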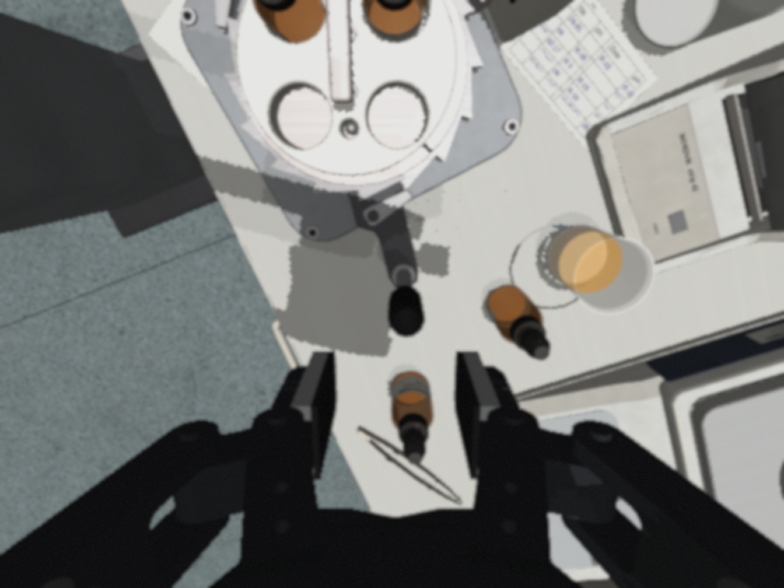

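View pics/s24.png

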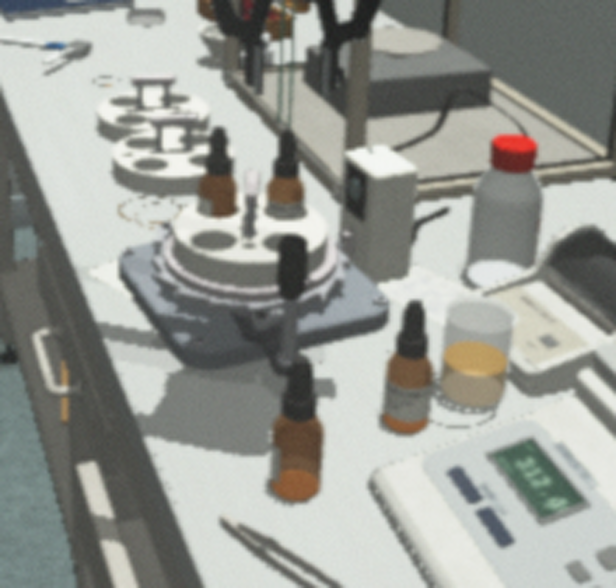

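Call:
step_arm([
  {"grip": 4,"tx": -1.74,"ty": 3.15,"tz": 0,"ax": 0,"ay": 0,"az": 0},
  {"grip": 4,"tx": -1.74,"ty": 3.15,"tz": 0,"ax": 0,"ay": 0,"az": 0},
  {"grip": 4,"tx": -1.74,"ty": 3.15,"tz": 2,"ax": 0,"ay": 0,"az": 0},
  {"grip": 4,"tx": 0,"ty": 0,"tz": 3,"ax": 0,"ay": 0,"az": 0},
  {"grip": 4,"tx": 0,"ty": 0,"tz": 2.6,"ax": 0,"ay": 0,"az": 0},
  {"grip": 4,"tx": 0,"ty": 0,"tz": 0,"ax": 0,"ay": 0,"az": 0},
  {"grip": 4,"tx": 0,"ty": 0,"tz": 0,"ax": 0,"ay": 0,"az": 0},
  {"grip": 4,"tx": 0,"ty": 0,"tz": 0,"ax": 0,"ay": 0,"az": 0},
])

```text
time: 26.75
tool_pos: [564.3, -374.2, 161.2]
tcp_rot: [179.9, 0.0, 69.0]
ft_force: [0.2, -0.1, -0.4]
finger_gap: 39.9
```

```bash
python3 - <<'E'
from h import *
[snapshot("wrist") for i in range(6)]
go(563.6,-374.0,79,69)
snap("wrist","w25",None,1.4)
E
```

```text
t=27.05 pos [ 564.  -375.   161.2] rpy [1.7984e+02 5.0000e-02 6.8900e+01] F [-0.7 -0.   0.4] gap 40.2
shift cm [ 0.09 -0.09  8.22] n 3 per row [ 0.029 -0.031  2.739]
turn [ 0.16  0.05 -0.1 ] n 1 per row [ 0.156  0.047 -0.095]
```

View pics/w25.png

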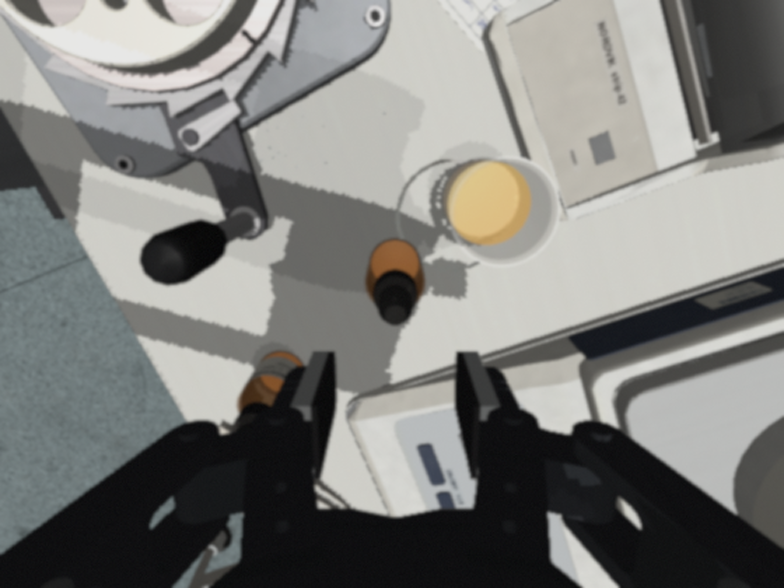

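```bash
python3 - <<'E'
from h import *
s=sense();Rm=R.from_euler('xyz',s['tcp_rot'],degrees=True).as_matrix()
for p in ((397,314),):
    b=back("wrist",np.array([p])/1.4,103)[0];print(b.round(1),(Rm.T@(b-s['tool_pos'])).round(1))
E
```

```text
[ 565.3 -374.7  103. ] [ 0.8  1.2 57.6]
```

Call:
step_arm([
  {"grip": 4,"tx": 0.08,"ty": 0.06,"tz": 3,"ax": 0,"ay": 0,"az": 0},
  {"grip": 4,"tx": 0,"ty": 0,"tz": 3,"ax": 0,"ay": 0,"az": 0},
  {"grip": 4,"tx": 0,"ty": 0,"tz": 2.2,"ax": 0,"ay": 0,"az": 0},
  {"grip": 4,"tx": 0,"ty": 0,"tz": 0,"ax": 0,"ay": 0,"az": 0},
  {"grip": 4,"tx": 0,"ty": 0,"tz": 0,"ax": 0,"ay": 0,"az": 0},
  {"grip": 3,"tx": 0,"ty": 0,"tz": 0,"ax": 0,"ay": 0,"az": 0},
  {"grip": 2,"tx": 0,"ty": 0,"tz": 0,"ax": 0,"ay": 0,"az": 0},
  {"grip": 1,"tx": 0,"ty": 0,"tz": 0,"ax": 0,"ay": 0,"az": 0},
], newtons=40)

```text
time: 27.77
tool_pos: [565.6, -375.3, 80.1]
tcp_rot: [179.8, 0.1, 68.9]
ft_force: [-0.5, 0.1, 3.7]
finger_gap: 15.5
```

Call:
step_arm([
  {"grip": 1,"tx": 0,"ty": 0,"tz": 0,"ax": 0,"ay": 0,"az": 0},
  {"grip": 1,"tx": 0,"ty": 0,"tz": 0,"ax": 0,"ay": 0,"az": 0},
  {"grip": 1,"tx": 0,"ty": 0,"tz": 0,"ax": 0,"ay": 0,"az": 0},
  {"grip": 1,"tx": 0,"ty": 0,"tz": 0,"ax": 0,"ay": 0,"az": 0},
])

```text
time: 28.1
tool_pos: [565.6, -375.3, 80.1]
tcp_rot: [179.8, 0.1, 68.9]
ft_force: [-0.7, 0.7, 6.8]
finger_gap: 15.5
```

Call:
step_arm([
  {"grip": 1,"tx": 0,"ty": 0,"tz": -3,"ax": 0,"ay": 0,"az": 0},
  {"grip": 1,"tx": 0,"ty": 0,"tz": -4,"ax": 0,"ay": 0,"az": 0},
  {"grip": 1,"tx": 0,"ty": 0,"tz": -4,"ax": 0,"ay": 0,"az": 0},
  {"grip": 1,"tx": 0,"ty": 0,"tz": -4,"ax": 0,"ay": 0,"az": 0},
  {"grip": 1,"tx": 0,"ty": 0,"tz": -2,"ax": 0,"ay": 0,"az": 0},
  {"grip": 1,"tx": 0,"ty": 0,"tz": 0,"ax": 0,"ay": 0,"az": 0},
])

```text
time: 28.6
tool_pos: [566.8, -376.2, 256.7]
tcp_rot: [179.3, 0.2, 68.9]
ft_force: [0.7, -0.0, 0.9]
finger_gap: 15.3
```

Call:
step_arm([
  {"grip": 1,"tx": 2.95,"ty": -1.92,"tz": 0,"ax": 0,"ay": 0,"az": 0},
  {"grip": 1,"tx": 2.95,"ty": -1.92,"tz": 0,"ax": 0,"ay": 0,"az": 0},
  {"grip": 1,"tx": 2.95,"ty": -1.92,"tz": 0,"ax": 0,"ay": 0,"az": 0},
  {"grip": 1,"tx": 2.95,"ty": -1.92,"tz": 0,"ax": 0,"ay": 0,"az": 0},
  {"grip": 1,"tx": 2.95,"ty": -1.92,"tz": 0,"ax": 0,"ay": 0,"az": 0},
  {"grip": 1,"tx": 0,"ty": 0,"tz": 0,"ax": 0,"ay": 0,"az": 0},
  {"grip": 1,"tx": 0,"ty": 0,"tz": 3,"ax": 0,"ay": 0,"az": 0},
  {"grip": 1,"tx": 0,"ty": 0,"tz": 3,"ax": 0,"ay": 0,"az": 0},
])

```text
time: 29.27
tool_pos: [529.4, -202.1, 189.3]
tcp_rot: [179.6, 0.0, 69.0]
ft_force: [0.3, 0.4, -1.2]
finger_gap: 15.2
```

Call:
step_arm([
  {"grip": 1,"tx": 0,"ty": 0,"tz": 2,"ax": 0,"ay": 0,"az": 0},
  {"grip": 1,"tx": 0,"ty": 0,"tz": 0,"ax": 0,"ay": 0,"az": 0},
  {"grip": 1,"tx": 0,"ty": 0,"tz": 0,"ax": 0,"ay": 0,"az": 0},
  {"grip": 1,"tx": 0,"ty": 0,"tz": 0,"ax": 0,"ay": 0,"az": 0},
  {"grip": 1,"tx": 0,"ty": 0,"tz": 0,"ax": 0,"ay": 0,"az": 0},
  {"grip": 1,"tx": 0,"ty": 0,"tz": 0,"ax": 0,"ay": 0,"az": 0},
  {"grip": 1,"tx": 0,"ty": 0,"tz": 0,"ax": 0,"ay": 0,"az": 0},
])

```text
time: 29.85
tool_pos: [528.6, -202.5, 168.8]
tcp_rot: [179.9, 0.0, 68.9]
ft_force: [0.2, -0.2, -0.7]
finger_gap: 15.5
```

```bash
python3 chk2.py w26 -10 60
```

```text
c [ 513.62 -165.47] res [-0.2 -0.4  0.2 -0.2 -0.   0.5 -0.2  0.2  0.2  0.2  0.7  0.4 -2.1 -2.2]
disc centre in tool [ 29.15 -27.27  -0.08]
[ 528.56584124 -202.48473495  168.78652599] [1.79853402e+02 1.34713106e-02 6.88907360e+01]
```

View pics/w26.png

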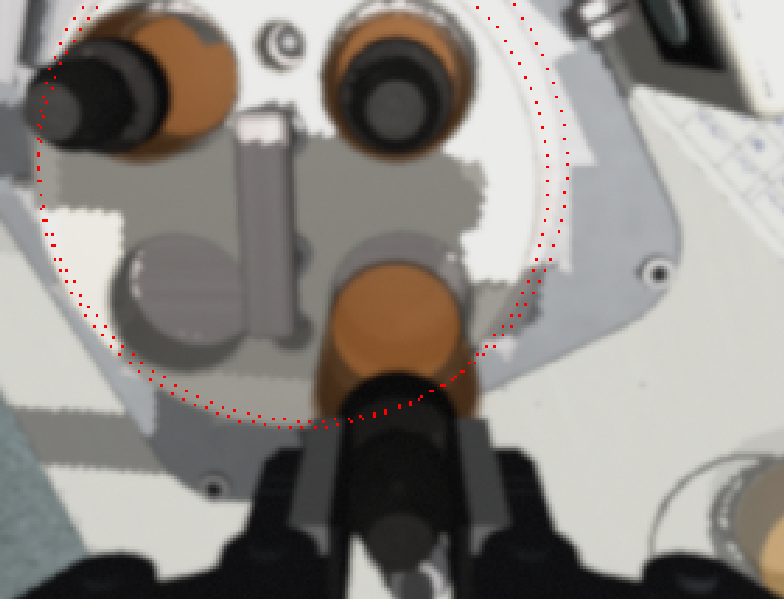

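Call:
step_arm([
  {"grip": 1,"tx": 0,"ty": 0.03,"tz": 1,"ax": 0,"ay": 0,"az": 0},
  {"grip": 1,"tx": 0,"ty": 0,"tz": 1,"ax": 0,"ay": 0,"az": 0},
  {"grip": 1,"tx": 0,"ty": 0,"tz": 0.6,"ax": 0,"ay": 0,"az": 0},
  {"grip": 1,"tx": 0,"ty": 0,"tz": 0,"ax": 0,"ay": 0,"az": 0},
  {"grip": 1,"tx": 0,"ty": 0,"tz": 0,"ax": 0,"ay": 0,"az": 0},
  {"grip": 1,"tx": 0,"ty": 0,"tz": 0,"ax": 0,"ay": 0,"az": 0},
])

```text
time: 30.4
tool_pos: [527.8, -202.0, 140.9]
tcp_rot: [-180.0, -0.0, 68.9]
ft_force: [0.8, 0.5, -0.2]
finger_gap: 15.4
```

Call:
step_arm([
  {"grip": 1,"tx": 0,"ty": 0,"tz": 0.6,"ax": 0,"ay": 0,"az": 0},
  {"grip": 1,"tx": 0,"ty": 0,"tz": 0.6,"ax": 0,"ay": 0,"az": 0},
  {"grip": 1,"tx": 0,"ty": 0,"tz": 0.3,"ax": 0,"ay": 0,"az": 0},
  {"grip": 1,"tx": 0,"ty": 0,"tz": 0,"ax": 0,"ay": 0,"az": 0},
  {"grip": 1,"tx": 0,"ty": 0,"tz": 0,"ax": 0,"ay": 0,"az": 0},
  {"grip": 1,"tx": 0,"ty": 0,"tz": 0,"ax": 0,"ay": 0,"az": 0},
])

```text
time: 30.9
tool_pos: [528.1, -202.1, 126.2]
tcp_rot: [180.0, 0.0, 68.9]
ft_force: [-0.5, -0.3, 2.7]
finger_gap: 15.9
```

Contact at the expected height; release.

Call:
step_arm([
  {"grip": 1,"tx": 0,"ty": 0,"tz": 0,"ax": 0,"ay": 0,"az": 0},
  {"grip": 2,"tx": 0,"ty": 0,"tz": 0,"ax": 0,"ay": 0,"az": 0},
  {"grip": 2.5,"tx": 0,"ty": 0,"tz": 0,"ax": 0,"ay": 0,"az": 0},
  {"grip": 3.2,"tx": 0,"ty": 0,"tz": 0,"ax": 0,"ay": 0,"az": 0},
  {"grip": 3.2,"tx": 0,"ty": 0,"tz": 0,"ax": 0,"ay": 0,"az": 0},
  {"grip": 3.2,"tx": 0,"ty": 0,"tz": 0,"ax": 0,"ay": 0,"az": 0},
])

```text
time: 31.4
tool_pos: [527.9, -202.0, 126.0]
tcp_rot: [-180.0, -0.0, 68.9]
ft_force: [-0.1, -0.1, -0.2]
finger_gap: 32.1
```

Call:
step_arm([
  {"grip": 3.2,"tx": 0,"ty": 0,"tz": -3,"ax": 0,"ay": 0,"az": 0},
  {"grip": 3.2,"tx": 0,"ty": 0,"tz": -4,"ax": 0,"ay": 0,"az": 0},
  {"grip": 3.2,"tx": 0,"ty": 0,"tz": -4,"ax": 0,"ay": 0,"az": 0},
  {"grip": 4,"tx": 0,"ty": 0,"tz": 0,"ax": 0,"ay": 0,"az": 0},
  {"grip": 4,"tx": -3.9,"ty": 0,"tz": 0,"ax": 0,"ay": 0,"az": 0},
  {"grip": 4,"tx": -3.9,"ty": 0,"tz": 0,"ax": 0,"ay": 0,"az": 0},
  {"grip": 4,"tx": -3.9,"ty": 0,"tz": 0,"ax": 0,"ay": 0,"az": 0},
  {"grip": 4,"tx": -3.9,"ty": 0,"tz": 0,"ax": 0,"ay": 0,"az": 0},
])

```text
time: 32.07
tool_pos: [471.3, -348.9, 236.3]
tcp_rot: [180.0, 0.0, 69.0]
ft_force: [1.1, -0.8, 0.1]
finger_gap: 39.8
```

```bash
python3 - <<'E'
from h import *
[snapshot("wrist") for i in range(6)]
go(461.5,-418.8,160,69)
E
```

```text
t=32.37 pos [ 472.1 -346.9  236. ] rpy [-1.7999e+02 -3.0000e-02  6.8920e+01] F [ 0.6  0.4 -0.2] gap 39.8
shift cm [-7.1   1.6   7.59] n 3 per row [-2.366  0.532  2.531]
turn [-0.01 -0.03 -0.08] n 1 per row [-0.009 -0.032 -0.082]
```

Call:
step_arm([
  {"grip": 4,"tx": -3.55,"ty": 0.8,"tz": 0,"ax": 0,"ay": 0,"az": 0},
  {"grip": 4,"tx": -3.55,"ty": 0.8,"tz": 1,"ax": 0,"ay": 0,"az": 0},
  {"grip": 4,"tx": 0,"ty": 0,"tz": 3.5,"ax": 0,"ay": 0,"az": 0},
  {"grip": 4,"tx": 0,"ty": 0,"tz": 3,"ax": 0,"ay": 0,"az": 0},
  {"grip": 4,"tx": 0,"ty": 0,"tz": 0,"ax": 0,"ay": 0,"az": 0},
  {"grip": 4,"tx": 0,"ty": 0,"tz": 0,"ax": 0,"ay": 0,"az": 0},
  {"grip": 4,"tx": 0,"ty": 0,"tz": 0,"ax": 0,"ay": 0,"az": 0},
  {"grip": 4,"tx": 0,"ty": 0,"tz": 0,"ax": 0,"ay": 0,"az": 0},
])

```text
time: 33.03
tool_pos: [462.9, -420.0, 164.3]
tcp_rot: [179.8, 0.1, 69.0]
ft_force: [-0.1, -0.5, 0.3]
finger_gap: 39.8
```

```bash
python3 - <<'E'
from h import *
[snapshot("wrist") for i in range(5)]
go(461.5,-418.8,80,69)
snap("wrist","w27",None,1.4)
E
```

```text
t=33.28 pos [ 461.8 -420.   162.6] rpy [1.7989e+02 5.0000e-02 6.8910e+01] F [-0.1 -0.4 -0.2] gap 40.5
shift cm [ 0.11 -0.08  8.26] n 3 per row [ 0.035 -0.027  2.753]
turn [ 0.11  0.05 -0.09] n 1 per row [ 0.107  0.053 -0.088]
```

View pics/w27.png

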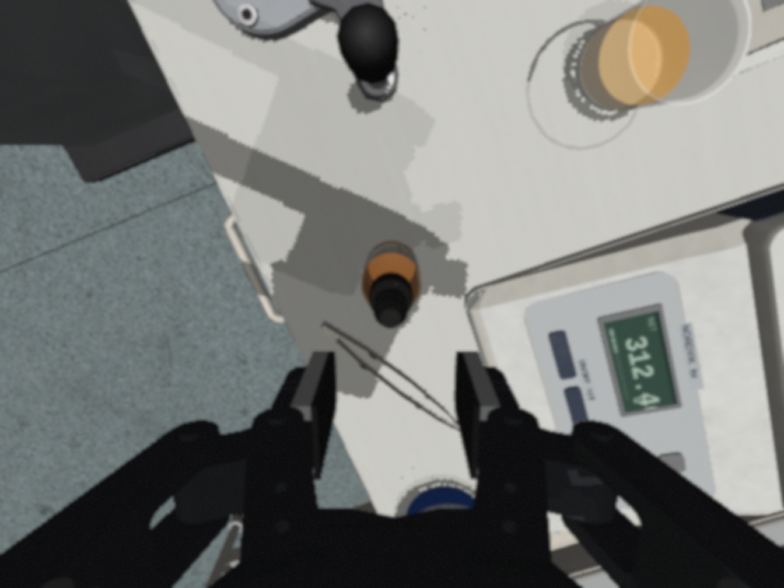

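```bash
python3 - <<'E'
from h import *
s=sense();Rm=R.from_euler('xyz',s['tcp_rot'],degrees=True).as_matrix()
for p in ((390,317),):
    b=back("wrist",np.array([p])/1.4,103)[0];print(s['tool_pos'],b.round(1),(Rm.T@(b-s['tool_pos'])).round(1))
E
```

```text
[ 461.56521818 -419.87913046  162.2046135 ] [ 459.3 -420.4  103. ] [-1.2 -2.  59.2]
```

Call:
step_arm([
  {"grip": 4,"tx": -0.08,"ty": -0.22,"tz": 3,"ax": 0,"ay": 0,"az": 0},
  {"grip": 4,"tx": 0,"ty": 0,"tz": 3,"ax": 0,"ay": 0,"az": 0},
  {"grip": 4,"tx": 0,"ty": 0,"tz": 2.2,"ax": 0,"ay": 0,"az": 0},
  {"grip": 4,"tx": 0,"ty": 0,"tz": 0,"ax": 0,"ay": 0,"az": 0},
  {"grip": 4,"tx": 0,"ty": 0,"tz": 0,"ax": 0,"ay": 0,"az": 0},
  {"grip": 3,"tx": 0,"ty": 0,"tz": 0,"ax": 0,"ay": 0,"az": 0},
  {"grip": 2,"tx": 0,"ty": 0,"tz": 0,"ax": 0,"ay": 0,"az": 0},
  {"grip": 1,"tx": 0,"ty": 0,"tz": 0,"ax": 0,"ay": 0,"az": 0},
], newtons=40)

```text
time: 34.0
tool_pos: [460.0, -420.9, 81.9]
tcp_rot: [179.8, 0.1, 68.9]
ft_force: [-0.9, 0.0, 4.7]
finger_gap: 15.2
```

Call:
step_arm([
  {"grip": 1,"tx": 0,"ty": 0,"tz": 0,"ax": 0,"ay": 0,"az": 0},
  {"grip": 1,"tx": 0,"ty": 0,"tz": 0,"ax": 0,"ay": 0,"az": 0},
  {"grip": 1,"tx": 0,"ty": 0,"tz": 0,"ax": 0,"ay": 0,"az": 0},
  {"grip": 1,"tx": 0,"ty": 0,"tz": 0,"ax": 0,"ay": 0,"az": 0},
])

```text
time: 34.33
tool_pos: [460.0, -420.9, 81.9]
tcp_rot: [179.8, 0.1, 68.9]
ft_force: [-1.0, 0.7, 6.8]
finger_gap: 15.5
```

Call:
step_arm([
  {"grip": 1,"tx": 0,"ty": 0,"tz": -3,"ax": 0,"ay": 0,"az": 0},
  {"grip": 1,"tx": 0,"ty": 0,"tz": -4,"ax": 0,"ay": 0,"az": 0},
  {"grip": 1,"tx": 0,"ty": 0,"tz": -4,"ax": 0,"ay": 0,"az": 0},
  {"grip": 1,"tx": 0,"ty": 0,"tz": -4,"ax": 0,"ay": 0,"az": 0},
  {"grip": 1,"tx": 0,"ty": 0,"tz": -2,"ax": 0,"ay": 0,"az": 0},
  {"grip": 1,"tx": 0,"ty": 0,"tz": 0,"ax": 0,"ay": 0,"az": 0},
])

```text
time: 34.83
tool_pos: [461.2, -422.0, 258.3]
tcp_rot: [179.3, 0.3, 68.9]
ft_force: [0.5, -0.8, 0.6]
finger_gap: 15.3
```

Call:
step_arm([
  {"grip": 1,"tx": 3.8,"ty": -1.24,"tz": 0,"ax": 0,"ay": 0,"az": 0},
  {"grip": 1,"tx": 3.8,"ty": -1.24,"tz": 0,"ax": 0,"ay": 0,"az": 0},
  {"grip": 1,"tx": 3.8,"ty": -1.24,"tz": 0,"ax": 0,"ay": 0,"az": 0},
  {"grip": 1,"tx": 3.8,"ty": -1.24,"tz": 0,"ax": 0,"ay": 0,"az": 0},
  {"grip": 1,"tx": 3.8,"ty": -1.24,"tz": 0,"ax": 0,"ay": 0,"az": 0},
  {"grip": 1,"tx": 3.8,"ty": -1.24,"tz": 0,"ax": 0,"ay": 0,"az": 0},
  {"grip": 1,"tx": 0,"ty": 0,"tz": 3,"ax": 0,"ay": 0,"az": 0},
  {"grip": 1,"tx": 0,"ty": 0,"tz": 3,"ax": 0,"ay": 0,"az": 0},
])

```text
time: 35.5
tool_pos: [473.5, -178.4, 191.1]
tcp_rot: [179.6, 0.0, 69.1]
ft_force: [-1.0, -0.4, -0.3]
finger_gap: 15.2
```

Call:
step_arm([
  {"grip": 1,"tx": 0,"ty": 0,"tz": 2,"ax": 0,"ay": 0,"az": 0},
  {"grip": 1,"tx": 0,"ty": 0,"tz": 0,"ax": 0,"ay": 0,"az": 0},
  {"grip": 1,"tx": 0,"ty": 0,"tz": 0,"ax": 0,"ay": 0,"az": 0},
  {"grip": 1,"tx": 0,"ty": 0,"tz": 0,"ax": 0,"ay": 0,"az": 0},
  {"grip": 1,"tx": 0,"ty": 0,"tz": 0,"ax": 0,"ay": 0,"az": 0},
  {"grip": 1,"tx": 0,"ty": 0,"tz": 0,"ax": 0,"ay": 0,"az": 0},
  {"grip": 1,"tx": 0,"ty": 0,"tz": 0,"ax": 0,"ay": 0,"az": 0},
])

```text
time: 36.08
tool_pos: [472.3, -180.7, 170.6]
tcp_rot: [179.9, 0.0, 68.9]
ft_force: [0.2, 0.1, -0.4]
finger_gap: 15.3
```

```bash
python3 chk2.py w28 -60 -10
```

```text
c [ 512.03 -165.26] res [-0.1 -0.3  0.1  2.2  0.1 -0.2 -0.   0.1 -0.  -0.2]
disc centre in tool [28.69 31.51  0.07]
[ 472.29642189 -180.66577387  170.60515739] [1.79866297e+02 1.35016477e-02 6.88768993e+01]
```

View pics/w28.png

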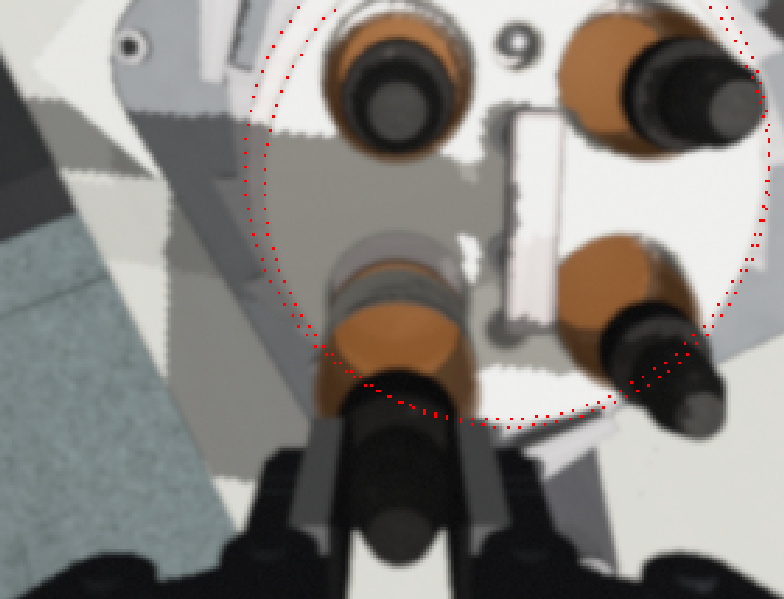

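Call:
step_arm([
  {"grip": 1,"tx": 0,"ty": 0,"tz": 1,"ax": 0,"ay": 0,"az": 0},
  {"grip": 1,"tx": 0,"ty": 0,"tz": 1,"ax": 0,"ay": 0,"az": 0},
  {"grip": 1,"tx": 0,"ty": 0,"tz": 0.6,"ax": 0,"ay": 0,"az": 0},
  {"grip": 1,"tx": 0,"ty": 0,"tz": 0,"ax": 0,"ay": 0,"az": 0},
  {"grip": 1,"tx": 0,"ty": 0,"tz": 0,"ax": 0,"ay": 0,"az": 0},
  {"grip": 1,"tx": 0,"ty": 0,"tz": 0,"ax": 0,"ay": 0,"az": 0},
])

```text
time: 36.63
tool_pos: [471.4, -180.0, 143.0]
tcp_rot: [-180.0, -0.0, 68.9]
ft_force: [0.0, -0.7, -0.8]
finger_gap: 15.5
```

Call:
step_arm([
  {"grip": 1,"tx": 0,"ty": 0,"tz": 0.6,"ax": 0,"ay": 0,"az": 0},
  {"grip": 1,"tx": 0,"ty": 0,"tz": 0.6,"ax": 0,"ay": 0,"az": 0},
  {"grip": 1,"tx": 0,"ty": 0,"tz": 0.3,"ax": 0,"ay": 0,"az": 0},
  {"grip": 1,"tx": 0,"ty": 0,"tz": 0,"ax": 0,"ay": 0,"az": 0},
  {"grip": 1,"tx": 0,"ty": 0,"tz": 0,"ax": 0,"ay": 0,"az": 0},
  {"grip": 1,"tx": 0,"ty": 0,"tz": 0,"ax": 0,"ay": 0,"az": 0},
])

```text
time: 37.13
tool_pos: [471.5, -180.0, 128.0]
tcp_rot: [-180.0, -0.0, 68.9]
ft_force: [-0.6, 0.4, -0.5]
finger_gap: 15.3
```

Call:
step_arm([
  {"grip": 1,"tx": 0,"ty": 0,"tz": 0.05,"ax": 0,"ay": 0,"az": 0},
  {"grip": 1,"tx": 0,"ty": 0,"tz": 0,"ax": 0,"ay": 0,"az": 0},
  {"grip": 2,"tx": 0,"ty": 0,"tz": 0,"ax": 0,"ay": 0,"az": 0},
  {"grip": 2.5,"tx": 0,"ty": 0,"tz": 0,"ax": 0,"ay": 0,"az": 0},
  {"grip": 3.2,"tx": 0,"ty": 0,"tz": 0,"ax": 0,"ay": 0,"az": 0},
  {"grip": 3.2,"tx": 0,"ty": 0,"tz": 0,"ax": 0,"ay": 0,"az": 0},
  {"grip": 3.2,"tx": 0,"ty": 0,"tz": 0,"ax": 0,"ay": 0,"az": 0},
])

```text
time: 37.72
tool_pos: [471.5, -180.0, 127.5]
tcp_rot: [-180.0, -0.0, 68.9]
ft_force: [-0.3, -0.2, 0.1]
finger_gap: 32.2
```

Call:
step_arm([
  {"grip": 3.2,"tx": 0,"ty": 0,"tz": -3,"ax": 0,"ay": 0,"az": 0},
  {"grip": 3.2,"tx": 0,"ty": 0,"tz": -4,"ax": 0,"ay": 0,"az": 0},
  {"grip": 3.2,"tx": 0,"ty": 0,"tz": -4,"ax": 0,"ay": 0,"az": 0},
  {"grip": 1,"tx": -3.9,"ty": 0,"tz": 0,"ax": 0,"ay": 0,"az": 0},
  {"grip": 0,"tx": -3.9,"ty": 0,"tz": 0,"ax": 0,"ay": 0,"az": 0},
  {"grip": 0,"tx": -3.9,"ty": 0,"tz": 0,"ax": 0,"ay": 0,"az": 0},
  {"grip": 0,"tx": -3.9,"ty": 0,"tz": 0,"ax": 0,"ay": 0,"az": 0},
  {"grip": 0,"tx": -3.9,"ty": 0,"tz": 0,"ax": 0,"ay": 0,"az": 0},
])

```text
time: 38.38
tool_pos: [400.5, -363.5, 237.9]
tcp_rot: [180.0, 0.0, 68.9]
ft_force: [0.6, 0.5, 0.5]
finger_gap: -0.2
```

```bash
python3 - <<'E'
from h import *
[snapshot("wrist") for i in range(5)]
go(461.5,-418.8,160,69)
snap("wrist","w29",None,1.4)
snap("side","s29",(180,170,400,380),2.8)
E
```

```text
t=38.63 pos [ 401.2 -361.9  237.4] rpy [-1.7998e+02 -4.0000e-02  6.8840e+01] F [ 0.5  0.5 -0.4] gap 0.0
shift cm [-3.13  7.68  7.73] n 3 per row [-1.045  2.56   2.578]
turn [-0.02 -0.04 -0.16] n 1 per row [-0.023 -0.041 -0.16 ]
```

View pics/w29.png

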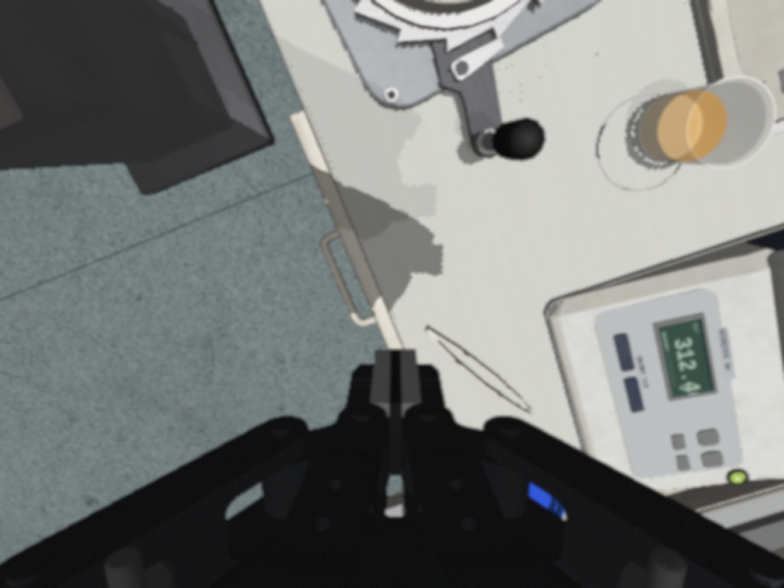

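View pics/s29.png

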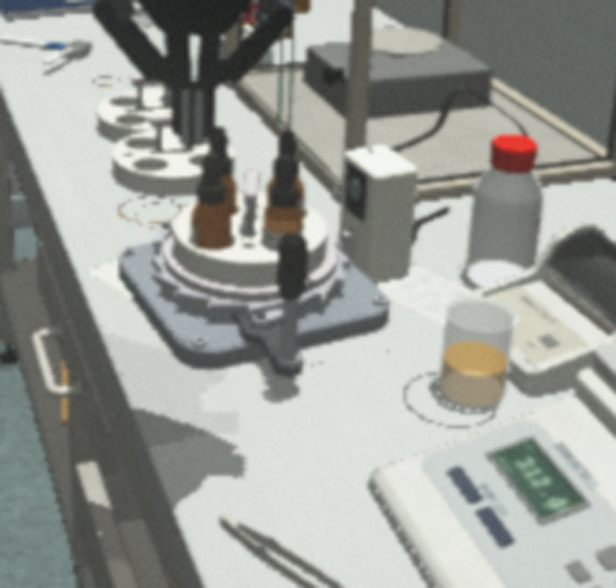

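```bash
python3 - <<'E'
from h import *
print("knob",back("wrist",np.array([(520,137)])/1.4,135))
go(445,-311,105,97)
E
```

```text
knob [[ 489.34559348 -309.72866495  135.        ]]
t=38.73 pos [ 401.8 -361.1  237.6] rpy [-1.800e+02 -2.000e-02  6.896e+01] F [ 0.2 -0.7  1. ] gap 0.1
shift cm [ 6.22  2.23 13.26] n 4 per row [1.555 0.559 3.316]
turn [ 0.000e+00 -2.000e-02 -2.804e+01] n 4 per row [ 0.00e+00 -6.00e-03 -7.01e+00]
```

Call:
step_arm([
  {"grip": 0,"tx": 3.1,"ty": 1.1,"tz": 0,"ax": 0,"ay": 0,"az": 0},
  {"grip": 0,"tx": 3.1,"ty": 1.1,"tz": 0,"ax": 0,"ay": 0,"az": 0},
  {"grip": 0,"tx": 0,"ty": 0,"tz": 0,"ax": 0,"ay": 0,"az": -7},
  {"grip": 0,"tx": 0,"ty": 0,"tz": 0,"ax": 0,"ay": 0,"az": -7},
  {"grip": 0,"tx": 0,"ty": 0,"tz": 0,"ax": 0,"ay": 0,"az": -7},
  {"grip": 0,"tx": 0,"ty": 0,"tz": 0,"ax": 0,"ay": 0,"az": -7},
  {"grip": 0,"tx": 0,"ty": 0,"tz": 0,"ax": 0,"ay": 0,"az": 0},
  {"grip": 0,"tx": 0,"ty": 0,"tz": 0,"ax": 0,"ay": 0,"az": 0},
])

```text
time: 39.4
tool_pos: [444.7, -311.0, 237.8]
tcp_rot: [180.0, 0.0, 96.8]
ft_force: [-0.4, -1.3, -0.6]
finger_gap: -0.1
```

```bash
python3 - <<'E'
from h import *
[snapshot("wrist") for i in range(8)]
go(445,-311,105,97)
snap("wrist","w30",None,1.4)
E
```

```text
t=39.80 pos [ 444.1 -312.1  237.7] rpy [-180.     -0.     96.84] F [-0.1  0.6 -0.6] gap 0.1
shift cm [ 0.1   0.1  13.27] n 4 per row [0.025 0.025 3.317]
turn [-0.   -0.   -0.16] n 1 per row [-0.001 -0.001 -0.157]
```

View pics/w30.png

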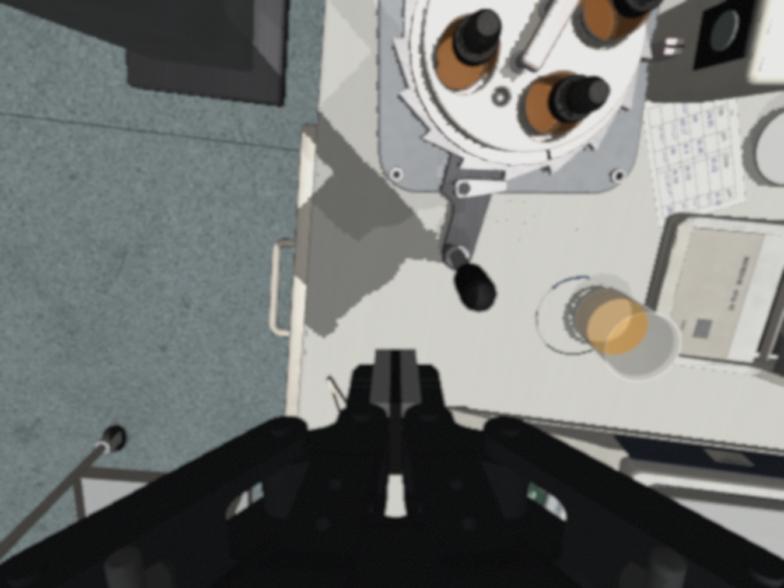

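```bash
python3 - <<'E'
from h import *
k=back("wrist",np.array([(478,291)])/1.4,135)[0];print("knob",k, "rod base?",back("wrist",np.array([(457,256)])/1.4,60))
C=np.array([512.2,-164.8]);d=k[:2]-C;a=np.degrees(np.arctan2(d[1],d[0]));print(np.hypot(*d),a)
for t in (0,5,10,15,20,25,28,30): 
    A=np.radians(a+t);print(t,(C+150*np.array([np.cos(A),np.sin(A)])).round(1))
s=sense();im=snapshot("wrist");cv2.imwrite("pics/w31.png",cv2.resize(im[0:150,260:480,::-1],None,fx=3.5,fy=3.5,interpolation=2))
E
```

```text
knob [ 490.60319791 -308.75690461  135.        ] rod base? [[ 488.11666461 -306.33824628   60.        ]]
145.56789565664647 -98.53203704722368
0 [ 489.9 -313.1]
5 [ 503.  -314.5]
10 [ 516.  -314.8]
15 [ 529.1 -313.8]
20 [ 542.  -311.8]
25 [ 554.7 -308.6]
28 [ 562.2 -306.2]
30 [ 567.1 -304.4]
```

View pics/w31.png

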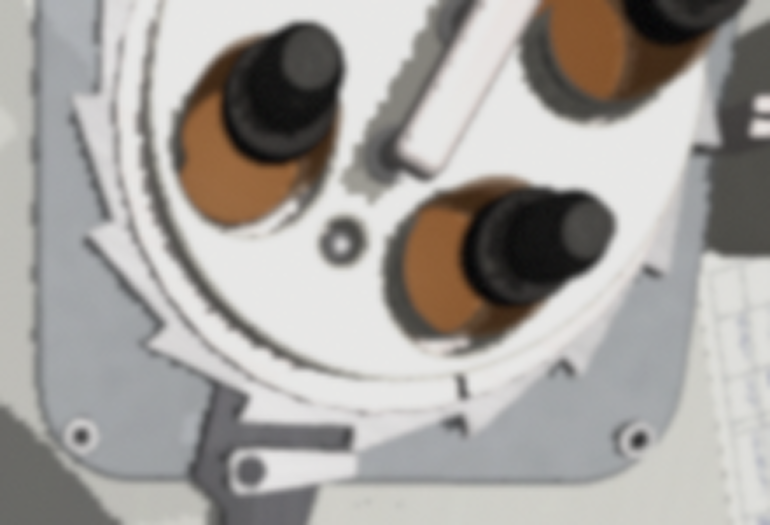

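Call:
step_arm([
  {"grip": 0,"tx": 0,"ty": 0,"tz": 4,"ax": 0,"ay": 0,"az": 0},
  {"grip": 0,"tx": 0,"ty": 0,"tz": 4,"ax": 0,"ay": 0,"az": 0},
  {"grip": 0,"tx": 0,"ty": 0,"tz": 4,"ax": 0,"ay": 0,"az": 0},
  {"grip": 0,"tx": 0,"ty": 0,"tz": 1.2,"ax": 0,"ay": 0,"az": 0},
  {"grip": 0,"tx": 0,"ty": 1,"tz": 0,"ax": 0,"ay": 0,"az": 0},
  {"grip": 0,"tx": 0,"ty": 0,"tz": 0,"ax": 0,"ay": 0,"az": 0},
  {"grip": 0,"tx": 0,"ty": 0,"tz": 0,"ax": 0,"ay": 0,"az": 0},
  {"grip": 0,"tx": 0,"ty": 0,"tz": 0,"ax": 0,"ay": 0,"az": 0},
])

```text
time: 40.57
tool_pos: [456.1, -312.3, 109.0]
tcp_rot: [179.8, 0.2, 96.9]
ft_force: [0.7, -0.5, -0.6]
finger_gap: -0.2
```

Call:
step_arm([
  {"grip": 0,"tx": 0,"ty": 0.5,"tz": 0,"ax": 0,"ay": 0,"az": 0},
  {"grip": 0,"tx": 0,"ty": 0.5,"tz": 0,"ax": 0,"ay": 0,"az": 0},
  {"grip": 0,"tx": 0,"ty": 0.5,"tz": 0,"ax": 0,"ay": 0,"az": 0},
  {"grip": 0,"tx": 0,"ty": 0,"tz": 0,"ax": 0,"ay": 0,"az": 0},
  {"grip": 0,"tx": 0,"ty": 0,"tz": 0,"ax": 0,"ay": 0,"az": 0},
])

```text
time: 40.98
tool_pos: [469.3, -309.0, 105.8]
tcp_rot: [-180.0, 0.0, 96.9]
ft_force: [-1.2, 0.0, 0.3]
finger_gap: -0.2
```

Call:
step_arm([
  {"grip": 0,"tx": 0,"ty": 1,"tz": 0,"ax": 0,"ay": 0,"az": 0},
  {"grip": 0,"tx": 0,"ty": 1,"tz": 0,"ax": 0,"ay": 0,"az": 0},
  {"grip": 0,"tx": 0,"ty": 1,"tz": 0,"ax": 0,"ay": 0,"az": 0},
  {"grip": 0,"tx": 0,"ty": 0,"tz": 0,"ax": 0,"ay": 0,"az": 0},
  {"grip": 0,"tx": 0,"ty": 0,"tz": 0,"ax": 0,"ay": 0,"az": 0},
])

```text
time: 41.4
tool_pos: [499.4, -305.1, 105.4]
tcp_rot: [-180.0, -0.0, 97.0]
ft_force: [-1.7, 0.3, 0.3]
finger_gap: -0.0
```

Call:
step_arm([
  {"grip": 0,"tx": -0.1,"ty": 1,"tz": 0,"ax": 0,"ay": 0,"az": 0},
  {"grip": 0,"tx": -0.1,"ty": 1,"tz": 0,"ax": 0,"ay": 0,"az": 0},
  {"grip": 0,"tx": -0.1,"ty": 1,"tz": 0,"ax": 0,"ay": 0,"az": 0},
  {"grip": 0,"tx": 0,"ty": 0,"tz": 0,"ax": 0,"ay": 0,"az": 0},
  {"grip": 0,"tx": 0,"ty": 0,"tz": 0,"ax": 0,"ay": 0,"az": 0},
])

```text
time: 41.82
tool_pos: [528.7, -304.2, 105.1]
tcp_rot: [-179.9, -0.1, 96.9]
ft_force: [-2.9, 2.1, -0.0]
finger_gap: 0.2
```

```bash
python3 - <<'E'
from h import *
go()
snap("wrist","w32",None,1.4)
E
```

```text
t=41.82 pos [ 528.7 -304.2  105.1] rpy [-1.7994e+02 -7.0000e-02  9.6940e+01] F [-2.9  2.1 -0. ] gap 0.2
shift cm [0. 0. 0.] n 1 per row [0. 0. 0.]
```

View pics/w32.png

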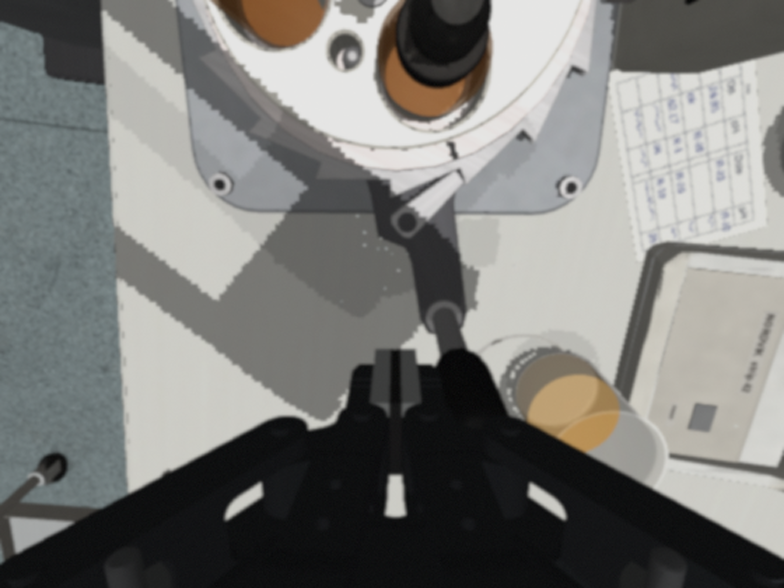

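Call:
step_arm([
  {"grip": 0,"tx": 0.1,"ty": 0.8,"tz": 0,"ax": 0,"ay": 0,"az": 0},
  {"grip": 0,"tx": 0,"ty": 0.4,"tz": 0,"ax": 0,"ay": 0,"az": 0},
  {"grip": 0,"tx": 0,"ty": 0,"tz": 0,"ax": 0,"ay": 0,"az": 0},
  {"grip": 0,"tx": 0,"ty": 0,"tz": 0,"ax": 0,"ay": 0,"az": 0},
])

```text
time: 42.2
tool_pos: [539.6, -301.8, 105.1]
tcp_rot: [-179.9, -0.1, 96.9]
ft_force: [-5.6, 3.3, 1.0]
finger_gap: 0.1
```

Call:
step_arm([
  {"grip": 0,"tx": 0,"ty": 0.4,"tz": 0,"ax": 0,"ay": 0,"az": 0},
  {"grip": 0,"tx": 0,"ty": 0,"tz": 0,"ax": 0,"ay": 0,"az": 0},
  {"grip": 0,"tx": 0,"ty": 0,"tz": 0,"ax": 0,"ay": 0,"az": 0},
])

```text
time: 42.45
tool_pos: [541.2, -301.5, 104.9]
tcp_rot: [-179.6, -0.2, 96.9]
ft_force: [-17.9, 5.4, 8.5]
finger_gap: -0.1
```

Call:
step_arm([
  {"grip": 0,"tx": 0,"ty": -1.5,"tz": 0,"ax": 0,"ay": 0,"az": 0},
  {"grip": 0,"tx": 0,"ty": -1.5,"tz": 0,"ax": 0,"ay": 0,"az": 0},
  {"grip": 0,"tx": 0,"ty": -1.5,"tz": 0,"ax": 0,"ay": 0,"az": 0},
  {"grip": 0,"tx": 0,"ty": -1.5,"tz": 0,"ax": 0,"ay": 0,"az": 0},
  {"grip": 0,"tx": 0,"ty": -1.5,"tz": 0,"ax": 0,"ay": 0,"az": 0},
  {"grip": 0,"tx": 0,"ty": -1.5,"tz": 0,"ax": 0,"ay": 0,"az": 0},
  {"grip": 0,"tx": 0,"ty": 0,"tz": 0,"ax": 0,"ay": 0,"az": 0},
  {"grip": 0,"tx": 0,"ty": 0,"tz": 0,"ax": 0,"ay": 0,"az": 0},
])

```text
time: 43.12
tool_pos: [455.3, -313.4, 106.3]
tcp_rot: [179.9, 0.1, 96.8]
ft_force: [-0.0, 0.7, 0.6]
finger_gap: 0.3
```

```bash
python3 - <<'E'
from h import *
[snapshot("wrist") for i in range(6)]
go()
snap("wrist","w33",None,1.4)
E
```

```text
t=43.42 pos [ 455.9 -312.7  105.7] rpy [1.7998e+02 1.0000e-02 9.6930e+01] F [ 0.3  0.7 -0.6] gap -0.3
shift cm [0. 0. 0.] n 1 per row [0. 0. 0.]
```

View pics/w33.png

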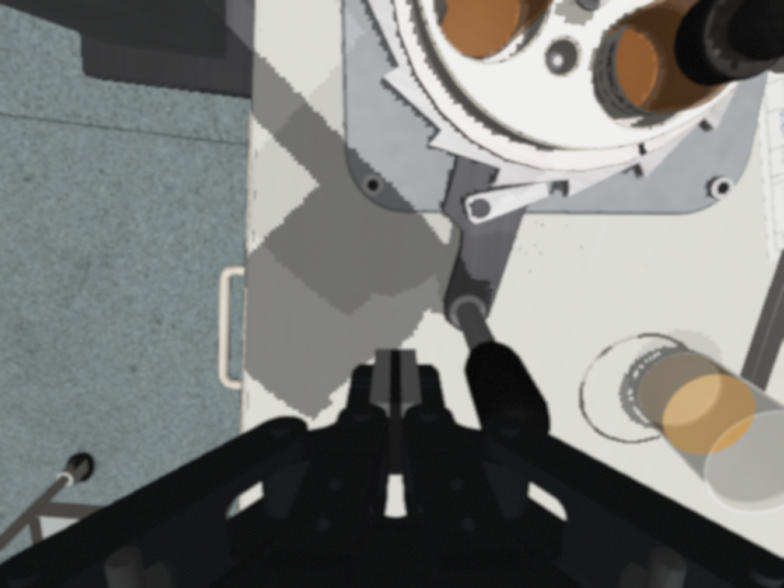

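```bash
cat > idx.py <<'E'
from h import *
import sys
C=np.array([512.3,-164.9])
def ang(p,z): 
    b=back("wrist",np.array([p])/1.4,z)[0];d=b[:2]-C;return b.round(1),np.hypot(*d).round(1),np.degrees(np.arctan2(d[1],d[0])).round(1)
E
python3 - <<'E'
from idx import *
print("rod",ang((468,310),60),"index",ang((642,149),46))
# base front corners screws in w33: (373,184),(721,187) z18
a=back("wrist",np.array([(373,184),(721,187)])/1.4,18);d=a[1]-a[0];print(d,np.degrees(np.arctan2(d[1],d[0])))
E
```

```text
rod (array([ 486.8, -301.9,   60. ]), np.float64(139.4), np.float64(-100.6)) index (array([ 550.1, -227.1,   46. ]), np.float64(72.8), np.float64(-58.7))
[168.6888261   19.18505618   0.        ] 6.48839569002259
```

Call:
step_arm([
  {"grip": 0,"tx": 0,"ty": 1.2,"tz": 0,"ax": 0,"ay": 0,"az": 0},
  {"grip": 0,"tx": 0,"ty": 1.2,"tz": 0,"ax": 0,"ay": 0,"az": 0},
  {"grip": 0,"tx": 0,"ty": 1.2,"tz": 0,"ax": 0,"ay": 0,"az": 0},
  {"grip": 0,"tx": 0,"ty": 1.2,"tz": 0,"ax": 0,"ay": 0,"az": 0},
  {"grip": 0,"tx": 0,"ty": 1.2,"tz": 0,"ax": 0,"ay": 0,"az": 0},
  {"grip": 0,"tx": 0,"ty": 1.2,"tz": 0,"ax": 0,"ay": 0,"az": 0},
  {"grip": 0,"tx": 0,"ty": 0.8,"tz": 0,"ax": 0,"ay": 0,"az": 0},
  {"grip": 0,"tx": 0,"ty": 0,"tz": 0,"ax": 0,"ay": 0,"az": 0},
])

```text
time: 44.13
tool_pos: [535.0, -302.4, 104.9]
tcp_rot: [-179.9, -0.1, 96.9]
ft_force: [-4.1, 1.4, 0.2]
finger_gap: -0.1
```

Call:
step_arm([
  {"grip": 0,"tx": 0,"ty": 0.5,"tz": 0,"ax": 0,"ay": 0,"az": 0},
  {"grip": 0,"tx": 0,"ty": 0.2,"tz": 0,"ax": 0,"ay": 0,"az": 0},
  {"grip": 0,"tx": 0,"ty": 0,"tz": 0,"ax": 0,"ay": 0,"az": 0},
  {"grip": 0,"tx": 0,"ty": 0,"tz": 0,"ax": 0,"ay": 0,"az": 0},
  {"grip": 0,"tx": 0,"ty": 0,"tz": 0,"ax": 0,"ay": 0,"az": 0},
])

```text
time: 44.55
tool_pos: [540.0, -301.3, 104.8]
tcp_rot: [-179.8, -0.2, 96.9]
ft_force: [-7.8, 4.0, 2.7]
finger_gap: 0.5
```

Call:
step_arm([
  {"grip": 0,"tx": 0,"ty": 0.25,"tz": 0,"ax": 0,"ay": 0,"az": 0},
  {"grip": 0,"tx": 0,"ty": 0,"tz": 0,"ax": 0,"ay": 0,"az": 0},
  {"grip": 0,"tx": 0,"ty": 0,"tz": 0,"ax": 0,"ay": 0,"az": 0},
  {"grip": 0,"tx": 0,"ty": 0,"tz": 0,"ax": 0,"ay": 0,"az": 0},
])

```text
time: 44.88
tool_pos: [541.0, -301.1, 104.7]
tcp_rot: [-179.6, -0.2, 96.9]
ft_force: [-15.9, 4.8, 6.4]
finger_gap: -0.0
```

Hard on the stop (16 N). Back off and look.

Call:
step_arm([
  {"grip": 0,"tx": 0,"ty": -1.5,"tz": 0,"ax": 0,"ay": 0,"az": 0},
  {"grip": 0,"tx": 0,"ty": -1.5,"tz": 0,"ax": 0,"ay": 0,"az": 0},
  {"grip": 0,"tx": 0,"ty": -1.5,"tz": 0,"ax": 0,"ay": 0,"az": 0},
  {"grip": 0,"tx": 0,"ty": -1.5,"tz": 0,"ax": 0,"ay": 0,"az": 0},
  {"grip": 0,"tx": 0,"ty": -1.5,"tz": 0,"ax": 0,"ay": 0,"az": 0},
  {"grip": 0,"tx": 0,"ty": -1.5,"tz": 0,"ax": 0,"ay": 0,"az": 0},
  {"grip": 0,"tx": 0,"ty": 0,"tz": 0,"ax": 0,"ay": 0,"az": 0},
  {"grip": 0,"tx": 0,"ty": 0,"tz": 0,"ax": 0,"ay": 0,"az": 0},
])

```text
time: 45.55
tool_pos: [454.7, -313.0, 105.8]
tcp_rot: [180.0, 0.0, 96.8]
ft_force: [0.4, 0.1, 0.8]
finger_gap: -0.2
```

```bash
python3 - <<'E'
from h import *
[snapshot("wrist") for i in range(6)]
go()
snap("wrist","w34",None,1.4)
E
```

```text
t=45.85 pos [ 455.4 -312.7  105.7] rpy [1.7999e+02 1.0000e-02 9.6930e+01] F [-0.7  0.2  0.3] gap 0.0
shift cm [0. 0. 0.] n 1 per row [0. 0. 0.]
```

View pics/w34.png

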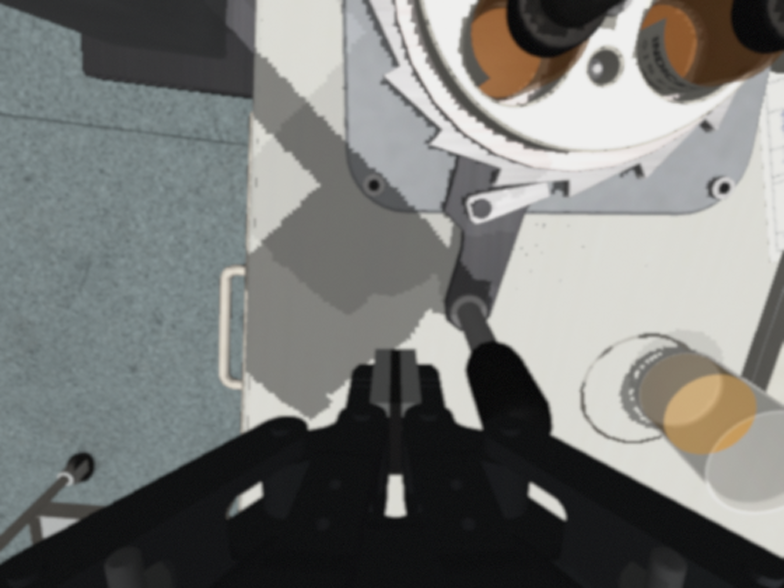

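Call:
step_arm([
  {"grip": 0,"tx": 0,"ty": 1.2,"tz": 0,"ax": 0,"ay": 0,"az": 0},
  {"grip": 0,"tx": 0,"ty": 1.2,"tz": 0,"ax": 0,"ay": 0,"az": 0},
  {"grip": 0,"tx": 0,"ty": 1.2,"tz": 0,"ax": 0,"ay": 0,"az": 0},
  {"grip": 0,"tx": 0,"ty": 1.2,"tz": 0,"ax": 0,"ay": 0,"az": 0},
  {"grip": 0,"tx": 0,"ty": 1.2,"tz": 0,"ax": 0,"ay": 0,"az": 0},
  {"grip": 0,"tx": 0,"ty": 1.2,"tz": 0,"ax": 0,"ay": 0,"az": 0},
  {"grip": 0,"tx": 0,"ty": 0.8,"tz": 0,"ax": 0,"ay": 0,"az": 0},
  {"grip": 0,"tx": 0,"ty": 0,"tz": 0,"ax": 0,"ay": 0,"az": 0},
])

```text
time: 46.57
tool_pos: [534.5, -302.5, 104.9]
tcp_rot: [-179.9, -0.1, 96.9]
ft_force: [-4.5, 1.0, 0.5]
finger_gap: 0.1
```

Call:
step_arm([
  {"grip": 0,"tx": 0,"ty": 0.5,"tz": 0,"ax": 0,"ay": 0,"az": 0},
  {"grip": 0,"tx": 0,"ty": 0.35,"tz": 0,"ax": 0,"ay": 0,"az": 0},
  {"grip": 0,"tx": 0,"ty": 0,"tz": 0,"ax": 0,"ay": 0,"az": 0},
  {"grip": 0,"tx": 0,"ty": 0,"tz": 0,"ax": 0,"ay": 0,"az": 0},
  {"grip": 0,"tx": 0,"ty": 0,"tz": 0,"ax": 0,"ay": 0,"az": 0},
])

```text
time: 46.98
tool_pos: [540.5, -301.2, 104.8]
tcp_rot: [-179.7, -0.2, 96.9]
ft_force: [-10.7, 3.3, 4.0]
finger_gap: 0.0
```

Call:
step_arm([
  {"grip": 0,"tx": 0,"ty": 0.15,"tz": 0,"ax": 0,"ay": 0,"az": 0},
  {"grip": 0,"tx": 0,"ty": 0,"tz": 0,"ax": 0,"ay": 0,"az": 0},
  {"grip": 0,"tx": 0,"ty": 0,"tz": 0,"ax": 0,"ay": 0,"az": 0},
  {"grip": 0,"tx": 0,"ty": 0,"tz": 0,"ax": 0,"ay": 0,"az": 0},
])

```text
time: 47.32
tool_pos: [541.0, -301.1, 104.7]
tcp_rot: [-179.6, -0.2, 96.9]
ft_force: [-16.1, 3.9, 6.5]
finger_gap: 0.2
```

Call:
step_arm([
  {"grip": 0,"tx": 0,"ty": -1.5,"tz": 0,"ax": 0,"ay": 0,"az": 0},
  {"grip": 0,"tx": 0,"ty": -1.5,"tz": 0,"ax": 0,"ay": 0,"az": 0},
  {"grip": 0,"tx": 0,"ty": -1.5,"tz": 0,"ax": 0,"ay": 0,"az": 0},
  {"grip": 0,"tx": 0,"ty": -1.5,"tz": 0,"ax": 0,"ay": 0,"az": 0},
  {"grip": 0,"tx": 0,"ty": -1.5,"tz": 0,"ax": 0,"ay": 0,"az": 0},
  {"grip": 0,"tx": 0,"ty": -1.5,"tz": 0,"ax": 0,"ay": 0,"az": 0},
  {"grip": 0,"tx": 0,"ty": 0,"tz": 0,"ax": 0,"ay": 0,"az": 0},
  {"grip": 0,"tx": 0,"ty": 0,"tz": 0,"ax": 0,"ay": 0,"az": 0},
])

```text
time: 47.98
tool_pos: [454.7, -313.0, 105.9]
tcp_rot: [180.0, 0.0, 96.8]
ft_force: [0.0, 0.1, 0.3]
finger_gap: 0.1
```

Call:
step_arm([
  {"grip": 0,"tx": 0,"ty": 0,"tz": -4,"ax": 0,"ay": 0,"az": 0},
  {"grip": 0,"tx": 0,"ty": 0,"tz": -4,"ax": 0,"ay": 0,"az": 0},
  {"grip": 0,"tx": 2,"ty": 2,"tz": -4,"ax": 0,"ay": 0,"az": 0},
  {"grip": 0,"tx": 2,"ty": 2,"tz": -3,"ax": 0,"ay": 0,"az": 0},
  {"grip": 0,"tx": 0,"ty": 0,"tz": 0,"ax": 0,"ay": 0,"az": 0},
  {"grip": 0,"tx": 0,"ty": 0,"tz": 0,"ax": 0,"ay": 0,"az": 0},
  {"grip": 0,"tx": 0,"ty": 0,"tz": 0,"ax": 0,"ay": 0,"az": 0},
])

```text
time: 48.57
tool_pos: [487.6, -271.3, 249.2]
tcp_rot: [-180.0, 0.0, 97.0]
ft_force: [0.2, -0.2, -0.2]
finger_gap: -0.1
```

```bash
python3 - <<'E'
from h import *
[snapshot("wrist") for i in range(4)]
go()
snap("wrist","w35",None,1.4)
E
```

```text
t=48.77 pos [ 486.2 -271.6  247.8] rpy [-1.7987e+02 -1.1000e-01  9.6850e+01] F [-0.   0.2 -0.7] gap 0.2
shift cm [0. 0. 0.] n 1 per row [0. 0. 0.]
```

View pics/w35.png

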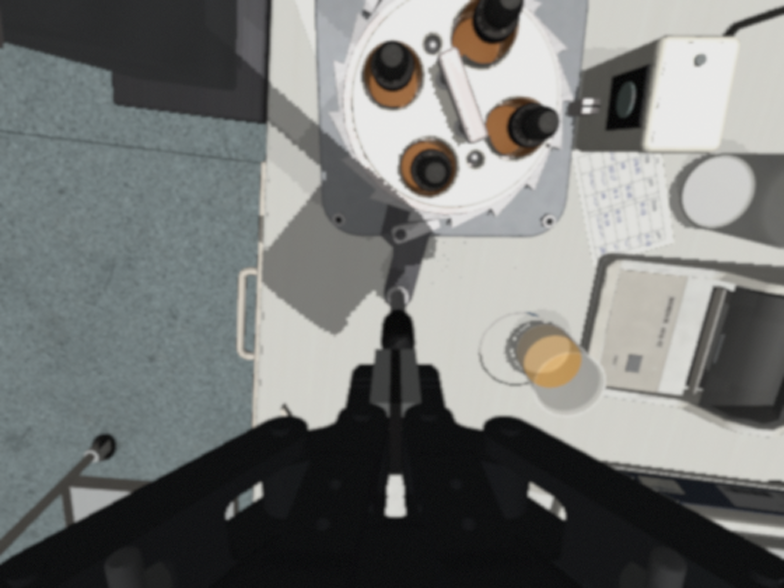

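```bash
python3 - <<'E'
from idx import *
p=back("wrist",np.array([(432,43),(476,158)])/1.4,60);d=p[1]-p[0];print(p,np.linalg.norm(d)/2,np.degrees(np.arctan2(d[1],d[0])))
c=p[:,:2].mean(0)
for q,z in (((580,103),55),((580,107),40)):
    b=back("wrist",np.array([q])/1.4,z)[0][:2]-c;print("ptr",b,np.degrees(np.arctan2(b[1],b[0])))
a=back("wrist",np.array([(338,220),(548,221)])/1.4,18);d=a[1]-a[0];print(np.degrees(np.arctan2(d[1],d[0])))
im=snapshot("wrist");cv2.imwrite("pics/w36.png",cv2.resize(im[0:170,230:450,::-1],None,fx=3.5,fy=3.5,interpolation=2))
E
```

```text
[[ 493.37172017 -130.9508016    60.        ]
 [ 533.64583136 -197.97954962   60.        ]] 39.09877585673011 -59.00051741284777
ptr [84.67710478 10.29018492] 6.928760002101152
ptr [90.6470818   9.68023179] 6.095533747103414
6.64541201075495
```

View pics/w36.png

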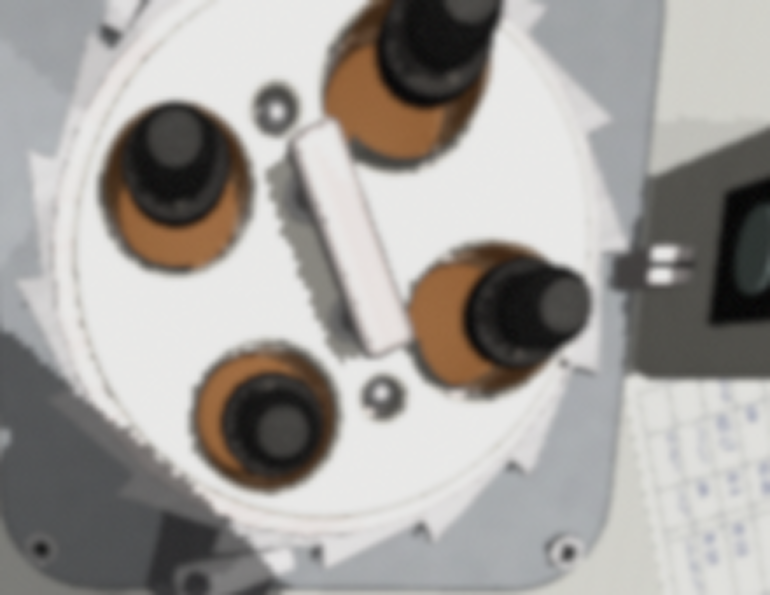

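Call:
step_arm([
  {"grip": 0,"tx": -2,"ty": -2,"tz": 0,"ax": 0,"ay": 0,"az": 0},
  {"grip": 0,"tx": -2,"ty": -2,"tz": 0,"ax": 0,"ay": 0,"az": 0},
  {"grip": 0,"tx": 0,"ty": 0,"tz": 4,"ax": 0,"ay": 0,"az": 0},
  {"grip": 0,"tx": 0,"ty": 0,"tz": 4,"ax": 0,"ay": 0,"az": 0},
  {"grip": 0,"tx": 0,"ty": 0,"tz": 4,"ax": 0,"ay": 0,"az": 0},
  {"grip": 0,"tx": 0,"ty": 0,"tz": 3,"ax": 0,"ay": 0,"az": 0},
  {"grip": 0,"tx": 0,"ty": 0,"tz": 0,"ax": 0,"ay": 0,"az": 0},
  {"grip": 0,"tx": 0,"ty": 0,"tz": 0,"ax": 0,"ay": 0,"az": 0},
])

```text
time: 49.53
tool_pos: [450.6, -315.1, 97.9]
tcp_rot: [-179.8, -0.2, 96.9]
ft_force: [0.4, 0.1, 1.3]
finger_gap: -0.4
```

Call:
step_arm([
  {"grip": 0,"tx": 0,"ty": 0,"tz": 0,"ax": 0,"ay": 0,"az": 0},
  {"grip": 0,"tx": 0,"ty": 0,"tz": 0,"ax": 0,"ay": 0,"az": 0},
  {"grip": 0,"tx": 0,"ty": 0,"tz": 0,"ax": 0,"ay": 0,"az": 0},
])

```text
time: 49.78
tool_pos: [453.9, -317.5, 102.8]
tcp_rot: [179.8, 0.2, 96.9]
ft_force: [-0.0, -0.1, -0.3]
finger_gap: 0.4
```

Call:
step_arm([
  {"grip": 0,"tx": 0.4,"ty": 0,"tz": -0.2,"ax": 0,"ay": 0,"az": 0},
  {"grip": 0,"tx": 0,"ty": 0,"tz": 0,"ax": 0,"ay": 0,"az": 0},
  {"grip": 0,"tx": 0,"ty": 0,"tz": 0,"ax": 0,"ay": 0,"az": 0},
  {"grip": 0,"tx": 0,"ty": 0,"tz": 0,"ax": 0,"ay": 0,"az": 0},
])

```text
time: 50.12
tool_pos: [451.9, -312.2, 102.1]
tcp_rot: [180.0, 0.0, 96.9]
ft_force: [-0.8, 0.2, 0.1]
finger_gap: 0.1
```

Call:
step_arm([
  {"grip": 0,"tx": 0,"ty": 1.2,"tz": 0,"ax": 0,"ay": 0,"az": 0},
  {"grip": 0,"tx": 0,"ty": 1.2,"tz": 0,"ax": 0,"ay": 0,"az": 0},
  {"grip": 0,"tx": 0,"ty": 1.2,"tz": 0,"ax": 0,"ay": 0,"az": 0},
  {"grip": 0,"tx": 0,"ty": 1.2,"tz": 0,"ax": 0,"ay": 0,"az": 0},
  {"grip": 0,"tx": 0,"ty": 1.2,"tz": 0,"ax": 0,"ay": 0,"az": 0},
  {"grip": 0,"tx": 0,"ty": 1.2,"tz": 0,"ax": 0,"ay": 0,"az": 0},
  {"grip": 0,"tx": 0,"ty": 0.8,"tz": 0,"ax": 0,"ay": 0,"az": 0},
  {"grip": 0,"tx": 0,"ty": 0,"tz": 0,"ax": 0,"ay": 0,"az": 0},
])

```text
time: 50.78
tool_pos: [531.1, -302.1, 101.0]
tcp_rot: [-179.9, -0.1, 96.9]
ft_force: [-3.1, -0.2, 0.1]
finger_gap: 0.3
```

Call:
step_arm([
  {"grip": 0,"tx": 0,"ty": 0.5,"tz": 0,"ax": 0,"ay": 0,"az": 0},
  {"grip": 0,"tx": 0,"ty": 0,"tz": 0,"ax": 0,"ay": 0,"az": 0},
  {"grip": 0,"tx": 0,"ty": 0,"tz": 0,"ax": 0,"ay": 0,"az": 0},
  {"grip": 0,"tx": 0,"ty": 0,"tz": 0,"ax": 0,"ay": 0,"az": 0},
])

```text
time: 51.12
tool_pos: [534.9, -301.4, 101.0]
tcp_rot: [-179.9, -0.1, 96.9]
ft_force: [-4.1, 1.2, 1.1]
finger_gap: 0.2
```

Call:
step_arm([
  {"grip": 0,"tx": 0,"ty": 0.5,"tz": 0,"ax": 0,"ay": 0,"az": 0},
  {"grip": 0,"tx": 0,"ty": 0.2,"tz": 0,"ax": 0,"ay": 0,"az": 0},
  {"grip": 0,"tx": 0,"ty": 0,"tz": 0,"ax": 0,"ay": 0,"az": 0},
  {"grip": 0,"tx": 0,"ty": 0,"tz": 0,"ax": 0,"ay": 0,"az": 0},
  {"grip": 0,"tx": 0,"ty": 0,"tz": 0,"ax": 0,"ay": 0,"az": 0},
])

```text
time: 51.53
tool_pos: [540.4, -300.2, 100.8]
tcp_rot: [-179.7, -0.2, 96.9]
ft_force: [-11.6, 4.2, 5.1]
finger_gap: -0.1
```

Call:
step_arm([
  {"grip": 0,"tx": 0,"ty": 0.15,"tz": 0,"ax": 0,"ay": 0,"az": 0},
  {"grip": 0,"tx": 0,"ty": 0,"tz": 0,"ax": 0,"ay": 0,"az": 0},
  {"grip": 0,"tx": 0,"ty": 0,"tz": 0,"ax": 0,"ay": 0,"az": 0},
  {"grip": 0,"tx": 0,"ty": 0,"tz": 0,"ax": 0,"ay": 0,"az": 0},
])

```text
time: 51.87
tool_pos: [540.9, -300.1, 100.7]
tcp_rot: [-179.6, -0.2, 96.9]
ft_force: [-17.2, 4.3, 7.9]
finger_gap: 0.1
```

Call:
step_arm([
  {"grip": 0,"tx": 0,"ty": -1.5,"tz": 0,"ax": 0,"ay": 0,"az": 0},
  {"grip": 0,"tx": 0,"ty": -1.5,"tz": 0,"ax": 0,"ay": 0,"az": 0},
  {"grip": 0,"tx": 0,"ty": -1.5,"tz": 0,"ax": 0,"ay": 0,"az": 0},
  {"grip": 0,"tx": 0,"ty": -1.5,"tz": 0,"ax": 0,"ay": 0,"az": 0},
  {"grip": 0,"tx": 0,"ty": -1.5,"tz": 0,"ax": 0,"ay": 0,"az": 0},
  {"grip": 0,"tx": 0,"ty": -1.5,"tz": 0,"ax": 0,"ay": 0,"az": 0},
  {"grip": 0,"tx": 0,"ty": 0,"tz": 0,"ax": 0,"ay": 0,"az": 0},
  {"grip": 0,"tx": 0,"ty": 0,"tz": 0,"ax": 0,"ay": 0,"az": 0},
])

```text
time: 52.53
tool_pos: [454.9, -312.0, 101.9]
tcp_rot: [180.0, 0.0, 96.8]
ft_force: [-0.9, -0.2, -0.1]
finger_gap: -0.2
```

Call:
step_arm([
  {"grip": 0,"tx": 0,"ty": 0,"tz": -4,"ax": 0,"ay": 0,"az": 0},
  {"grip": 0,"tx": 0,"ty": 0,"tz": -4,"ax": 0,"ay": 0,"az": 0},
  {"grip": 0,"tx": 2,"ty": 2,"tz": -4,"ax": 0,"ay": 0,"az": 0},
  {"grip": 0,"tx": 2,"ty": 2,"tz": -3,"ax": 0,"ay": 0,"az": 0},
  {"grip": 0,"tx": 0,"ty": 0,"tz": 0,"ax": 0,"ay": 0,"az": 0},
  {"grip": 0,"tx": 0,"ty": 0,"tz": 0,"ax": 0,"ay": 0,"az": 0},
  {"grip": 0,"tx": 0,"ty": 0,"tz": 0,"ax": 0,"ay": 0,"az": 0},
])

```text
time: 53.12
tool_pos: [487.9, -270.3, 245.2]
tcp_rot: [-180.0, 0.0, 97.0]
ft_force: [0.5, 0.2, -0.9]
finger_gap: -0.1
```

```bash
python3 - <<'E'
from h import *
[snapshot("wrist") for i in range(5)]
go()
snap("wrist","w37",(210,0,470,190),3)
snap("wrist","w37b",None,1.4)
snap("side","s37",(180,170,400,380),2.8)
E
```

```text
t=53.37 pos [ 486.7 -270.6  244.1] rpy [-1.7988e+02 -1.0000e-01  9.6850e+01] F [-0.5 -0.3 -0.7] gap 0.2
shift cm [0. 0. 0.] n 1 per row [0. 0. 0.]
```

View pics/w37.png

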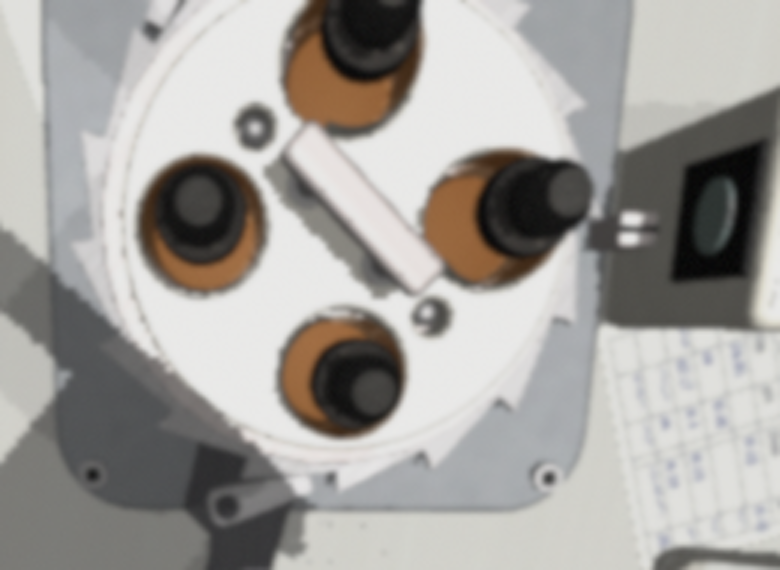

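View pics/w37b.png

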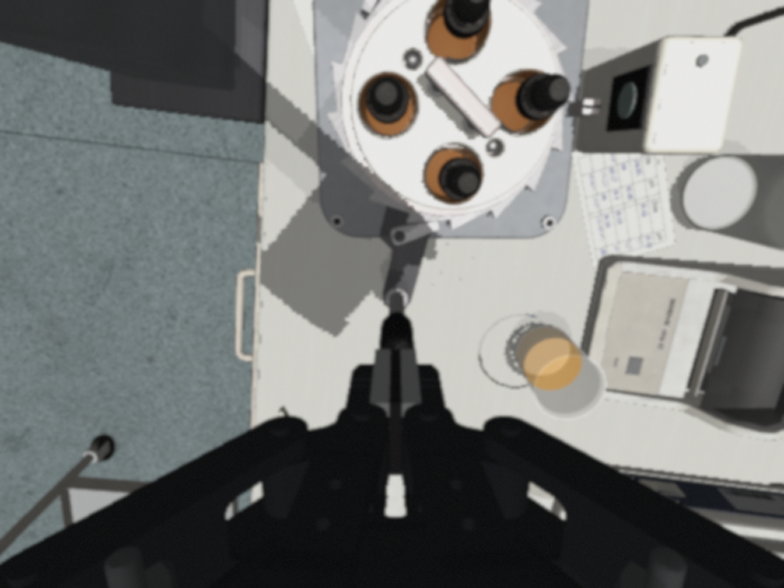

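View pics/s37.png

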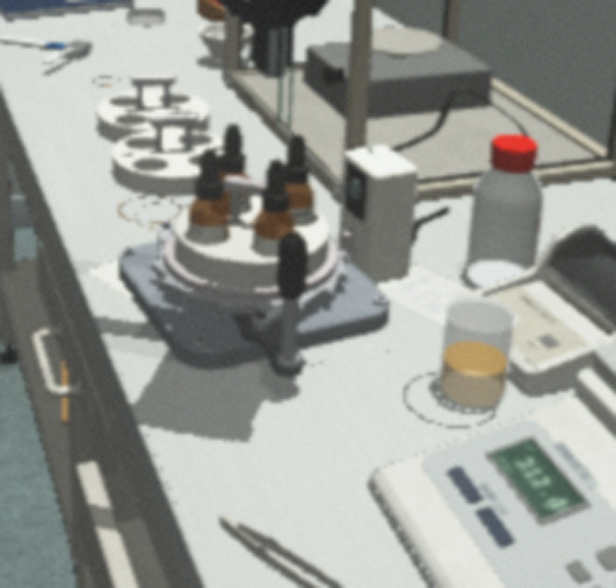

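```bash
python3 - <<'E'
from idx import *
p=back("wrist",np.array([(255,127),(432,315)])/3+[210,0],60);d=p[1]-p[0];print(p,np.linalg.norm(d)/2,np.degrees(np.arctan2(d[1],d[0])), "index dir",45+np.degrees(np.arctan2(d[1],d[0])))
a=back("wrist",np.array([(92,474),(548,477)])/3+[210,0],18);d=a[1]-a[0];print(np.degrees(np.arctan2(d[1],d[0])))
E
```

```text
[[ 483.42991109 -141.60522852   60.        ]
 [ 546.1079759  -188.4953293    60.        ]] 39.13828483611475 -36.800537816528816 index dir 8.199462183471184
6.539179661032854
```

Call:
step_arm([
  {"grip": 0,"tx": 1,"ty": 4,"tz": 0,"ax": 0,"ay": 0,"az": 0},
  {"grip": 0,"tx": 1,"ty": 4,"tz": 0,"ax": 0,"ay": 0,"az": 0},
  {"grip": 0,"tx": 1,"ty": 2,"tz": 0,"ax": 0,"ay": 0,"az": 0},
  {"grip": 0,"tx": 0,"ty": 0,"tz": 0,"ax": 0,"ay": 0,"az": 0},
  {"grip": 0,"tx": 0,"ty": 0,"tz": 0,"ax": 0,"ay": 0,"az": 0},
  {"grip": 0,"tx": 0,"ty": 0,"tz": 0,"ax": 0,"ay": 0,"az": 0},
])

```text
time: 54.02
tool_pos: [582.7, -229.0, 245.3]
tcp_rot: [-179.9, -0.0, 96.9]
ft_force: [0.7, -0.5, -0.1]
finger_gap: 0.1
```

```bash
python3 - <<'E'
from h import *
[snapshot("wrist") for i in range(5)]
go()
snap("wrist","w38",(110,20,370,210),3)
E
```

```text
t=54.27 pos [ 582.6 -229.5  246. ] rpy [1.7999e+02 2.0000e-02 9.6830e+01] F [ 0.8  0.1 -0.4] gap 0.0
shift cm [0. 0. 0.] n 1 per row [0. 0. 0.]
```

View pics/w38.png

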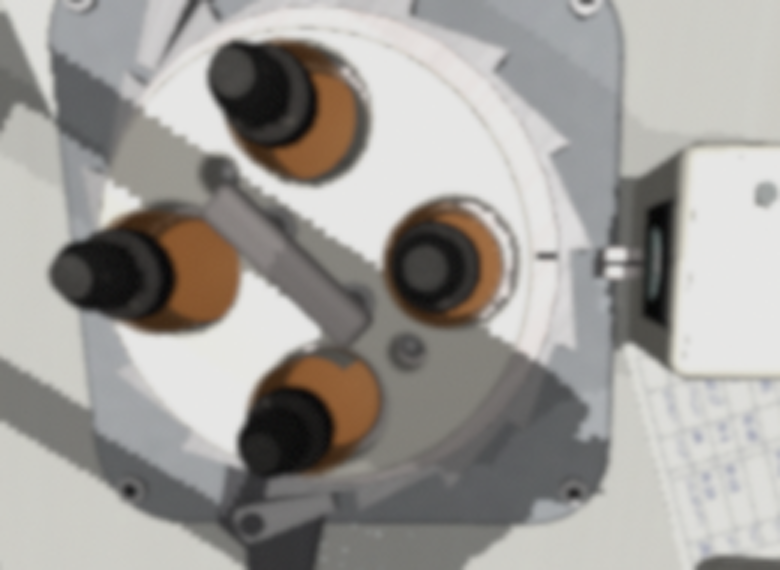

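```bash
python3 - <<'E'
from h import *
snap("top","t39",(140,150,420,290),2.8)
print(sense()['time'])
E
```

```text
54.3667
```

View pics/t39.png

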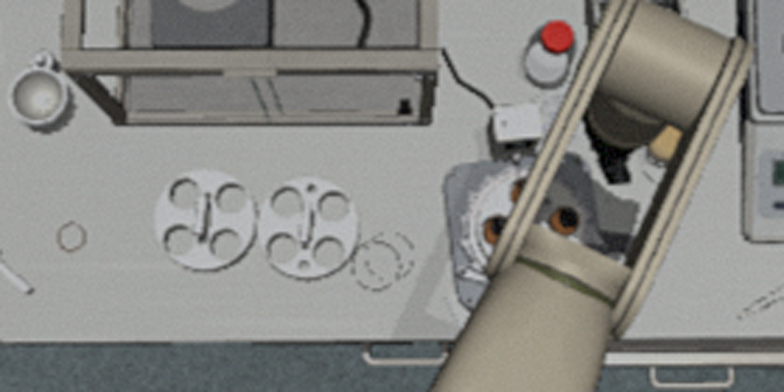

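Both spare plates lie flat on the bench at crop pixels (206,220) and (311,228). The second had been knocked aside but does not rest on its neighbour.

```bash
python3 -c "
from bench import *
print(hand_in())"
```

```text
the job is handed in; nothing more can be done
None
```

The sample changer is ready, and I handed the job in at about 54 s of the 210 s allowed.

- **Plate:** I measured the dowel holes with the wrist camera. One plate came out at ±37.9 mm and another at about ±27.7 mm. The third I could only judge roughly from the overhead view, at about ±48 mm. I tried the 37.9 mm plate first. It dropped over both pins and sits flat on the table, so I never tried the other two and left them where they lay.
- **Bottles:** all four stand upright, each in its own pocket. They were all in before I touched the lever.
- **Lever:** I gave four full strokes to the stop, reaching 16–18 N at the end of each. The first moved the table about 6° and the rest one tooth each. After every stroke I let the lever return to rest.

**Last checks:**
- The wrist picture shows the index mark in line with the pointer.
- The angle worked out from the pins disagreed slightly: the index at 8.2° against a pointer direction of about 6.5°. I put that down to reading the pixels, and the wheel teeth match their earlier rest position.
- The lever is back at its starting place and the gripper touches nothing.
- One spare plate was knocked a few centimetres aside during the run, but both still lie flat on the bench.
- The beaker and the white bottle were not touched.

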